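Reload the thread stand at the rigging bench

ROBOT

A 6-joint arm with a two-finger parallel gripper is mounted at the origin on the work surface. World frame = base frame: x ahead of the robot, y to its left, z up, the work surface at z = 0. Lengths are in m, angles in degrees, forces in N, time in s.
With the tool pointing down it reaches from about 0.3 to 0.75 m from the base axis. Payload 8.5 kg.
Tool frame: the origin (TCP) lies between the finger pads; the fingertips stand ahead of it and the grasp point (between the pads) lies 8 mm behind it (env.tcp_to_tips is the z of the fingertips in the tool frame, in m); z points along the fingers, x is the direction in which the jaws open and shut, and the axes are right-handed (so a half turn about z gives the same grasp; the last joint's range is limited). The gripper opens to 85 mm and grips with 20 to 120 N. Pads are 22 mm wide; open, the fingers measure 114 mm over their backs; the gripper's body (76 mm by 85 mm) begins 54 mm behind the grasp point. The pads swing forward as they close: fully open they stand 13 mm farther back than shut.
Start: joints at [-12.336, 21.807, 74.336, -0, 83.858, -12.336], TCP at [0.55, 0, 0.218] pointing down, gripper open.
Joint ranges: [-178.18, 178.18], [-50.72, 133.34], [12.68, 142.11], [-81.47, 261.47], [9.98, 163.14], [-165.26, 165.26]. Speed limits (degrees/s): [136.94, 136.94, 180, 180, 180, 180].

INTERFACE

Orientations are given as a 3x3 rotation matrix whose columns are the frame's x, y, z axes.
In Python, from rig import observe, viewer, env gives the robot as it stands.
- The arm moves only by the tool jog_arm, never from a script. Its arguments are lists of equal length, an entry for each row: "dr": the turn, a rotation vector about the tool's x, y, z in rad, a list of three; "slide": the shift along the tool's x, y, z in m, a list of three; "gripper": the opening, from -1 (shut) to 1 (fully open), so that 0 is half open. In form: {"dr": [[rx, ry, rz], ...], "slide": [[dx, dy, dz], ...], "gripper": [gripper, ...]}. A call has exactly 10 rows; each row shifts and turns the commanded pose from where the row before left it, along the tool's axes as they then stand; what a row does not reach is not made up. A row lasts 1/10 s, in which the tool goes at most 50 mm and 8.59 degrees, less where a joint would pass 70% of its speed; a pose out of reach is approached as far as the arm can. A call is refused whole if a number of a shift passes 0.05 or a number of a turn 0.15, either way. A call with a gripper value outside its range is refused whole. The fingers move at their own pace and stop on an object; "force" is the grip in N (left out, the last holds). Time passes only in rows, so rows that do not move let the fingers close, or fill a call up. It gives the time, the measured TCP pose, the force and the opening at its end, in the units of the state.
- observe(): the state, without advancing time (a new reading comes with each control period).
- viewer.get_image(name): name is "scene" or "side" or "wrist"; returns a dict with "pixels" (480x640x3 uint8, blue, green, red), "camera_matrix" (3x3 intrinsics, pixels), "R" (3x3) and "t" (3): a world point X has camera coordinates R X + t. Camera axes: x right, y down, z forward; pixel columns grow to the right and rows downward; lengths in m; the calibration is good to about 2 mm. A picture is of the moment at which its call begins. There is no depth.
- env.close_job(): hands the job in, once; it reports no verdict.
The state is a dict: "time_s": time; "q": joint angles; "qvel": joint speeds; "joint_efforts": joint torques, N m; "position": TCP position; "tool_rot": TCP orientation; "ft_force": force on the tool from outside, world axes, zero at the start; "wrist_torque": the same for the moment, N m; "grip_width": finger opening in m.
Only numpy, scipy, OpenCV 4.12 (cv2) and the standard library are available. Lean on these libraries where they do the work, as an engineer would, in place of code of your own. Each camera call takes 0.05 s, during which the arm holds its last target.

TASK

Get the rigging bench ready: take the empty spools off the thread stand and put them in the shallow tray, put every full spool of line from the bench onto a pin of its own, all the way down on the stand's base, and swing the magnifier lamp round so that its lens is over the main mast, in the middle of the ship model. Do not shove the ship model, and leave everything else standing where it is.

Things in the scene. Friction and masses are not known exactly. Their poses are not given: they have to be found in the camera images.
- pin0 (a point): foot of one of the four upright steel pins of the thread stand, a fixed plywood base 190 x 190 x 18 mm whose pins stand in a 105 mm square along its edges; the point lies on the top of the base, 18 mm above the bench, where a spool's underside comes to rest; the pin is 8 mm thick, rises 60 mm from here, and its last 8 mm taper to 3 mm
- pin1 (a point): foot of one of the four upright steel pins of the thread stand, a fixed plywood base 190 x 190 x 18 mm whose pins stand in a 105 mm square along its edges; the point lies on the top of the base, 18 mm above the bench, where a spool's underside comes to rest; the pin is 8 mm thick, rises 60 mm from here, and its last 8 mm taper to 3 mm
- pin2 (a point): foot of one of the four upright steel pins of the thread stand, a fixed plywood base 190 x 190 x 18 mm whose pins stand in a 105 mm square along its edges; the point lies on the top of the base, 18 mm above the bench, where a spool's underside comes to rest; the pin is 8 mm thick, rises 60 mm from here, and its last 8 mm taper to 3 mm
- pin3 (a point): foot of one of the four upright steel pins of the thread stand, a fixed plywood base 190 x 190 x 18 mm whose pins stand in a 105 mm square along its edges; the point lies on the top of the base, 18 mm above the bench, where a spool's underside comes to rest; the pin is 8 mm thick, rises 60 mm from here, and its last 8 mm taper to 3 mm
- tall_a: wooden flanged spool wound full with tan rigging line, standing on the bench: 46 mm across the flanges (and over the line, which fills it to within 2 mm of the rims), 46 mm high, bore 13 mm right through; origin at the centre of its underside, z up along its axis; about 60 g
- tall_b: wooden flanged spool wound full with black rigging line, standing on the bench: 46 mm across the flanges (and over the line, which fills it to within 2 mm of the rims), 46 mm high, bore 13 mm right through; origin at the centre of its underside, z up along its axis; about 60 g
- squat_a: wooden flanged spool wound full with black rigging line, standing on the bench: 58 mm across the flanges (and over the line, which fills it to within 2 mm of the rims), 34 mm high, bore 13 mm right through; origin at the centre of its underside, z up along its axis; about 70 g
- squat_b: wooden flanged spool wound full with tan rigging line, standing on the bench: 58 mm across the flanges (and over the line, which fills it to within 2 mm of the rims), 34 mm high, bore 13 mm right through; origin at the centre of its underside, z up along its axis; about 70 g
- empty_a: empty wooden spool standing on a pin of the stand: two flanges 46 mm across and 4 mm thick on a bare core 21 mm thick, 46 mm high, bore 13 mm right through; origin at the centre of its underside, z up along its axis; about 22 g
- empty_b: empty wooden spool standing on a pin of the stand: two flanges 46 mm across and 4 mm thick on a bare core 21 mm thick, 46 mm high, bore 13 mm right through; origin at the centre of its underside, z up along its axis; about 22 g
- empty_c: empty wooden spool standing on a pin of the stand: two flanges 46 mm across and 4 mm thick on a bare core 21 mm thick, 46 mm high, bore 13 mm right through; origin at the centre of its underside, z up along its axis; about 22 g
- empty_d: empty wooden spool standing on a pin of the stand: two flanges 46 mm across and 4 mm thick on a bare core 21 mm thick, 46 mm high, bore 13 mm right through; origin at the centre of its underside, z up along its axis; about 22 g
- tray: shallow open wooden tray for the empty spools, fixed: 140 x 150 mm outside (along its x and y), walls 4 mm thick, rim 30 mm above the bench, floor 4 mm; origin under its centre
- lamp (a joint): magnifier lamp's arm on top of its post, rad: 0 has the arm pointing from the post towards the robot (-x of the lamp's base), growing as it swings counter-clockwise seen from above, that is towards the robot's right (-y); range -1.3 to 1.3. The hinge is stiff: it takes about 0.5 N m to move and stays where it is left
- lamp_hinge (a point): the vertical hinge axis of the lamp's arm, on top of the post, 225 mm above the bench, at the level of the arm
- lamp_knob (a point): upright round rubber grip on the arm, 215 mm from the hinge axis: 18 mm thick, rising 47 mm from the yoke, which is 40 mm wide; this point lies on the grip's axis, 30 mm above its foot and 17 mm below its top, 270 mm above the bench
- lens (a point): centre of the magnifier's round lens at the end of the arm, 300 mm from the hinge axis, straight on beyond the grip; its white frame is 132 mm across and spans 211 to 239 mm above the bench. The arm, 34 mm wide, runs at the same level
- hull: wooden model ship hull on its cradle, loose, 260 mm long, 80 mm wide; deck 96 mm above the bench, mast stubs to 136 mm, bowsprit at one end; origin under its middle on the bench, y along the hull, z up
- main_mast (a point): foot of the middle one of the three mast stubs, at deck level, in the middle of the hull
- tin: bystander: low round aluminium tin, 57 mm across, 22 mm high; origin at the centre of its underside
- glue_stick: bystander: standing glue stick, 27 mm thick, 90 mm high; origin at the centre of its underside
- glue: bystander: small white glue bottle, 44 mm thick, 100 mm high; origin at the centre of its underside
- clamp: bystander: wooden hand-screw clamp lying on the bench, 100 x 70 mm, 16 mm high; origin under it
Mind the look-alikes: they are no part of the job. What is shaped like the empty_d but green or red is not meant.

How it is judged:
By the outcome, as a careful person would: the job done as asked, in the order asked, and still so for the second after the job is handed in, with the robot touching nothing.
Of tall_a, tall_b, squat_a, squat_b only 3 to 4 are there at a start; the rules pass over those that are not, and their reading is None.
Of empty_a, empty_b, empty_c, empty_d only 2 to 3 are there at a start; the rules pass over those that are not, and their reading is None.
At some moment in a run one of tall_a, tall_b, squat_a, squat_b may be knocked a few centimetres aside while the robot is not near it.
It also fails if it takes over 210 s, if anything falls off the work surface, if the arm or the gripper's body presses on something with over 40 N, if the wrist force passes 120 N, or if a joint passes its speed limit or range.

## Working session

There is one attempt and no reset: what is moved stays moved. The work goes in short steps, Python scripts to look and compute and a tool call to move; the robot and the scene stay as the last step left them, time stands still between calls to the robot, and variables do not carry over. Pictures are saved under pics/ and viewed, and the job is handed in when it is done.

Besides the shell and the picture viewer there is one more tool, called after "Emit:" in YAML: its name, and indented under it one key for each argument. jog_arm: Moves the arm, as the interface text tells. Its arguments: {"type":"object","properties":{"dr":{"type":"array","items":{"type":"array","items":{"type":"number"}}},"slide":{"type":"array","items":{"type":"array","items":{"type":"number"}}},"gripper":{"type":"array","items":{"type":"number"}},"force":{"type":"number"}},"required":["dr","slide","gripper"]}

```bash
ls; mkdir -p pics
python3 - <<'E'
from rig import observe, viewer, env
import cv2
for n in ["scene","side","wrist"]:
    im=viewer.get_image(n); cv2.imwrite(f"pics/a_{n}.png",im["pixels"]); print(n,im["camera_matrix"].tolist(),im["R"].tolist(),im["t"].tolist())
print(observe()); print(env.tcp_to_tips)
E
```

```text
pics
scene [[489.82673589158935, 0.0, 320.07857349638033], [0.0, 489.82673589158935, 241.01636599039952], [0.0, 0.0, 1.0]] [[-0.5967037119858126, 0.8024611596611395, -0.0008759781115985685], [0.4690355807971399, 0.34788496613346154, -0.8117768623732818], [-0.6511146627504576, -0.4848011319846725, -0.583967086724704]] [0.26023227644520047, -0.14418558710597182, 1.7197536909672142]
side [[487.94104994557466, 0.0, 316.3736955832059], [0.0, 487.94104994557466, 243.42271235889547], [0.0, 0.0, 1.0]] [[0.9221349529032494, -0.38685604710139804, 0.0030866576102475795], [-0.2806176095547006, -0.6743478353503558, -0.6830144611690846], [0.2663097554389015, 0.6289653375022906, -0.7303983285705836]] [-0.4892776885726107, 0.3429844238139934, 1.2917620423277987]
wrist [[394.97810786722044, 0.0, 320.76558695913485], [0.0, 394.97810786722044, 241.85944143737447], [0.0, 0.0, 1.0]] [[0.9999993144489001, 0.0007013369746605531, -0.0009376716808507746], [0.0009223714665317614, -0.965117043127966, 0.2618171925118985], [-0.0007213408423371359, -0.2618178779044372, -0.9651170283841279]] [-0.5491054465709687, -0.0343202010354706, 0.3766378107263878]
{'time_s': 0.15, 'q': array([-1.23350651e+01,  2.18326768e+01,  7.43721421e+01,  2.87484709e-05,
        8.38560501e+01, -1.23352159e+01]), 'qvel': array([-0.01302205, -0.10849613, -0.14070729, -0.04012654,  0.02373015,
        0.02984828]), 'joint_efforts': array([ 1.94521621e-03, -4.48624384e+01, -2.31344014e+01, -1.86937300e-04,
        3.77541786e-03, -1.65174959e-05]), 'position': array([5.49773968e-01, 5.41063938e-05, 2.17663934e-01]), 'tool_rot': array([[ 9.99999462e-01,  2.46007012e-06, -1.03773251e-03],
       [ 2.69609164e-06, -9.99999974e-01,  2.27438314e-04],
       [-1.03773192e-03, -2.27440989e-04, -9.99999436e-01]]), 'ft_force': array([-0.56061351,  0.17856448, -1.00724824]), 'wrist_torque': array([ 0.02082627, -0.00087396,  0.00993969]), 'grip_width': 0.08587955005676774}
0.011
```

View pics/a_scene.png

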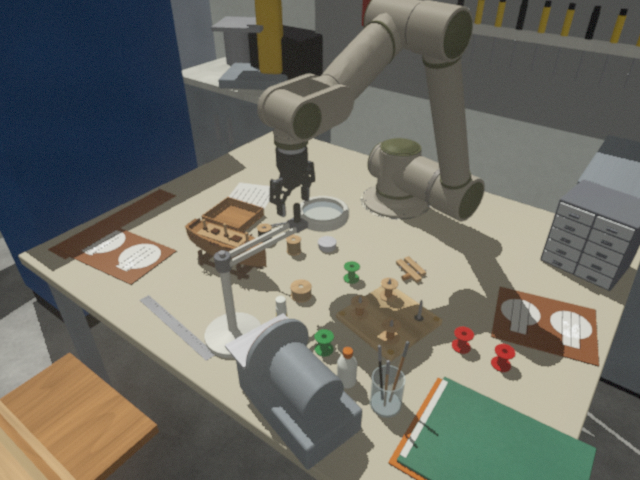

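View pics/a_side.png

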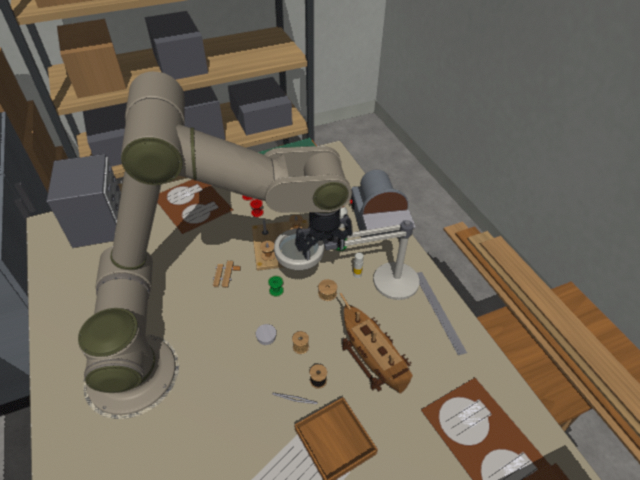

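View pics/a_wrist.png

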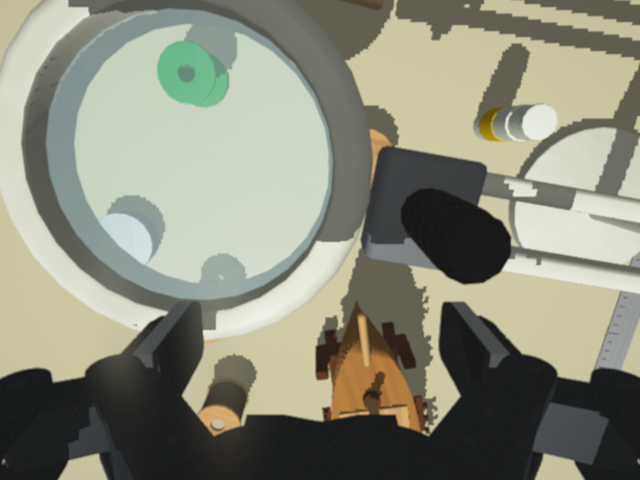

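```bash
cat > h.py <<'E'
import numpy as np, cv2, pickle
from rig import observe, viewer, env
def snap(n,tag,crop=None,k=1):
    im=viewer.get_image(n); pickle.dump(im,open(f"pics/{tag}.pkl","wb")); p=im["pixels"]
    if crop: 
        x0,y0,x1,y1=crop; p=cv2.resize(p[y0:y1,x0:x1],None,fx=k,fy=k,interpolation=cv2.INTER_CUBIC)
    cv2.imwrite(f"pics/{tag}.png",p); return im
def load(tag): return pickle.load(open(f"pics/{tag}.pkl","rb"))
def ray(im,u,v):
    K,R,t=np.array(im["camera_matrix"]),np.array(im["R"]),np.array(im["t"])
    d=R.T@np.linalg.solve(K,[u,v,1]); return -R.T@t,d/np.linalg.norm(d)
def onz(im,u,v,z):
    o,d=ray(im,u,v); return o+d*(z-o[2])/d[2]
def tri(*obs):
    A=np.zeros((3,3));b=np.zeros(3);rs=[ray(*o) for o in obs]
    for o,d in rs:
        M=np.eye(3)-np.outer(d,d);A+=M;b+=M@o
    X=np.linalg.solve(A,b); return X.round(4),[round(float(np.linalg.norm((np.eye(3)-np.outer(d,d))@(X-o))),4) for o,d in rs]
def proj(im,X):
    K,R,t=np.array(im["camera_matrix"]),np.array(im["R"]),np.array(im["t"]); c=K@(R@np.array(X)+t); return (c[:2]/c[2]).round(1)
E
python3 - <<'E'
from h import *
snap("scene","b_scene",(170,180,450,390),2.85)
snap("side","b_side",(200,180,460,480),2)
E
```

```text
(no output)
```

View pics/b_scene.png

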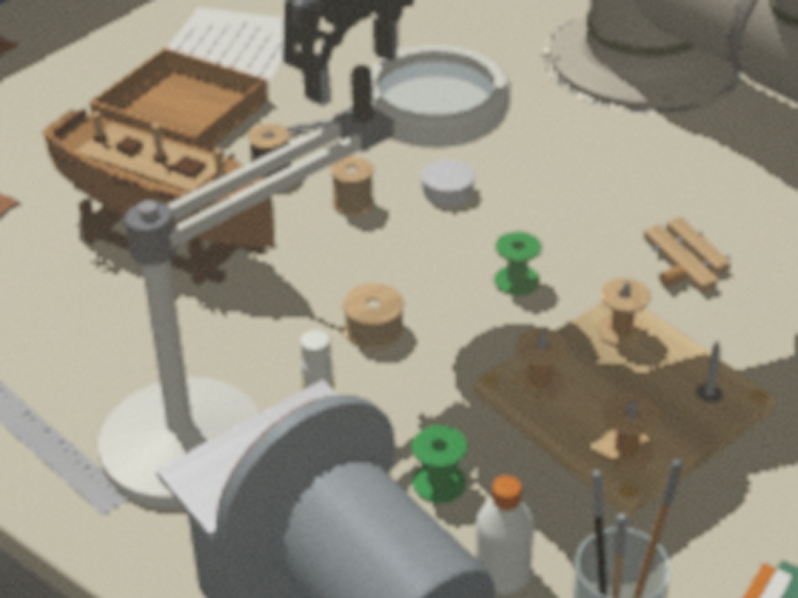

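View pics/b_side.png

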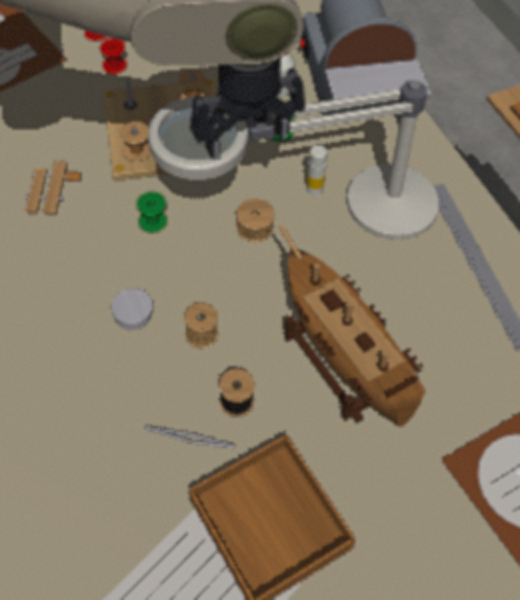

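Run:
```python
from h import *
S=load("b_scene");D=load("b_side")
s=lambda u,v:(S,170+u/2.85,180+v/2.85); d=lambda u,v:(D,200+u/2,180+v/2)
for n,a,b in [("tallA",(353,170),(201,317)),("tallB",(269,133),(236,385)),("squatB",(373,302),(255,215)),("empty1",(626,292),(134,131)),
 ("pinfree tip",(715,345),(129,90)),("hinge",(150,210),(413,90)),("mast foot",(160,162),(346,322)),("foremast",(219,172),(314,284)),("aftmast",(100,137),(381,366)),("tin",(448,172),(132,303)),("green1",(518,246),(152,202)),("traycornerN",(265,90),(285,436)),("tray far",(165,53),(190,490)),
 ("tray R",(195,140),(352,541)),("tray L",(95,105),(352,541)),("gluestick",(317,340),(318,150)),("bowsprit",(345,330),(283,228)),("knobtop?",(361,70),(0,0))]:
    print(n,*tri(s(*a),d(*b)))
for c in [(190,490),(285,436),(352,541),(255,597)]: print(onz(*d(*c),0.03).round(3))
```

```text
tallA [ 0.4413 -0.0959  0.0404] [0.0023, 0.0023]
tallB [ 0.4452 -0.209   0.0437] [0.002, 0.002]
squatB [0.5825 0.0429 0.0294] [0.0019, 0.0019]
empty1 [0.4643 0.2432 0.0626] [0.0012, 0.0012]
pinfree tip [0.4838 0.338  0.0619] [0.0057, 0.0057]
hinge [0.7938 0.0019 0.2478] [0.0017, 0.0017]
mast foot [ 0.5999 -0.2076  0.0943] [0.0008, 0.0008]
foremast [ 0.5847 -0.1428  0.1008] [0.0016, 0.0016]
aftmast [ 0.6093 -0.2824  0.0989] [0.0008, 0.0008]
tin [ 0.3652 -0.0281  0.023 ] [0.0019, 0.0019]
green1 [0.4467 0.1146 0.043 ] [0.0017, 0.0017]
traycornerN [ 0.4396 -0.2737  0.062 ] [0.044, 0.044]
tray far [ 0.3783 -0.3591  0.0745] [0.0494, 0.0494]
tray R [ 0.4694 -0.3823 -0.03  ] [0.0567, 0.0567]
tray L [ 0.4963 -0.4327  0.0202] [0.0031, 0.0031]
gluestick [0.6999 0.0781 0.0875] [0.0017, 0.0017]
bowsprit [0.6144 0.0258 0.0059] [0.0087, 0.0087]
knobtop? [0.4302 0.0993 0.3455] [0.1717, 0.1717]
[ 0.345 -0.309  0.03 ]
[ 0.479 -0.291  0.03 ]
[ 0.496 -0.437  0.03 ]
[ 0.368 -0.45   0.03 ]
```

Run:
```python
from h import *
import pickle
W=viewer.get_image("wrist"); pickle.dump(W,open("pics/w0.pkl","wb"))
print("cam",ray(W,320,240)[0])
S=load("b_scene");s=lambda u,v:(S,170+u/2.85,180+v/2.85)
print("lens c top",onz(W,200,155,0.239), "frame edges",onz(W,10,155,.239),onz(W,370,155,.239))
print("knobtop/foot", tri((W,468,245),s(361,70)), onz(W,468,245,.287),onz(W,440,215,.24))
for z in (.287,): print(onz(*s(361,68),z))
print("squat",onz(W,380,140,.034))
```

```text
cam [0.549446   0.06586456 0.37222974]
lens c top [0.5095745  0.05935874 0.239     ] frame edges [0.44688701 0.05931382 0.239     ] [0.56564803 0.05939892 0.239     ]
knobtop/foot (array([0.5838, 0.0411, 0.2832]), [0.0002, 0.0002]) [0.58242427 0.04202755 0.287     ] [0.59003197 0.03948401 0.24      ]
[0.58606555 0.04334489 0.287     ]
squat [0.59846432 0.06161838 0.034     ]
```

Emit:
jog_arm:
  dr:
    - [0, 0, 0]
    - [0, 0, 0]
    - [0, 0, 0]
    - [0, 0, 0]
    - [0, 0, 0]
    - [0, 0, 0]
    - [0, 0, 0]
    - [0, 0, 0]
    - [0, 0, 0]
    - [0, 0, 0]
  slide:
    - [0, 0, -0.04]
    - [0, 0, -0.04]
    - [0, 0, -0.04]
    - [0, -0.03, -0.04]
    - [0, -0.04, -0.02]
    - [0, -0.04, 0]
    - [0, -0.04, 0]
    - [0, -0.04, 0]
    - [0, -0.03, 0]
    - [0, 0, 0]
  gripper: [1, 1, 1, 1, 1, 1, 1, 1, 1, 1]
  force: 30

```text
time_s: 1.3
position: [0.5495, 0.2231, 0.3975]
tool_rot: [[1.0, 0.004, -0.001], [0.004, -1.0, 0.0], [-0.001, -0.0, -1.0]]
ft_force: [0.5, 0.6, 0.4]
grip_width: 0.0853
```

Run:
```python
from h import *
snap("wrist","c_w"); snap("side","c_s"); snap("scene","c_c"); print(observe()["position"],observe()["time_s"],observe()["q"])
```

```text
[0.55005456 0.21945785 0.39800696] 1.45 [ 1.03139838e+01  2.39525660e+01  4.21781823e+01 -1.65139529e-02
  1.13883822e+02  1.03217069e+01]
```

View pics/c_w.png

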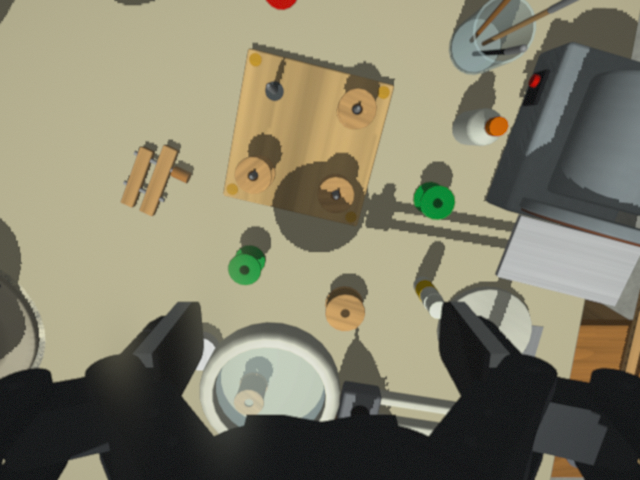

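View pics/c_s.png

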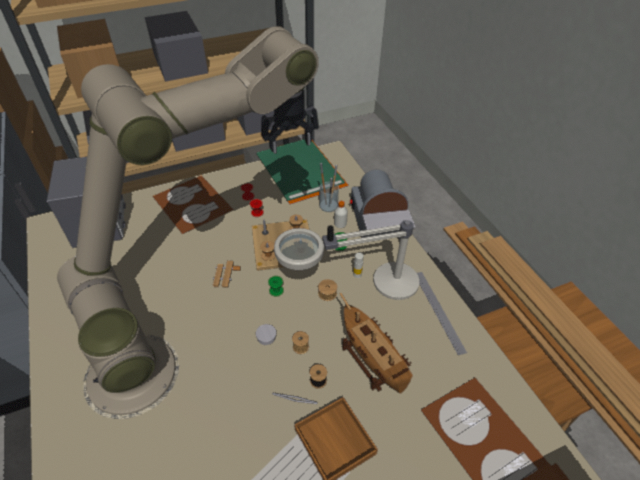

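Run:
```python
from h import *
im=load("c_w");p=im["pixels"][30:340,210:490]; cv2.imwrite("pics/c_wz.png",cv2.resize(p,None,fx=1.9*1.0,fy=1.9,interpolation=cv2.INTER_CUBIC))
im=load("c_c");p=im["pixels"][180:390,170:450]; cv2.imwrite("pics/c_cz.png",cv2.resize(p,None,fx=2.85,fy=2.85,interpolation=cv2.INTER_CUBIC))
```

```text
(no output)
```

View pics/c_wz.png

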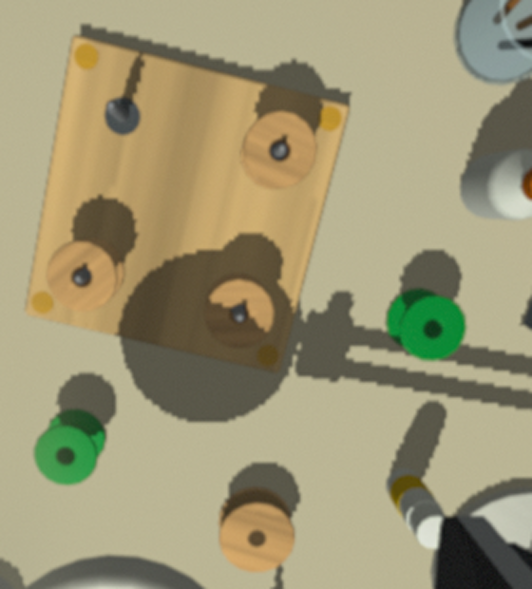

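View pics/c_cz.png

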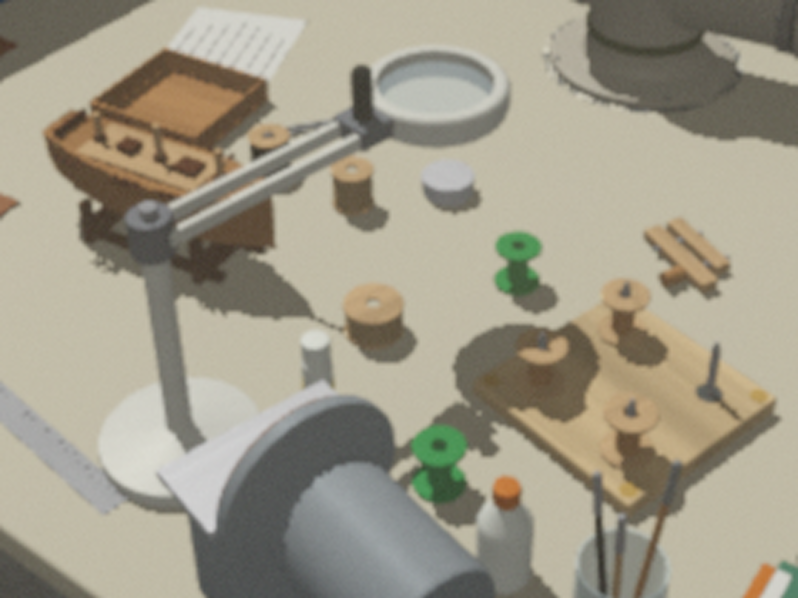

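Run:
```python
from h import *
C=load("c_c");W=load("c_w");D=load("c_s")
s=lambda u,v:(C,170+u/2.85,180+v/2.85); w=lambda u,v:(W,210+u/1.9,30+v/1.9)
P={}
for n,a,b in [("E1",(81,274),(626,293)),("E2",(240,313),(543,345)),("E3",(280,149),(630,412)),("pinfoot",(124,117),(712,393)),("squat",(257,538),(373,302)),("green1",(65,456),(518,246)),("green2",(432,329),(438,446)),("glue",(528,185),(507,487))]:
    print(n,*tri(w(*a),s(*b)), "w z.064",onz(*w(*a),.064).round(4),"s",onz(*s(*b),.064).round(4))
print("foot z.018",onz(*w(124,117),.018).round(4),onz(*s(712,393),.018).round(4))
c=[onz(*w(*a),.018).round(4) for a in [(73,37),(350,104),(277,371),(26,313)]]
print("corners",c,np.mean(c,0))
print("squat",onz(*w(257,538),.034),onz(*s(373,302),.034))
print("corner s",[onz(*s(*a),.018).round(4) for a in [(775,402),(632,508),(476,391)]])
```

```text
E1 [0.4646 0.243  0.0625] [0.0014, 0.0014] w z.064 [0.4654 0.242  0.064 ] s [0.4656 0.2451 0.064 ]
E2 [0.5674 0.2192 0.0626] [0.0023, 0.0023] w z.064 [0.5682 0.2173 0.064 ] s [0.5682 0.2222 0.064 ]
E3 [0.591  0.3203 0.0609] [0.0012, 0.0012] w z.064 [0.5913 0.319  0.064 ] s [0.5933 0.3227 0.064 ]
pinfoot [0.4884 0.3451 0.0155] [0.0037, 0.0037] w z.064 [0.4955 0.337  0.064 ] s [0.5337 0.3663 0.064 ]
squat [0.5843 0.045  0.0337] [0.0018, 0.0018] w z.064 [0.5827 0.0574 0.064 ] s [0.6114 0.0693 0.064 ]
green1 [0.4445 0.1127 0.0425] [0.0021, 0.0021] w z.064 [0.4495 0.1181 0.064 ] s [0.4672 0.1292 0.064 ]
green2 [0.7003 0.2052 0.0419] [0.0015, 0.0015] w z.064 [0.6943 0.2074 0.064 ] s [0.7168 0.219  0.064 ]
glue [0.7372 0.2979 0.0875] [0.0, 0.0] w z.064 [0.7468 0.2984 0.064 ] s [0.7194 0.2868 0.064 ]
foot z.018 [0.4905 0.3416 0.018 ] [0.4885 0.3491 0.018 ]
corners [array([0.4585, 0.3903, 0.018 ]), array([0.641 , 0.3505, 0.018 ]), array([0.5976, 0.1682, 0.018 ]), array([0.4172, 0.2097, 0.018 ])] [0.528575 0.279675 0.018   ]
squat [0.58475484 0.04317535 0.034     ] [0.58479089 0.04726991 0.034     ]
corner s [array([0.4658, 0.3981, 0.018 ]), array([0.6432, 0.3577, 0.018 ]), array([0.6096, 0.1818, 0.018 ])]
```

Emit:
jog_arm:
  dr:
    - [0, 0, 0]
    - [0, 0, 0]
    - [0, 0, 0]
    - [0, 0, 0]
    - [0, 0, 0]
    - [0, 0, 0]
    - [0, 0, 0]
    - [0, 0, 0]
    - [0, 0, 0]
    - [0, 0, 0]
  slide:
    - [-0.043, -0.012, 0]
    - [-0.042, -0.012, 0.02]
    - [0, 0, 0.05]
    - [0, 0, 0.05]
    - [0, 0, 0.05]
    - [0, 0, 0.05]
    - [0, 0, 0.04]
    - [0, 0, 0.02]
    - [0, 0, 0]
    - [0, 0, 0]
  gripper: [1, 1, 1, 1, 1, 1, 1, 1, 1, 1]
  force: 25

```text
time_s: 2.45
position: [0.4657, 0.2433, 0.1191]
tool_rot: [[1.0, -0.001, 0.001], [-0.001, -1.0, 0.0], [0.001, -0.0, -1.0]]
ft_force: [0.4, 0.6, 1.3]
grip_width: 0.0853
```

Run:
```python
from h import *
snap("wrist","d_w"); snap("side","d_s",(230,180,330,280),6);o=observe(); print(o["position"],o["time_s"])
```

```text
[0.4659965  0.24379944 0.11982191] 2.55
```

View pics/d_w.png

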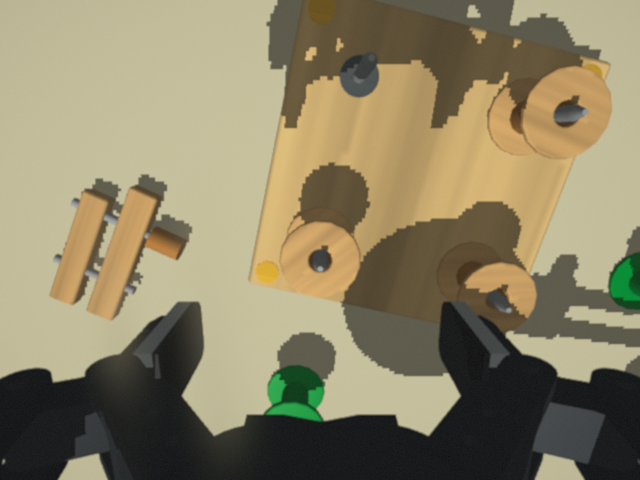

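View pics/d_s.png

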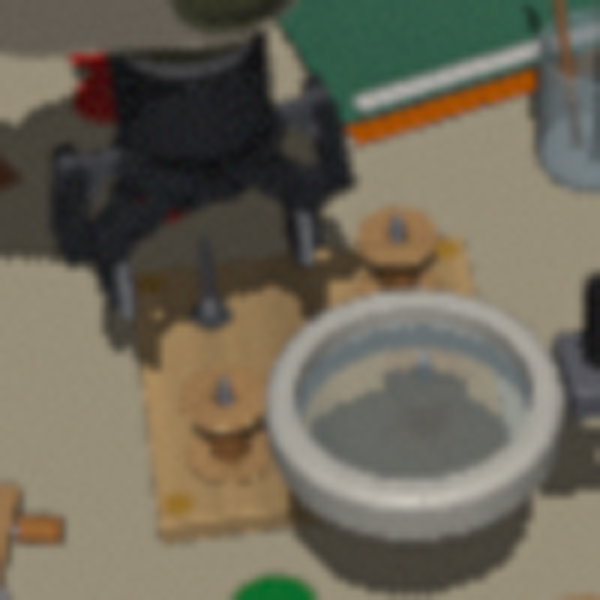

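Run:
```python
from h import *
C=load("c_c");W=load("c_w");D=load("d_w")
s=lambda u,v:(C,170+u/2.85,180+v/2.85); w=lambda u,v:(W,210+u/1.9,30+v/1.9)
for n,a,b,e in [("E1",(81,274),(626,293),(320,258)),("E2",(240,313),(543,345),(497,295)),("E3",(280,149),(630,412),(567,112))]:
    print(n,*tri(w(*a),s(*b),(D,*e)),*tri(w(*a),(D,*e)), onz(D,*e,.064).round(4))
print("foot",onz(D,359,77,.018).round(4),"TCP proj",proj(D,[.466,.2438,.064]))
```

```text
E1 [0.4648 0.243  0.0628] [0.0012, 0.0016, 0.0004] [0.4649 0.2417 0.06  ] [0.0001, 0.0001] [0.465 0.243 0.064]
E2 [0.5672 0.2193 0.0621] [0.0025, 0.002, 0.0006] [0.5689 0.217  0.057 ] [0.0009, 0.0009] [0.566  0.2208 0.064 ]
E3 [0.5912 0.3203 0.0612] [0.0012, 0.0013, 0.0002] [0.5916 0.3197 0.0609] [0.0006, 0.0006] [0.5898 0.3201 0.064 ]
foot [0.4885 0.3427 0.018 ] TCP proj [321.9 256.7]
```

Emit:
jog_arm:
  dr:
    - [0, 0, 0]
    - [0, 0, 0]
    - [0, 0, 0]
    - [0, 0, 0]
    - [0, 0, 0]
    - [0, 0, 0]
    - [0, 0, 0]
    - [0, 0, 0]
    - [0, 0, 0]
    - [0, 0, 0]
  slide:
    - [-0.001, 0, 0.03]
    - [0, 0, 0.025]
    - [0, 0, 0.012]
    - [0, 0, 0]
    - [0, 0, 0]
    - [0, 0, 0]
    - [0, 0, 0]
    - [0, 0, 0]
    - [0, 0, 0]
    - [0, 0, 0]
  gripper: [1, 1, 1, -1, -1, -1, -1, -1, -1, -1]
  force: 25

```text
time_s: 3.55
position: [0.4652, 0.2441, 0.0518]
tool_rot: [[1.0, -0.0, 0.003], [-0.0, -1.0, 0.001], [0.003, -0.001, -1.0]]
ft_force: [4.9, -0.5, 2.0]
grip_width: 0.0058
```

Emit:
jog_arm:
  dr:
    - [0, 0, 0]
    - [0, 0, 0]
    - [0, 0, 0]
    - [0, 0, 0]
    - [0, 0, 0]
    - [0, 0, 0]
    - [0, 0, 0]
    - [0, 0, 0]
    - [0, 0, 0]
    - [0, 0, 0]
  slide:
    - [0, 0, -0.01]
    - [0, 0, -0.02]
    - [0, 0, -0.03]
    - [0, 0, -0.03]
    - [0, 0, -0.02]
    - [0, 0, 0]
    - [0, 0, 0]
    - [0, 0, 0]
    - [0, 0, 0]
    - [0, 0, 0]
  gripper: [-1, -1, -1, -1, -1, -1, -1, -1, -1, -1]

```text
time_s: 4.55
position: [0.4637, 0.2439, 0.1604]
tool_rot: [[1.0, 0.0, -0.002], [0.0, -1.0, -0.0], [-0.002, 0.0, -1.0]]
ft_force: [-0.0, 0.7, 0.6]
grip_width: 0.0001
```

Run:
```python
from h import *
snap("wrist","e_w"); snap("side","e_s",(200,130,330,280),4);o=observe(); print(o["position"],o["time_s"],o["grip_width"])
```

```text
[0.46385114 0.24395387 0.16070975] 4.65 -0.00048676157452984535
```

View pics/e_w.png

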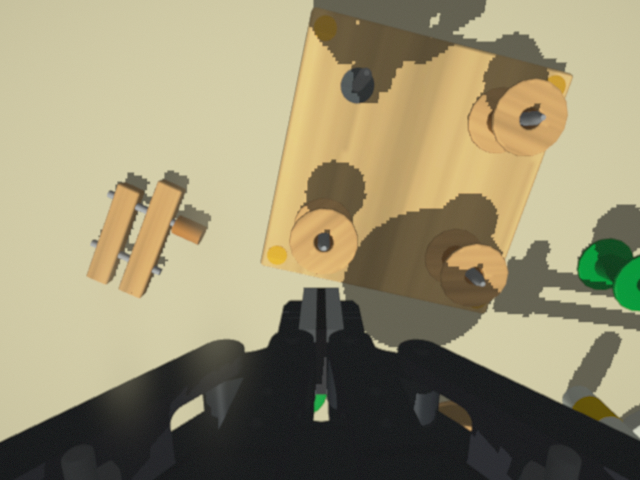

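View pics/e_s.png

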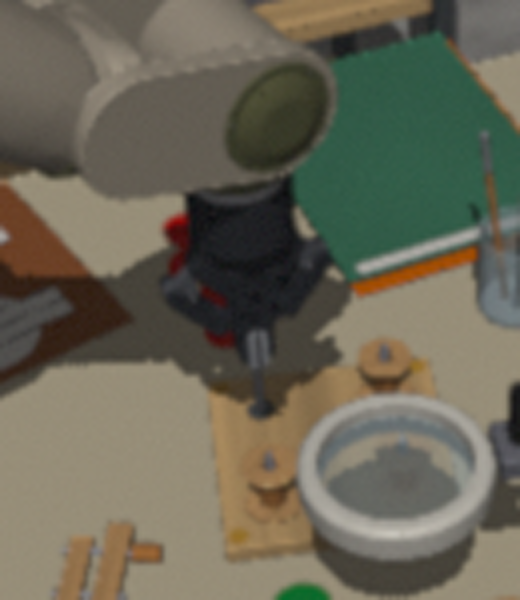

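Run:
```python
from h import *
for t,p in (("e_w",[.4639,.2440,.1607]),("d_w",[.466,.2438,.1198])):
    D=load(t);print(ray(D,320,240)[0],proj(D,p),proj(D,np.array(p)+[0,0,-.011]),proj(D,[.4648,.243,.064]))
S=load("e_s");c=proj(S,[.4639,.2440,.1497]);print("side tip",c,(c-[200,130])*4)
```

```text
[0.46342588 0.30984146 0.31473851] [322.2 296.9] [322.2 287.1] [323.2 239.9]
[0.46511459 0.30916141 0.2735017 ] [322.4 296.4] [322.3 286.6] [319.7 258. ]
side tip [264.4 225.4] [257.6 381.6]
```

Run:
```python
from h import *
snap("scene","f_c",(250,130,450,330),3);snap("side","f_s",(200,170,330,280),5); C=load("f_c");S=load("f_s")
p=[.4639,.2440,.1497]
print((proj(C,p)-[250,130])*3,(proj(S,p)-[200,170])*5, observe()["position"])
```

```text
[427.5 377.7] [322. 277.] [0.46393193 0.2440078  0.16094347]
```

View pics/f_c.png

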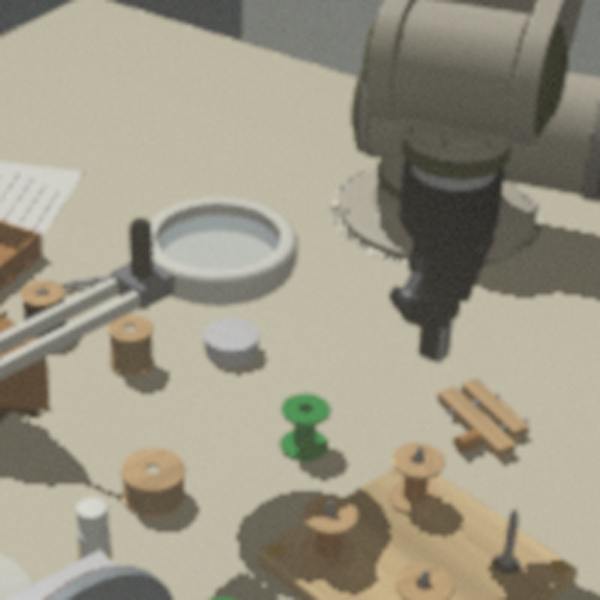

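View pics/f_s.png

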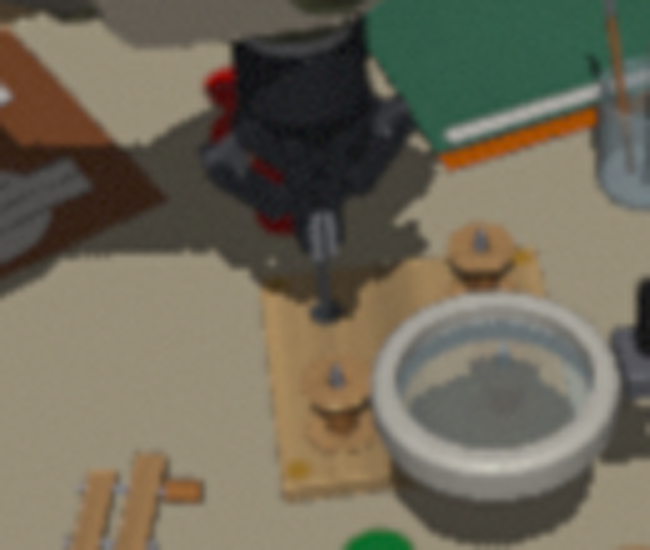

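Run:
```python
from h import *
C=load("f_c");S=load("f_s")
print(tri((C,250+433/3,130+357/3),(S,200+322/5,170+252/5)),tri((C,250+433/3,130+357/3),(load("e_w"),322,289)))
for p in ([.4648,.243,.064],[.4639,.244,.161]): print((proj(C,p)-[250,130])*3,(proj(S,p)-[200,170])*5)
cv2.imwrite("pics/f_wz.png",cv2.resize(load("e_w")["pixels"][260:480,220:420],None,fx=3.5,fy=2.7))
```

```text
(array([0.4642, 0.2454, 0.1706]), [0.002, 0.002]) (array([0.4641, 0.2495, 0.1718]), [0.0024, 0.0024])
[417.3 456.9] [334. 375.]
[428.7 366.6] [320.5 263.5]
```

View pics/f_wz.png

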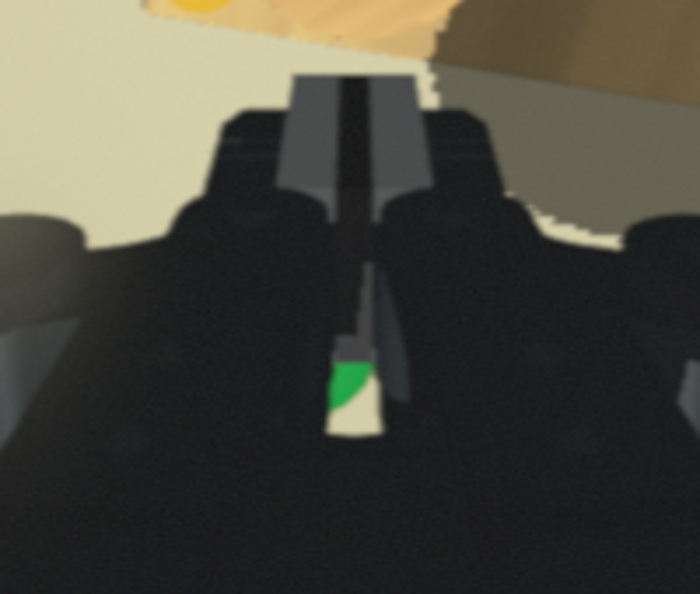

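Emit:
jog_arm:
  dr:
    - [0, 0, 0]
    - [0, 0, 0]
    - [0, 0, 0]
    - [0, 0, 0]
    - [0, 0, 0]
    - [0, 0, 0]
    - [0, 0, 0]
    - [0, 0, 0]
    - [0, 0, 0]
    - [0, 0, 0]
  slide:
    - [0, 0, 0]
    - [0, 0, 0]
    - [0, 0, 0]
    - [0, 0, 0]
    - [0, 0, 0.01]
    - [0, 0, 0.02]
    - [0, 0, 0.03]
    - [0, 0, 0.03]
    - [0, 0, 0.03]
    - [0, 0, 0.01]
  gripper: [1, 1, 1, 1, 1, 1, 1, 1, 1, 1]
  force: 25

```text
time_s: 5.75
position: [0.4624, 0.2435, 0.0282]
tool_rot: [[1.0, -0.0, -0.005], [-0.0, -1.0, -0.001], [-0.005, 0.001, -1.0]]
ft_force: [-0.4, -0.5, -0.0]
grip_width: 0.0853
```

Emit:
jog_arm:
  dr:
    - [0, 0, 0]
    - [0, 0, 0]
    - [0, 0, 0]
    - [0, 0, 0]
    - [0, 0, 0]
    - [0, 0, 0]
    - [0, 0, 0]
    - [0, 0, 0]
    - [0, 0, 0]
    - [0, 0, 0]
  slide:
    - [0, 0, 0]
    - [0, 0, 0]
    - [0, 0, 0]
    - [0, 0, 0]
    - [0, 0, 0]
    - [0, 0, 0]
    - [0, 0, 0]
    - [0, 0, 0]
    - [0, 0, 0]
    - [0, 0, 0]
  gripper: [-1, -1, -1, -1, -1, -1, -1, -1, -1, -1]

```text
time_s: 6.75
position: [0.4647, 0.2443, 0.0326]
tool_rot: [[1.0, 0.0, 0.003], [0.0, -1.0, 0.001], [0.003, -0.001, -1.0]]
ft_force: [-1.7, -0.2, 7.0]
grip_width: 0.0453
```

Run:
```python
from h import *
snap("wrist","g_w"); snap("scene","g_c",(330,200,450,320),5);o=observe(); print(o["position"],o["time_s"],o["grip_width"],o["ft_force"])
```

```text
[0.46474726 0.24424419 0.03265443] 6.85 0.04562900578281975 [-1.0370833  -0.18740718  6.18680331]
```

View pics/g_w.png

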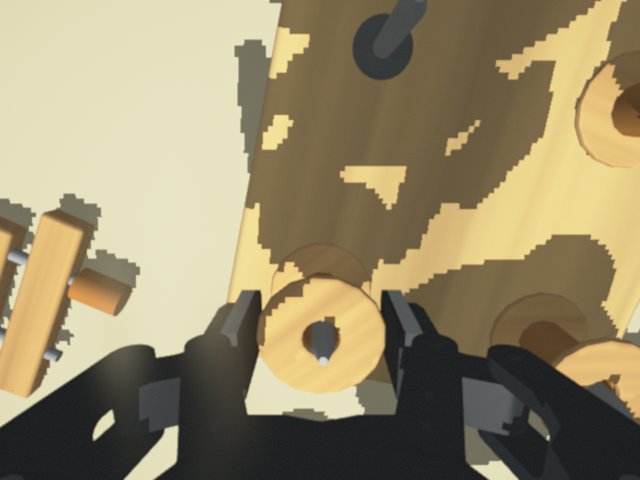

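View pics/g_c.png

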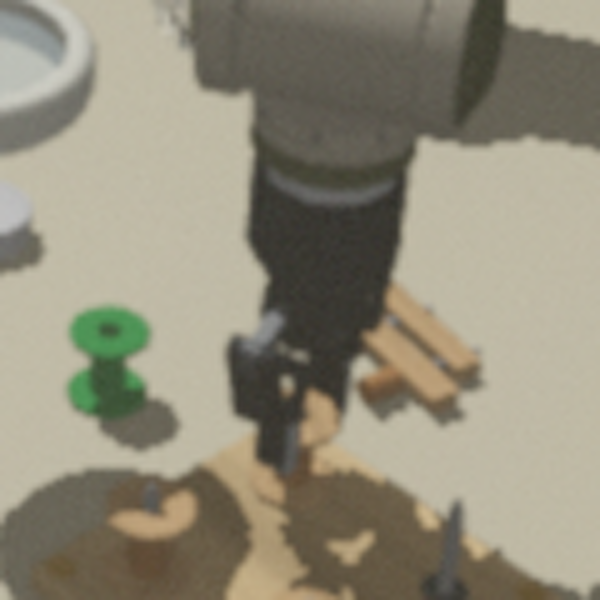

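Run:
```python
from h import *
C=load("g_c");W=load("g_w")
o,d=ray(C,330+285/5,200+472/5)
for x in (.487,.495): X=o+d*(x-o[0])/d[0]; print(X.round(4))
print(ray(W,320,240)[0].round(4), onz(W,322,338,.064))
for z in (.02,.03,.04,.05): print(z,proj(W,[.4647-.023,.244+.011,z]),proj(W,[.4647+.023,.244+.011,z]))
```

```text
[0.487  0.2516 0.043 ]
[0.495  0.2556 0.0509]
[0.4638 0.31   0.1871] [0.46464782 0.24223348 0.064     ]
0.02 [269.8 263. ] [373.2 263. ]
0.03 [266.9 270.5] [376.4 270.4]
0.04 [263.7 278.9] [379.9 278.8]
0.05 [260.  288.3] [383.9 288.3]
```

Emit:
jog_arm:
  dr:
    - [0, 0, 0]
    - [0, 0, 0]
    - [0, 0, 0]
    - [0, 0, 0]
    - [0, 0, 0]
    - [0, 0, 0]
    - [0, 0, 0]
    - [0, 0, 0]
    - [0, 0, 0]
    - [0, 0, 0]
  slide:
    - [0, 0, -0.01]
    - [0, 0, -0.02]
    - [0, 0, -0.04]
    - [0, 0, -0.05]
    - [0, 0, -0.05]
    - [0, 0, -0.05]
    - [0, 0, -0.05]
    - [0, 0.02, -0.05]
    - [0, 0.03, -0.03]
    - [0, 0.04, 0]
  gripper: [-1, -1, -1, -1, -1, -1, -1, -1, -1, -1]

```text
time_s: 7.85
position: [0.464, 0.1553, 0.3827]
tool_rot: [[1.0, 0.002, 0.009], [0.002, -1.0, 0.001], [0.009, -0.001, -1.0]]
ft_force: [0.7, -0.6, -1.0]
grip_width: 0.0453
```

Emit:
jog_arm:
  dr:
    - [0, 0, 0]
    - [0, 0, 0]
    - [0, 0, 0]
    - [0, 0, 0]
    - [0, 0, 0]
    - [0, 0, 0]
    - [0, 0, 0]
    - [0, 0, 0]
    - [0, 0, 0]
    - [0, 0, 0]
  slide:
    - [-0.004, 0.045, 0]
    - [-0.004, 0.045, 0]
    - [-0.004, 0.045, 0]
    - [-0.004, 0.045, 0]
    - [-0.004, 0.045, 0]
    - [-0.004, 0.045, 0]
    - [-0.004, 0.045, 0]
    - [-0.004, 0.045, 0]
    - [-0.004, 0.045, 0]
    - [-0.004, 0.045, 0]
  gripper: [-1, -1, -1, -1, -1, -1, -1, -1, -1, -1]

```text
time_s: 8.85
position: [0.4231, -0.296, 0.3787]
tool_rot: [[1.0, -0.0, 0.001], [-0.0, -1.0, -0.001], [0.001, 0.001, -1.0]]
ft_force: [1.3, 1.1, -0.4]
grip_width: 0.045
```

Emit:
jog_arm:
  dr:
    - [0, 0, 0]
    - [0, 0, 0]
    - [0, 0, 0]
    - [0, 0, 0]
    - [0, 0, 0]
    - [0, 0, 0]
    - [0, 0, 0]
    - [0, 0, 0]
    - [0, 0, 0]
    - [0, 0, 0]
  slide:
    - [0, 0.045, 0]
    - [0, 0.045, 0]
    - [0, 0.03, 0]
    - [0, 0.02, 0]
    - [0, 0, 0]
    - [0, 0, 0]
    - [0, 0, 0]
    - [0, 0, 0]
    - [0, 0, 0]
    - [0, 0, 0]
  gripper: [-1, -1, -1, -1, -1, -1, -1, -1, -1, -1]

```text
time_s: 9.85
position: [0.4241, -0.4341, 0.3778]
tool_rot: [[1.0, 0.0, 0.0], [0.0, -1.0, -0.0], [0.0, 0.0, -1.0]]
ft_force: [0.3, -0.4, -0.1]
grip_width: 0.0455
```

Run:
```python
from h import *
snap("wrist","i_w"); snap("side","i_s",(200,180,460,480),2);o=observe(); print(o["position"],o["time_s"],o["grip_width"],o["ft_force"])
```

```text
[ 0.42403738 -0.43433068  0.37765163] 9.95 0.04537788224902137 [ 0.29320974  0.24173092 -0.40098318]
```

View pics/i_w.png

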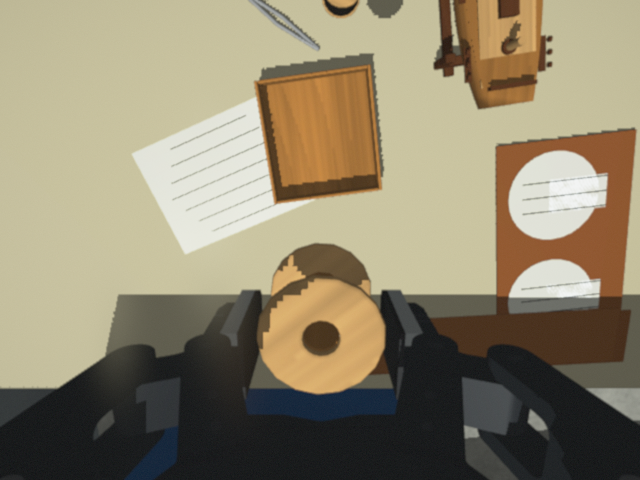

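View pics/i_s.png

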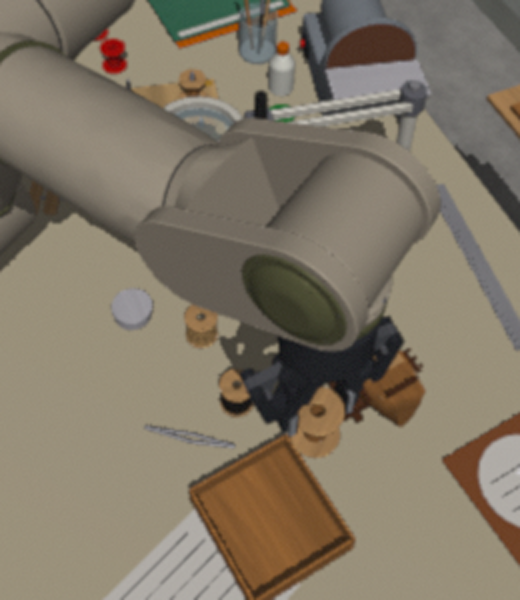

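Run:
```python
from h import *
W=load("i_w")
c=np.array([onz(W,*a,.03) for a in [(256,82),(372,66),(381,189),(275,203)]]);print(c.round(4)); m=c.mean(0);print(m)
ex=(c[1]-c[0]+c[2]-c[3])/2;ey=(c[0]-c[3]+c[1]-c[2])/2; print(np.linalg.norm(ex),np.linalg.norm(ey),ex,ey)
ex/=np.linalg.norm(ex);ey/=np.linalg.norm(ey)
for a,b in [(.02,-.042),(-.022,0),(.02,.042)]: print((m+a*ex+b*ey).round(4))
```

```text
[[ 0.3468 -0.3082  0.03  ]
 [ 0.4839 -0.2905  0.03  ]
 [ 0.5004 -0.435   0.03  ]
 [ 0.3651 -0.4531  0.03  ]]
[ 0.42406392 -0.37169537  0.03      ]
0.13735746560374562 0.14578600083168228 [0.13618294 0.01792432 0.        ] [-0.01742847  0.14474048  0.        ]
[ 0.4489 -0.4108  0.03  ]
[ 0.4023 -0.3746  0.03  ]
[ 0.4389 -0.3274  0.03  ]
```

Emit:
jog_arm:
  dr:
    - [0, 0, 0]
    - [0, 0, 0]
    - [0, 0, 0]
    - [0, 0, 0]
    - [0, 0, 0]
    - [0, 0, 0]
    - [0, 0, 0]
    - [0, 0, 0]
    - [0, 0, 0]
    - [0, 0, 0]
  slide:
    - [0.013, -0.012, 0.03]
    - [0.012, -0.011, 0.05]
    - [0, 0, 0.05]
    - [0, 0, 0.05]
    - [0, 0, 0.05]
    - [0, 0, 0.05]
    - [0, 0, 0.04]
    - [0, 0, 0.02]
    - [0, 0, 0.01]
    - [0, 0, 0]
  gripper: [-1, -1, -1, -1, -1, -1, -1, -1, -1, -1]

```text
time_s: 10.95
position: [0.4482, -0.4119, 0.0293]
tool_rot: [[1.0, -0.0, -0.001], [-0.0, -1.0, 0.001], [-0.001, -0.001, -1.0]]
ft_force: [0.3, -0.2, -0.4]
grip_width: 0.0454
```

Emit:
jog_arm:
  dr:
    - [0, 0, 0]
    - [0, 0, 0]
    - [0, 0, 0]
    - [0, 0, 0]
    - [0, 0, 0]
    - [0, 0, 0]
    - [0, 0, 0]
    - [0, 0, 0]
    - [0, 0, 0]
    - [0, 0, 0]
  slide:
    - [0, 0, 0.004]
    - [0, 0, 0]
    - [0, 0, 0]
    - [0, 0, 0]
    - [0, 0, 0]
    - [0, 0, -0.01]
    - [0, 0, -0.03]
    - [0, 0, -0.05]
    - [0, 0, -0.05]
    - [0, 0, -0.05]
  gripper: [-1, -1, 0.3, 0.3, 0.3, 0.3, 0.3, 0.3, 0.3, 1]

```text
time_s: 11.95
position: [0.4481, -0.4117, 0.219]
tool_rot: [[1.0, 0.0, 0.0], [0.0, -1.0, -0.001], [0.0, 0.001, -1.0]]
ft_force: [-0.6, -0.9, -0.9]
grip_width: 0.0686
```

Run:
```python
from h import *
snap("wrist","j_w"); o=observe(); print(o["position"],o["time_s"],o["grip_width"],o["ft_force"])
```

```text
[ 0.44981895 -0.41382704  0.22825062] 12.0 0.07510662566878273 [-0.62364179 -0.37522854  7.78289036]
```

View pics/j_w.png

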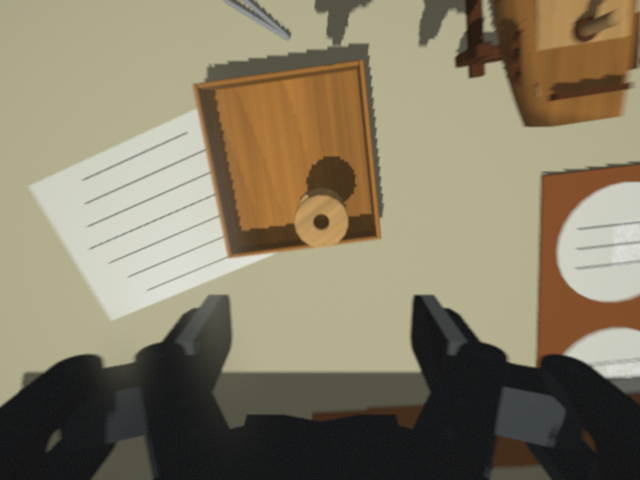

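Emit:
jog_arm:
  dr:
    - [0, 0, 0]
    - [0, 0, 0]
    - [0, 0, 0]
    - [0, 0, 0]
    - [0, 0, 0]
    - [0, 0, 0]
    - [0, 0, 0]
    - [0, 0, 0]
    - [0, 0, 0]
    - [0, 0, 0]
  slide:
    - [0, 0, -0.05]
    - [0, 0, -0.05]
    - [0, -0.02, -0.05]
    - [0, -0.04, -0.015]
    - [0.01, -0.05, 0]
    - [0.01, -0.05, 0]
    - [0.01, -0.05, 0]
    - [0.01, -0.05, 0]
    - [0.01, -0.05, 0]
    - [0.01, -0.05, 0]
  gripper: [1, 1, 1, 1, 1, 1, 1, 1, 1, 1]

```text
time_s: 13.0
position: [0.5069, -0.0572, 0.3781]
tool_rot: [[1.0, -0.0, 0.001], [-0.0, -1.0, -0.0], [0.001, 0.0, -1.0]]
ft_force: [0.2, -0.5, 0.3]
grip_width: 0.0856
```

Emit:
jog_arm:
  dr:
    - [0, 0, 0]
    - [0, 0, 0]
    - [0, 0, 0]
    - [0, 0, 0]
    - [0, 0, 0]
    - [0, 0, 0]
    - [0, 0, 0]
    - [0, 0, 0]
    - [0, 0, 0]
    - [0, 0, 0]
  slide:
    - [0.01, -0.05, 0]
    - [0.01, -0.05, 0]
    - [0.01, -0.05, 0]
    - [0.01, -0.05, 0]
    - [0.01, -0.05, 0]
    - [0.008, -0.022, 0]
    - [0, 0, 0.05]
    - [0, 0, 0.05]
    - [0, 0, 0.05]
    - [0, 0, 0.05]
  gripper: [1, 1, 1, 1, 1, 1, 1, 1, 1, 1]

```text
time_s: 14.0
position: [0.5638, 0.2078, 0.1763]
tool_rot: [[1.0, 0.0, 0.001], [0.0, -1.0, 0.0], [0.001, -0.0, -1.0]]
ft_force: [0.9, 0.6, -0.2]
grip_width: 0.0853
```

Run:
```python
from h import *
snap("wrist","k_w"); snap("scene","k_c",(230,100,470,340),2.5);o=observe(); print(o["position"],o["time_s"],o["grip_width"],o["ft_force"])
```

```text
[0.56106473 0.20725838 0.1718477 ] 14.1 0.08556519197139215 [-0.44808715 -0.15439444 -0.21635077]
```

View pics/k_w.png

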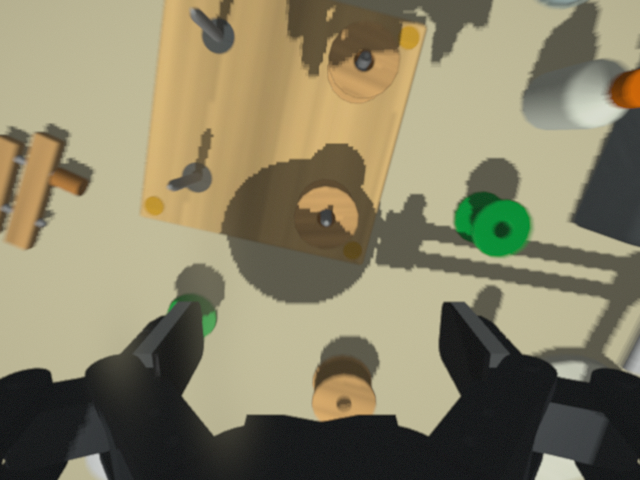

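View pics/k_c.png

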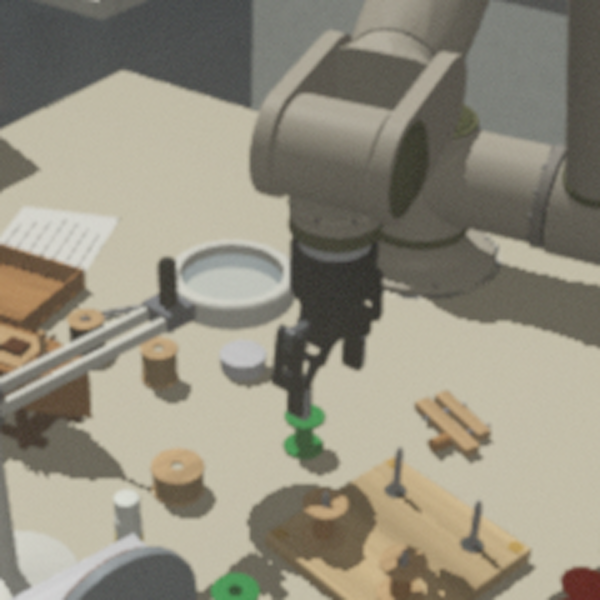

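Run:
```python
from h import *
W=load("k_w"); o=observe();print(o["position"],o["q"])
for n,a,z in [("E2",(326,217),.064),("E3",(363,62),.064),("p0",(218,38),.018),("p1",(197,178),.018)]: print(n,onz(W,*a,z).round(4))
```

```text
[0.56106473 0.20725838 0.1718477 ] [8.94495747e+00 2.89463436e+01 7.02213657e+01 6.06329343e-05
 8.15504387e+01 8.94557986e+00]
E2 [0.5671 0.219  0.064 ]
E3 [0.5897 0.3174 0.064 ]
p0 [0.4896 0.3407 0.018 ]
p1 [0.4664 0.2407 0.018 ]
```

Emit:
jog_arm:
  dr:
    - [0, 0, 0]
    - [0, 0, 0]
    - [0, 0, 0]
    - [0, 0, 0]
    - [0, 0, 0]
    - [0, 0, 0]
    - [0, 0, 0]
    - [0, 0, 0]
    - [0, 0, 0]
    - [0, 0, 0]
  slide:
    - [0.006, -0.012, 0.01]
    - [0, 0, 0.03]
    - [0, 0, 0.04]
    - [0, 0, 0.03]
    - [0, 0, 0.02]
    - [0, 0, 0.01]
    - [0, 0, 0]
    - [0, 0, 0]
    - [0, 0, 0]
    - [0, 0, 0]
  gripper: [1, 1, 1, 1, 1, 1, 1, -1, -1, -1]

```text
time_s: 15.1
position: [0.5703, 0.22, 0.0388]
tool_rot: [[1.0, -0.0, 0.001], [-0.0, -1.0, 0.0], [0.001, -0.0, -1.0]]
ft_force: [-5.5, -1.4, 13.4]
grip_width: 0.0454
```

Emit:
jog_arm:
  dr:
    - [0, 0, 0]
    - [0, 0, 0]
    - [0, 0, 0]
    - [0, 0, 0]
    - [0, 0, 0]
    - [0, 0, 0]
    - [0, 0, 0]
    - [0, 0, 0]
    - [0, 0, 0]
    - [0, 0, 0]
  slide:
    - [0, 0, 0]
    - [0, 0, 0]
    - [0, 0, 0]
    - [0, 0, 0]
    - [0, 0, 0]
    - [0, 0, 0]
    - [0, 0, -0.01]
    - [0, 0, -0.02]
    - [0, 0, -0.03]
    - [0, 0, -0.04]
  gripper: [-1, -1, -1, -1, -1, -1, -1, -1, -1, -1]

```text
time_s: 16.1
position: [0.5697, 0.2196, 0.1383]
tool_rot: [[1.0, -0.0, -0.002], [-0.0, -1.0, -0.0], [-0.002, 0.0, -1.0]]
ft_force: [0.3, -0.2, 0.3]
grip_width: 0.045
```

Run:
```python
from h import *
snap("wrist","l_w"); o=observe(); print(o["position"],o["time_s"],o["grip_width"],o["ft_force"])
```

```text
[0.57270248 0.22028281 0.14636295] 16.15 0.044677322156934 [2.25918447 0.63966122 5.78694045]
```

View pics/l_w.png

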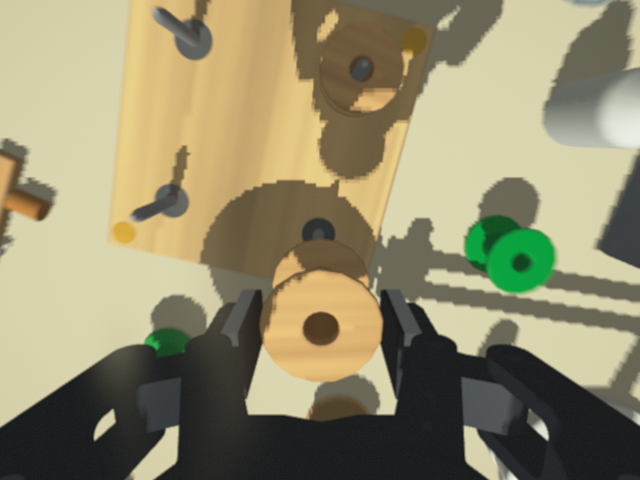

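Emit:
jog_arm:
  dr:
    - [0, 0, 0]
    - [0, 0, 0]
    - [0, 0, 0]
    - [0, 0, 0]
    - [0, 0, 0]
    - [0, 0, 0]
    - [0, 0, 0]
    - [0, 0, 0]
    - [0, 0, 0]
    - [0, 0, 0]
  slide:
    - [0, 0, -0.04]
    - [0, 0, -0.04]
    - [0, 0, -0.04]
    - [0, 0, -0.04]
    - [0, 0, -0.04]
    - [0, 0, -0.04]
    - [-0.01, 0.02, 0]
    - [-0.01, 0.04, 0]
    - [-0.01, 0.045, 0]
    - [-0.01, 0.045, 0]
  gripper: [-1, -1, -1, -1, -1, -1, -1, -1, -1, -1]

```text
time_s: 17.15
position: [0.5294, 0.0685, 0.3782]
tool_rot: [[1.0, 0.001, 0.001], [0.001, -1.0, -0.0], [0.001, 0.0, -1.0]]
ft_force: [1.8, -1.0, -0.1]
grip_width: 0.0449
```

Emit:
jog_arm:
  dr:
    - [0, 0, 0]
    - [0, 0, 0]
    - [0, 0, 0]
    - [0, 0, 0]
    - [0, 0, 0]
    - [0, 0, 0]
    - [0, 0, 0]
    - [0, 0, 0]
    - [0, 0, 0]
    - [0, 0, 0]
  slide:
    - [-0.013, 0.0445, 0]
    - [-0.013, 0.0445, 0]
    - [-0.013, 0.0445, 0]
    - [-0.013, 0.0445, 0]
    - [-0.013, 0.0445, 0]
    - [-0.013, 0.0445, 0]
    - [-0.013, 0.0445, 0]
    - [-0.013, 0.0445, 0]
    - [-0.013, 0.0445, 0]
    - [-0.013, 0.0445, 0]
  gripper: [-1, -1, -1, -1, -1, -1, -1, -1, -1, -1]

```text
time_s: 18.15
position: [0.3992, -0.3768, 0.3784]
tool_rot: [[1.0, -0.0, 0.001], [-0.0, -1.0, -0.001], [0.001, 0.001, -1.0]]
ft_force: [2.0, -0.5, -0.2]
grip_width: 0.0448
```

Emit:
jog_arm:
  dr:
    - [0, 0, 0]
    - [0, 0, 0]
    - [0, 0, 0]
    - [0, 0, 0]
    - [0, 0, 0]
    - [0, 0, 0]
    - [0, 0, 0]
    - [0, 0, 0]
    - [0, 0, 0]
    - [0, 0, 0]
  slide:
    - [0, 0, 0.02]
    - [0, 0, 0.04]
    - [0, 0, 0.04]
    - [0, 0, 0.04]
    - [0, 0, 0.04]
    - [0, 0, 0.03]
    - [0, 0, 0.02]
    - [0, 0, 0]
    - [0, 0, 0]
    - [0, 0, 0]
  gripper: [-1, -1, -1, -1, -1, -1, -1, -1, -1, -1]

```text
time_s: 19.15
position: [0.4007, -0.3759, 0.1492]
tool_rot: [[1.0, 0.0, 0.002], [0.0, -1.0, -0.003], [0.002, 0.003, -1.0]]
ft_force: [-1.3, 0.7, 0.2]
grip_width: 0.0447
```

Down 0.122 to z≈0.027, release, rise.

Emit:
jog_arm:
  dr:
    - [0, 0, 0]
    - [0, 0, 0]
    - [0, 0, 0]
    - [0, 0, 0]
    - [0, 0, 0]
    - [0, 0, 0]
    - [0, 0, 0]
    - [0, 0, 0]
    - [0, 0, 0]
    - [0, 0, 0]
  slide:
    - [0, 0, 0.03]
    - [0, 0, 0.04]
    - [0, 0, 0.03]
    - [0, 0, 0.015]
    - [0, 0, 0.006]
    - [0, 0, 0]
    - [0, 0, 0]
    - [0, 0, 0]
    - [0, 0, 0]
    - [0, 0, 0]
  gripper: [-1, -1, -1, -1, -1, -1, -1, 0.3, 0.3, 0.3]

```text
time_s: 20.15
position: [0.4004, -0.3754, 0.0269]
tool_rot: [[1.0, 0.0, 0.001], [0.0, -1.0, -0.001], [0.001, 0.001, -1.0]]
ft_force: [0.7, -0.9, -0.7]
grip_width: 0.0557
```

Emit:
jog_arm:
  dr:
    - [0, 0, 0]
    - [0, 0, 0]
    - [0, 0, 0]
    - [0, 0, 0]
    - [0, 0, 0]
    - [0, 0, 0]
    - [0, 0, 0]
    - [0, 0, 0]
    - [0, 0, 0]
    - [0, 0, 0]
  slide:
    - [0, 0, -0.01]
    - [0, 0, -0.03]
    - [0, 0, -0.045]
    - [0, 0, -0.045]
    - [0, 0, -0.045]
    - [0, 0, -0.045]
    - [0, 0, -0.045]
    - [0, 0, -0.045]
    - [0, 0, -0.04]
    - [0, 0, 0]
  gripper: [0.3, 0.3, 0.3, 1, 1, 1, 1, 1, 1, 1]

```text
time_s: 21.15
position: [0.4005, -0.3755, 0.3828]
tool_rot: [[1.0, 0.0, 0.006], [0.0, -1.0, -0.009], [0.006, 0.009, -1.0]]
ft_force: [-1.0, 0.9, -0.0]
grip_width: 0.0857
```

Run:
```python
from h import *
snap("side","m_s",(200,180,460,480),2); o=observe(); print(o["position"],o["time_s"],o["grip_width"],o["ft_force"])
```

```text
[ 0.40029938 -0.37523203  0.37949979] 21.2 0.08567830086938044 [ 0.11841987  0.272833   -0.83503518]
```

View pics/m_s.png

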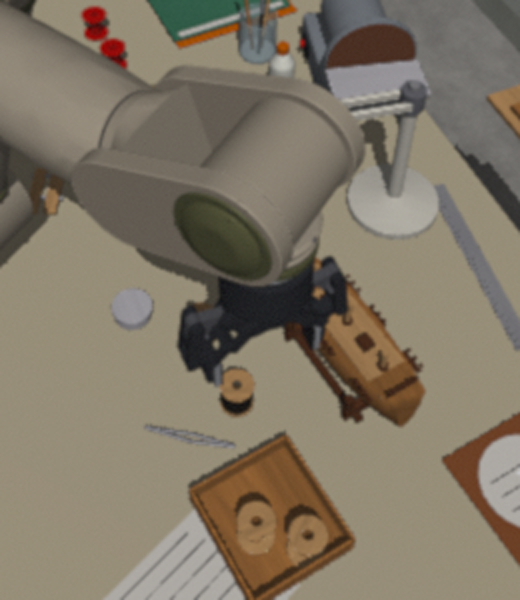

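Emit:
jog_arm:
  dr:
    - [0, 0, 0]
    - [0, 0, 0]
    - [0, 0, 0]
    - [0, 0, 0]
    - [0, 0, 0]
    - [0, 0, 0]
    - [0, 0, 0]
    - [0, 0, 0]
    - [0, 0, 0]
    - [0, 0, 0]
  slide:
    - [0.012, -0.0435, 0]
    - [0.012, -0.0435, 0]
    - [0.012, -0.0435, 0]
    - [0.012, -0.0435, 0]
    - [0.012, -0.0435, 0]
    - [0.012, -0.0435, 0]
    - [0.012, -0.0435, 0]
    - [0.012, -0.0435, 0]
    - [0.012, -0.0435, 0]
    - [0.012, -0.0435, 0]
  gripper: [1, 1, 1, 1, 1, 1, 1, 1, 1, 1]

```text
time_s: 22.2
position: [0.5198, 0.0617, 0.3756]
tool_rot: [[1.0, -0.0, -0.002], [-0.0, -1.0, 0.0], [-0.002, -0.0, -1.0]]
ft_force: [0.4, 0.1, -0.0]
grip_width: 0.0857
```

Emit:
jog_arm:
  dr:
    - [0, 0, 0]
    - [0, 0, 0]
    - [0, 0, 0]
    - [0, 0, 0]
    - [0, 0, 0]
    - [0, 0, 0]
    - [0, 0, 0]
    - [0, 0, 0]
    - [0, 0, 0]
    - [0, 0, 0]
  slide:
    - [0.012, -0.0435, 0]
    - [0.012, -0.0435, 0]
    - [0.012, -0.0435, 0]
    - [0.012, -0.0435, 0]
    - [0.012, -0.0435, 0]
    - [0.011, -0.0435, 0]
    - [0, 0, 0.03]
    - [0, 0, 0.045]
    - [0, 0, 0.045]
    - [0, 0, 0.02]
  gripper: [1, 1, 1, 1, 1, 1, 1, 1, 1, 1]

```text
time_s: 23.2
position: [0.5891, 0.3202, 0.2307]
tool_rot: [[1.0, 0.0, -0.009], [0.0, -1.0, -0.003], [-0.009, 0.003, -1.0]]
ft_force: [0.1, -0.1, 0.2]
grip_width: 0.0854
```

Run:
```python
from h import *
snap("wrist","n_w"); o=observe(); print(o["position"],o["time_s"],o["grip_width"],o["ft_force"])
```

```text
[0.58886291 0.32006457 0.22895857] 23.25 0.08526253347812283 [-0.1610641   0.45098068 -1.81831832]
```

View pics/n_w.png

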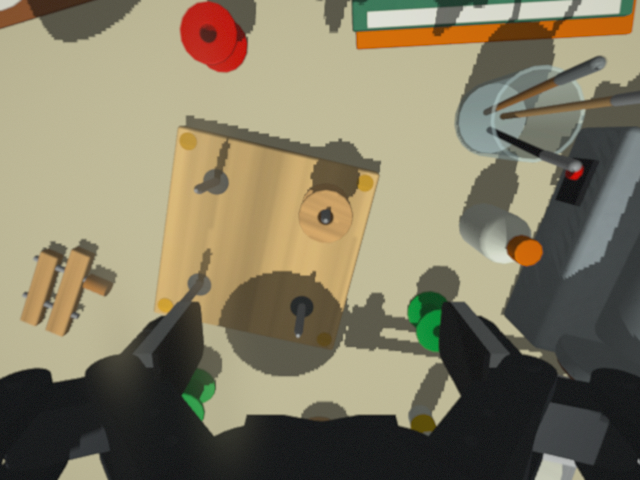

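Emit:
jog_arm:
  dr:
    - [0, 0, 0]
    - [0, 0, 0]
    - [0, 0, 0]
    - [0, 0, 0]
    - [0, 0, 0]
    - [0, 0, 0]
    - [0, 0, 0]
    - [0, 0, 0]
    - [0, 0, 0]
    - [0, 0, 0]
  slide:
    - [0.002, 0, 0.03]
    - [0, 0, 0.045]
    - [0, 0, 0.045]
    - [0, 0, 0.045]
    - [0, 0, 0.02]
    - [0, 0, 0.009]
    - [0, 0, 0]
    - [0, 0, 0]
    - [0, 0, 0]
    - [0, 0, 0]
  gripper: [1, 1, 1, 1, 1, 1, 1, -1, -1, -1]

```text
time_s: 24.25
position: [0.5938, 0.321, 0.0438]
tool_rot: [[1.0, -0.0, 0.002], [-0.0, -1.0, 0.001], [0.002, -0.001, -1.0]]
ft_force: [-0.8, 0.6, 20.0]
grip_width: 0.044
```

Emit:
jog_arm:
  dr:
    - [0, 0, 0]
    - [0, 0, 0]
    - [0, 0, 0]
    - [0, 0, 0]
    - [0, 0, 0]
    - [0, 0, 0]
    - [0, 0, 0]
    - [0, 0, 0]
    - [0, 0, 0]
    - [0, 0, 0]
  slide:
    - [0, 0, 0]
    - [0, 0, 0]
    - [0, 0, -0.01]
    - [0, 0, -0.02]
    - [0, 0, -0.04]
    - [0, 0, -0.045]
    - [0, 0, -0.045]
    - [0, 0, -0.045]
    - [0, 0, -0.045]
    - [0, 0, -0.045]
  gripper: [-1, -1, -1, -1, -1, -1, -1, -1, -1, -1]

```text
time_s: 25.25
position: [0.5925, 0.3206, 0.3404]
tool_rot: [[1.0, 0.0, 0.001], [0.0, -1.0, 0.0], [0.001, -0.0, -1.0]]
ft_force: [0.0, -0.3, -0.2]
grip_width: 0.0438
```

Run:
```python
from h import *
snap("wrist","o_w"); o=observe(); print(o["position"],o["time_s"],o["grip_width"],o["ft_force"])
N=load("n_w");K=load("k_w")
for a in [(214,183),(199,284),(302,307)]: print(onz(N,*a,.018).round(4))
```

```text
[0.59333764 0.32077985 0.34873837] 25.3 0.044020123258087976 [0.36104575 0.62366058 6.1431884 ]
[0.4879 0.342  0.018 ]
[0.4658 0.2419 0.018 ]
[0.5681 0.2175 0.018 ]
```

View pics/o_w.png

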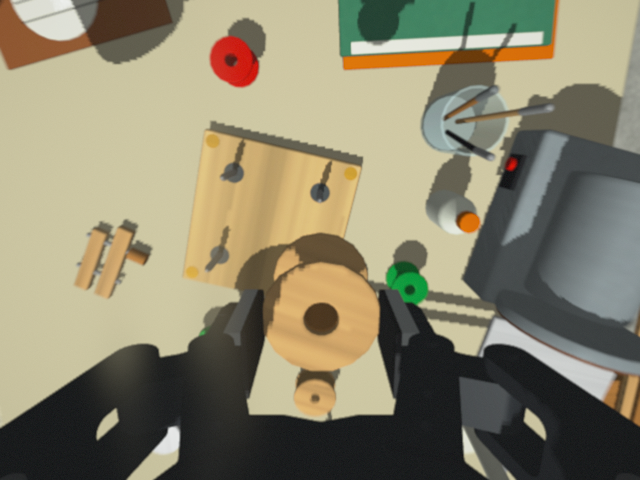

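Emit:
jog_arm:
  dr:
    - [0, 0, 0]
    - [0, 0, 0]
    - [0, 0, 0]
    - [0, 0, 0]
    - [0, 0, 0]
    - [0, 0, 0]
    - [0, 0, 0]
    - [0, 0, 0]
    - [0, 0, 0]
    - [0, 0, 0]
  slide:
    - [-0.005, 0.02, -0.035]
    - [-0.01, 0.0435, 0]
    - [-0.01, 0.0435, 0]
    - [-0.01, 0.0435, 0]
    - [-0.01, 0.0435, 0]
    - [-0.01, 0.0435, 0]
    - [-0.01, 0.0435, 0]
    - [-0.01, 0.0435, 0]
    - [-0.01, 0.0435, 0]
    - [-0.01, 0.0435, 0]
  gripper: [-1, -1, -1, -1, -1, -1, -1, -1, -1, -1]

```text
time_s: 26.3
position: [0.4972, -0.0921, 0.373]
tool_rot: [[1.0, 0.0, 0.001], [0.0, -1.0, -0.0], [0.001, 0.0, -1.0]]
ft_force: [1.6, -0.6, -1.0]
grip_width: 0.0435
```

Emit:
jog_arm:
  dr:
    - [0, 0, 0]
    - [0, 0, 0]
    - [0, 0, 0]
    - [0, 0, 0]
    - [0, 0, 0]
    - [0, 0, 0]
    - [0, 0, 0]
    - [0, 0, 0]
    - [0, 0, 0]
    - [0, 0, 0]
  slide:
    - [-0.0105, 0.0435, 0]
    - [-0.0105, 0.0435, 0]
    - [-0.0105, 0.0435, 0]
    - [-0.0105, 0.0435, 0]
    - [-0.0105, 0.0435, 0]
    - [-0.006, 0.019, 0.02]
    - [0, 0, 0.045]
    - [0, 0, 0.045]
    - [0, 0, 0.045]
    - [0, 0, 0]
  gripper: [-1, -1, -1, -1, -1, -1, -1, -1, -1, -1]

```text
time_s: 27.3
position: [0.4378, -0.3252, 0.2128]
tool_rot: [[1.0, -0.0, -0.007], [-0.0, -1.0, 0.008], [-0.007, -0.008, -1.0]]
ft_force: [1.1, 0.4, -0.5]
grip_width: 0.0437
```

Run:
```python
from h import *
snap("side","p_s",(200,180,460,480),2); o=observe(); print(o["position"],o["time_s"],o["grip_width"],o["ft_force"])
```

```text
[ 0.43914058 -0.32656568  0.21668891] 27.35 0.04353005476104359 [ 0.09701511 -0.04522515  0.84234914]
```

View pics/p_s.png

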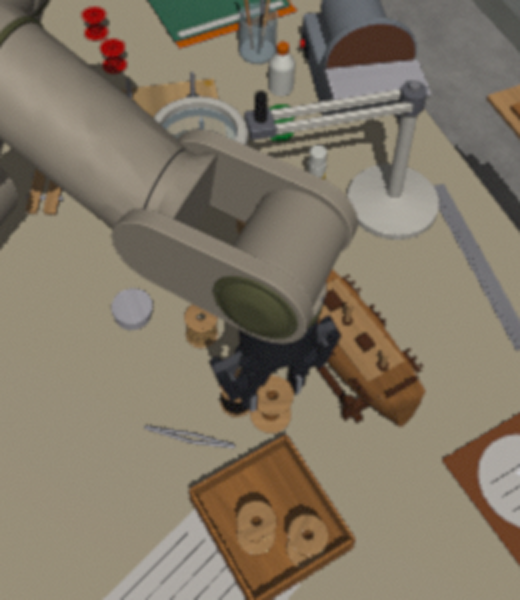

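Emit:
jog_arm:
  dr:
    - [0, 0, 0]
    - [0, 0, 0]
    - [0, 0, 0]
    - [0, 0, 0]
    - [0, 0, 0]
    - [0, 0, 0]
    - [0, 0, 0]
    - [0, 0, 0]
    - [0, 0, 0]
    - [0, 0, 0]
  slide:
    - [0, 0, 0.03]
    - [0, 0, 0.045]
    - [0, 0, 0.045]
    - [0, 0, 0.03]
    - [0, 0, 0.02]
    - [0, 0, 0.014]
    - [0, 0, 0]
    - [0, 0, 0]
    - [0, 0, 0]
    - [0, 0, 0]
  gripper: [-1, -1, -1, -1, -1, -1, -1, -1, 0.3, 0.3]

```text
time_s: 28.35
position: [0.4403, -0.3278, 0.0348]
tool_rot: [[1.0, 0.0, 0.002], [0.0, -1.0, -0.002], [0.002, 0.002, -1.0]]
ft_force: [0.5, -0.2, -0.4]
grip_width: 0.0557
```

Emit:
jog_arm:
  dr:
    - [0, 0, 0]
    - [0, 0, 0]
    - [0, 0, 0]
    - [0, 0, 0]
    - [0, 0, 0]
    - [0, 0, 0]
    - [0, 0, 0]
    - [0, 0, 0]
    - [0, 0, 0]
    - [0, 0, 0]
  slide:
    - [0, 0, 0]
    - [0, 0, -0.01]
    - [0, 0, -0.03]
    - [0, 0, -0.045]
    - [0, 0, -0.045]
    - [0, 0, -0.045]
    - [0, 0, -0.045]
    - [0, 0, -0.045]
    - [0, 0, 0]
    - [0, 0, 0]
  gripper: [0.3, 0.3, 0.3, 1, 1, 1, 1, 1, 1, 1]

```text
time_s: 29.35
position: [0.4397, -0.3271, 0.2995]
tool_rot: [[1.0, 0.0, 0.001], [0.0, -1.0, -0.002], [0.001, 0.002, -1.0]]
ft_force: [-0.2, 0.3, -0.9]
grip_width: 0.0853
```

Run:
```python
from h import *
snap("wrist","q_w"); snap("side","q_s",(200,180,460,480),2); o=observe(); print(o["position"],o["time_s"],o["grip_width"],o["ft_force"])
```

```text
[ 0.43935316 -0.32678229  0.29742752] 29.45 0.08556641539008067 [-1.14632864  0.1728204  -0.40914154]
```

View pics/q_w.png

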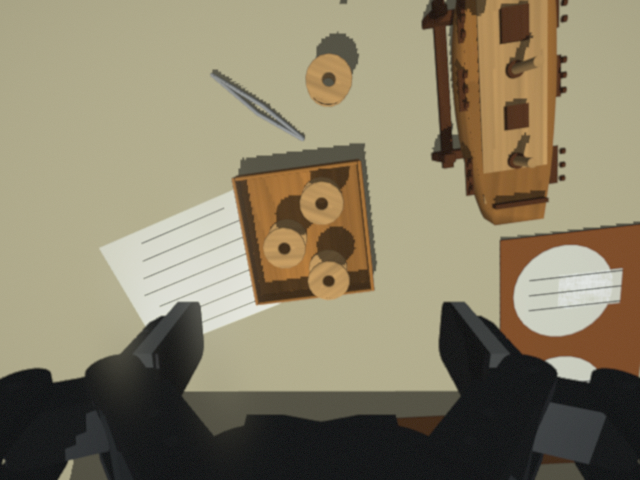

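View pics/q_s.png

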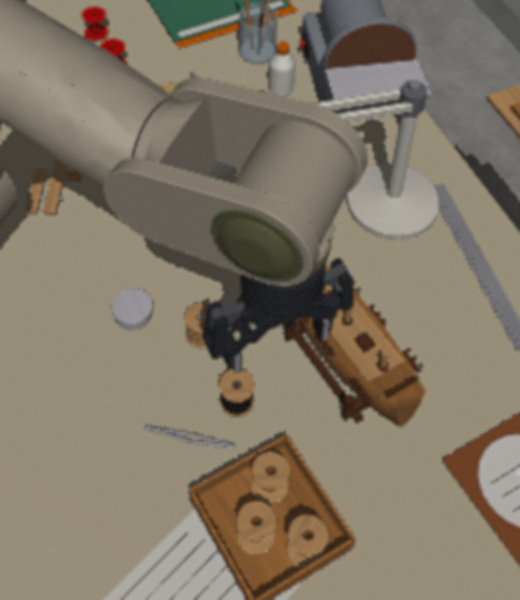

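Run:
```python
from h import *
W=load("q_w");O=load("o_w")
print("tallb",onz(W,329,79,.046).round(4),"cradle",onz(W,437,20,.04).round(3),onz(W,440,160,.04).round(3),"tweezers",onz(W,300,133,.005).round(3))
for a in [(233,173),(220,255),(320,193)]: print(onz(O,*a,.018).round(4))
```

```text
tallb [ 0.4475 -0.21    0.046 ] cradle [ 0.549 -0.157  0.04 ] [ 0.562 -0.287  0.04 ] tweezers [ 0.417 -0.26   0.005]
[0.4876 0.3422 0.018 ]
[0.4653 0.2398 0.018 ]
[0.5915 0.3183 0.018 ]
```

Emit:
jog_arm:
  dr:
    - [0, 0, 0]
    - [0, 0, 0]
    - [0, 0, 0]
    - [0, 0, 0]
    - [0, 0, 0]
    - [0, 0, 0]
    - [0, 0, 0]
    - [0, 0, 0]
    - [0, 0, 0]
    - [0, 0, 0]
  slide:
    - [0.002, -0.039, 0]
    - [0.003, -0.039, 0]
    - [0.002, -0.0395, 0.01]
    - [0, 0, 0.045]
    - [0, 0, 0.045]
    - [0, 0, 0.045]
    - [0, 0, 0.03]
    - [0, 0, 0.01]
    - [0, 0, 0]
    - [0, 0, 0]
  gripper: [1, 1, 1, 1, 1, 1, 1, 1, 1, 1]

```text
time_s: 30.45
position: [0.4472, -0.2101, 0.1145]
tool_rot: [[1.0, -0.0, 0.001], [-0.0, -1.0, -0.001], [0.001, 0.001, -1.0]]
ft_force: [0.0, -0.7, 0.2]
grip_width: 0.0853
```

Run:
```python
from h import *
snap("wrist","r_w"); o=observe(); print(o["position"],o["time_s"],o["grip_width"],o["ft_force"])
print(proj(load("r_w"),[o["position"][0],o["position"][1],.046]))
```

```text
[ 0.44738379 -0.21022182  0.11478277] 30.5 0.0855558056282717 [-0.32002885  0.31437429 -0.02329772]
[321.5 250.7]
```

View pics/r_w.png

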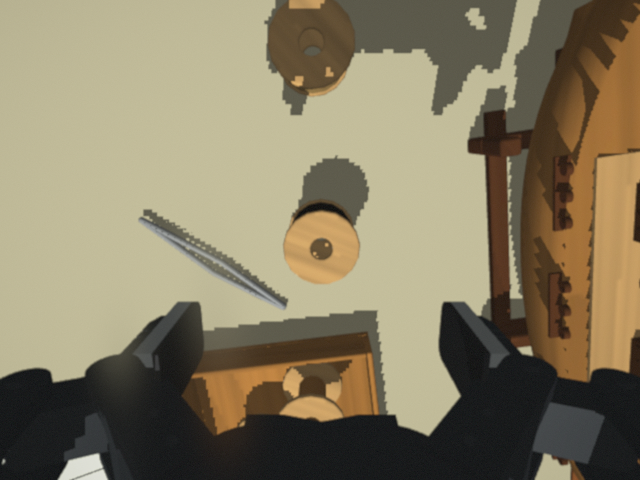

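Emit:
jog_arm:
  dr:
    - [0, 0, 0]
    - [0, 0, 0]
    - [0, 0, 0]
    - [0, 0, 0]
    - [0, 0, 0]
    - [0, 0, 0]
    - [0, 0, 0]
    - [0, 0, 0]
    - [0, 0, 0]
    - [0, 0, 0]
  slide:
    - [0, -0.001, 0.03]
    - [0, 0, 0.04]
    - [0, 0, 0.02]
    - [0, 0, 0.0125]
    - [0, 0, 0]
    - [0, 0, 0]
    - [0, 0, 0]
    - [0, 0, 0]
    - [0, 0, 0]
    - [0, 0, 0]
  gripper: [1, 1, 1, 1, 1, 1, -1, -1, -1, -1]
  force: 30

```text
time_s: 31.5
position: [0.447, -0.2089, 0.0118]
tool_rot: [[1.0, -0.0, 0.001], [-0.0, -1.0, -0.001], [0.001, 0.001, -1.0]]
ft_force: [-1.9, 0.7, 6.9]
grip_width: 0.044
```

Emit:
jog_arm:
  dr:
    - [0, 0, 0]
    - [0, 0, 0]
    - [0, 0, 0]
    - [0, 0, 0]
    - [0, 0, 0]
    - [0, 0, 0]
    - [0, 0, 0]
    - [0, 0, 0]
    - [0, 0, 0]
    - [0, 0, 0]
  slide:
    - [0, 0, 0]
    - [0, 0, 0]
    - [0, 0, -0.01]
    - [0, 0, -0.02]
    - [0, 0, -0.04]
    - [0, 0, -0.04]
    - [0, 0, -0.04]
    - [0, 0, 0]
    - [0, 0, 0]
    - [0, 0, 0]
  gripper: [-1, -1, -1, -1, -1, -1, -1, -1, -1, -1]

```text
time_s: 32.5
position: [0.4462, -0.2082, 0.16]
tool_rot: [[1.0, -0.0, -0.002], [0.0, -1.0, 0.001], [-0.002, -0.001, -1.0]]
ft_force: [0.1, 0.0, -1.4]
grip_width: 0.0442
```

Run:
```python
from h import *
snap("wrist","s_w"); snap("side","s_s",(200,180,460,480),2);o=observe(); print(o["position"],o["time_s"],o["grip_width"],o["ft_force"])
```

```text
[ 0.44625563 -0.20832971  0.15979019] 32.6 0.0444693467118057 [ 1.59613217 -0.12798499 -0.84789032]
```

View pics/s_w.png

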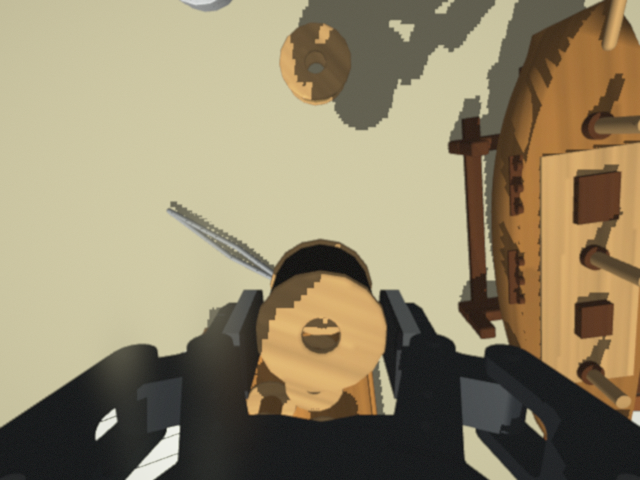

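View pics/s_s.png

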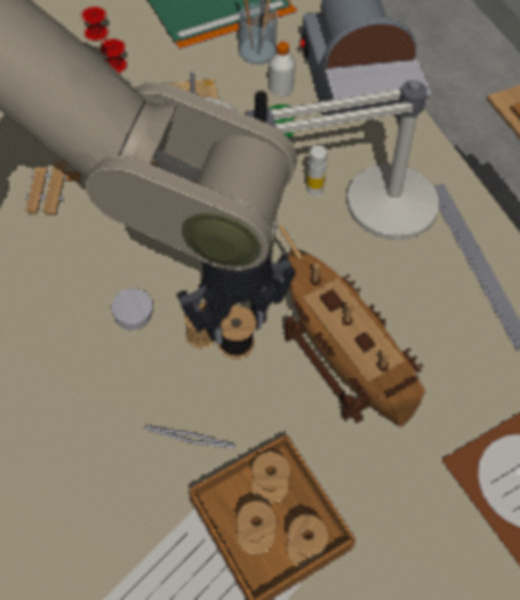

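Run:
```python
from h import *
W=load("s_w"); p=[.4462,-.2083,.1598]
print((onz(W,321,336,p[2]+.034)-p).round(4))
# flange outline centre
print((onz(W,322,336,p[2]+.034)-p).round(4), proj(W,[p[0],p[1],p[2]+.034]))
S=load("s_s")
for q in ([0,0,.034],[0,0,-.012]): print((proj(S,np.array(p)+q)-[200,180])*2)
```

```text
[-0.0003  0.0001  0.034 ]
[0.     0.0001 0.034 ] [321.9 336.2]
[235.6 320.6]
[235.4 341.2]
```

Emit:
jog_arm:
  dr:
    - [0, 0, 0]
    - [0, 0, 0]
    - [0, 0, 0]
    - [0, 0, 0]
    - [0, 0, 0]
    - [0, 0, 0]
    - [0, 0, 0]
    - [0, 0, 0]
    - [0, 0, 0]
    - [0, 0, 0]
  slide:
    - [0, 0, -0.04]
    - [0, 0, -0.045]
    - [0, 0, -0.045]
    - [0, 0, -0.045]
    - [0, -0.02, -0.04]
    - [0.0115, -0.0435, 0]
    - [0.0115, -0.0435, 0]
    - [0.0115, -0.0435, 0]
    - [0.0115, -0.0435, 0]
    - [0.0115, -0.0435, 0]
  gripper: [-1, -1, -1, -1, -1, -1, -1, -1, -1, -1]

```text
time_s: 33.6
position: [0.5044, 0.0306, 0.375]
tool_rot: [[1.0, -0.0, -0.002], [-0.0, -1.0, 0.0], [-0.002, -0.0, -1.0]]
ft_force: [0.2, -0.3, -0.4]
grip_width: 0.044
```

Emit:
jog_arm:
  dr:
    - [0, 0, 0]
    - [0, 0, 0]
    - [0, 0, 0]
    - [0, 0, 0]
    - [0, 0, 0]
    - [0, 0, 0]
    - [0, 0, 0]
    - [0, 0, 0]
    - [0, 0, 0]
    - [0, 0, 0]
  slide:
    - [0.0115, -0.0435, 0]
    - [0.0115, -0.0435, 0]
    - [0.0115, -0.0435, 0]
    - [0.0115, -0.0435, 0]
    - [0.03, 0, 0.02]
    - [0, 0, 0.045]
    - [0, 0, 0.045]
    - [0, 0, 0.045]
    - [0, 0, 0.03]
    - [0, 0, 0]
  gripper: [-1, -1, -1, -1, -1, -1, -1, -1, -1, -1]

```text
time_s: 34.6
position: [0.5782, 0.2024, 0.1856]
tool_rot: [[1.0, -0.0, -0.011], [-0.0, -1.0, -0.002], [-0.011, 0.002, -1.0]]
ft_force: [0.4, 0.1, -1.4]
grip_width: 0.0442
```

Emit:
jog_arm:
  dr:
    - [0, 0, 0]
    - [0, 0, 0]
    - [0, 0, 0]
    - [0, 0, 0]
    - [0, 0, 0]
    - [0, 0, 0]
    - [0, 0, 0]
    - [0, 0, 0]
    - [0, 0, 0]
    - [0, 0, 0]
  slide:
    - [0, 0, 0]
    - [0, 0, 0]
    - [0, 0, 0]
    - [0, 0, 0]
    - [0, 0, 0]
    - [0, 0, 0]
    - [0, 0, 0]
    - [0, 0, 0]
    - [0, 0, 0]
    - [0, 0, 0]
  gripper: [-1, -1, -1, -1, -1, -1, -1, -1, -1, -1]

```text
time_s: 35.6
position: [0.5803, 0.2028, 0.1909]
tool_rot: [[1.0, 0.0, -0.0], [0.0, -1.0, 0.0], [-0.0, -0.0, -1.0]]
ft_force: [-0.6, -0.3, -0.7]
grip_width: 0.0443
```

Run:
```python
from h import *
snap("wrist","t_w"); o=observe(); print(o["position"],o["time_s"],o["grip_width"],o["ft_force"])
cv2.imwrite("pics/t_wz.png",cv2.resize(load("t_w")["pixels"][0:300,140:440],None,fx=2,fy=2,interpolation=cv2.INTER_CUBIC))
```

```text
[0.58025301 0.20281219 0.19089474] 35.65 0.04417266536259818 [-0.88930581  0.77189891 -0.7746848 ]
```

View pics/t_wz.png

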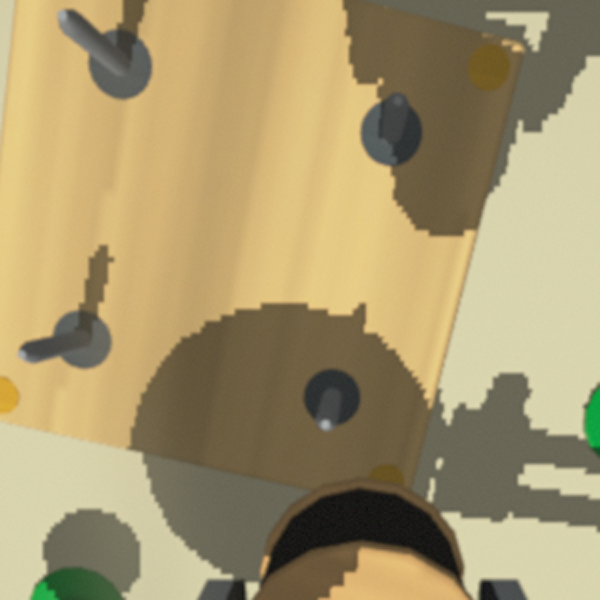

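Run:
```python
from h import *
W=load("t_w")
f=[(121,64),(82,339),(332,396),(392,132)];t=[(67,17),(27,352),(326,425),(397,101)]
F=[onz(W,140+u/2,v/2,.019) for u,v in f];T=[onz(W,140+u/2,v/2,.077) for u,v in t]
for a,b in zip(F,T): print(a.round(4),b.round(4))
for P in (F,T):
    P=np.array(P)[:,:2]; c=P.mean(0); d=P-c; ref=.0525*np.array([[-1,1],[-1,-1],[1,-1],[1,1]])
    H=ref.T@d; U,s,V=np.linalg.svd(H); R=V.T@U.T; print(c,np.degrees(np.arctan2(R[1,0],R[0,0])), (c+ref@R.T).round(4).tolist(), np.linalg.norm(d,axis=1))
```

```text
[0.4898 0.3426 0.019 ] [0.4905 0.3424 0.077 ]
[0.4659 0.2411 0.019 ] [0.4672 0.2417 0.077 ]
[0.5676 0.2178 0.019 ] [0.5676 0.2168 0.077 ]
[0.5914 0.3192 0.019 ] [0.5908 0.3191 0.077 ]
[0.52869249 0.28017446] -13.094662949651157 [[0.4895, 0.3432], [0.4657, 0.2409], [0.5679, 0.2171], [0.5917, 0.3194]] [0.07355948 0.07396183 0.07353079 0.07388737]
[0.52902718 0.27997669] -13.183699668537628 [[0.4899, 0.3431], [0.4659, 0.2408], [0.5682, 0.2169], [0.5921, 0.3191]] [0.07335068 0.07271603 0.07405649 0.07314576]
```

Emit:
jog_arm:
  dr:
    - [0, 0, 0]
    - [0, 0, 0]
    - [0, 0, 0]
    - [0, 0, 0]
    - [0, 0, 0]
    - [0, 0, 0]
    - [0, 0, 0]
    - [0, 0, 0]
    - [0, 0, 0]
    - [0, 0, 0]
  slide:
    - [0.004, -0.035, 0]
    - [0.0035, -0.041, 0]
    - [0.004, -0.0404, 0]
    - [0, 0, 0.03]
    - [0, 0, 0.04]
    - [0, 0, 0.02]
    - [0, 0, 0]
    - [0, 0, 0]
    - [0, 0, 0]
    - [0, 0, 0]
  gripper: [-1, -1, -1, -1, -1, -1, -1, -1, -1, -1]

```text
time_s: 36.65
position: [0.5924, 0.3193, 0.1026]
tool_rot: [[1.0, -0.0, 0.003], [-0.0, -1.0, 0.001], [0.003, -0.001, -1.0]]
ft_force: [-0.2, 0.4, -1.3]
grip_width: 0.0444
```

Run:
```python
from h import *
snap("wrist","u_w"); o=observe(); p=o["position"];print(p,o["time_s"],o["grip_width"],o["ft_force"])
snap("scene","u_c",(340,240,460,350),5); snap("side","u_s",(240,170,340,260),6)
C=load("u_c");S=load("u_s")
for q in (p+[0,0,.034],p-[0,0,.0118],[.5918,.3192,.078]): print(((proj(C,q)-[340,240])*5).round(),((proj(S,q)-[240,170])*6).round())
```

```text
[0.59223828 0.31928169 0.10229873] 36.7 0.04418457734532 [ 0.45889017  0.24489893 -0.5014364 ]
[263. 303.] [333. 192.]
[254. 378.] [335. 255.]
[253. 396.] [335. 272.]
```

View pics/u_c.png

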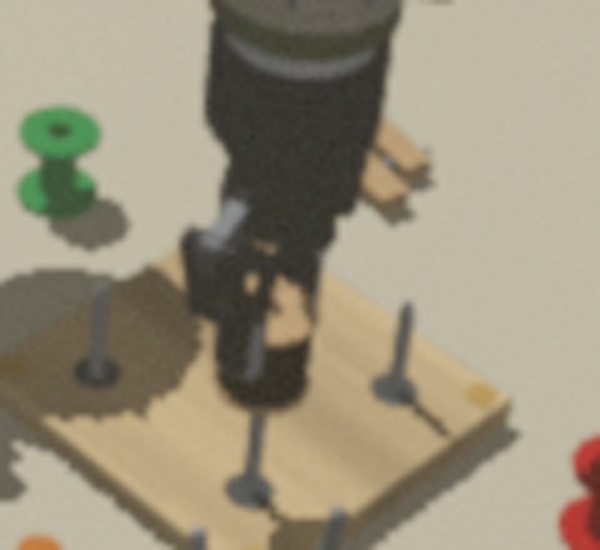

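View pics/u_s.png

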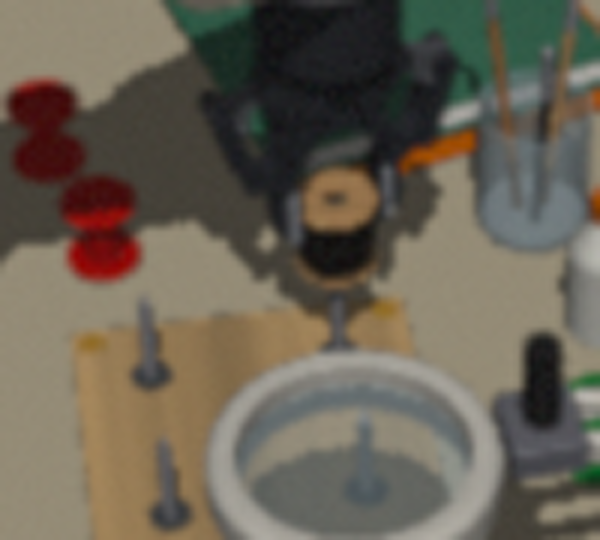

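Emit:
jog_arm:
  dr:
    - [0, 0, 0]
    - [0, 0, 0]
    - [0, 0, 0]
    - [0, 0, 0]
    - [0, 0, 0]
    - [0, 0, 0]
    - [0, 0, 0]
    - [0, 0, 0]
    - [0, 0, 0]
    - [0, 0, 0]
  slide:
    - [0, 0, 0.01]
    - [0, 0, 0.01]
    - [0, 0, 0.01]
    - [0, 0, 0.01]
    - [0, 0, 0.01]
    - [0, 0, 0.005]
    - [0, 0, 0]
    - [0, 0, 0]
    - [0, 0, 0]
    - [0, 0, 0]
  gripper: [-1, -1, -1, -1, -1, -1, -1, -1, -1, -1]

```text
time_s: 37.8
position: [0.592, 0.3193, 0.0464]
tool_rot: [[1.0, 0.0, 0.001], [0.0, -1.0, 0.0], [0.001, -0.0, -1.0]]
ft_force: [0.9, -0.3, -0.9]
grip_width: 0.0445
```

Run:
```python
from h import *
snap("wrist","v_w"); o=observe(); p=o["position"];print(p,o["time_s"],o["grip_width"],o["ft_force"])
snap("scene","v_c",(340,240,460,350),5)
```

```text
[0.59190415 0.31925258 0.04634743] 37.85 0.04419949561877846 [-0.5601658   0.17975531 -0.86073812]
```

View pics/v_c.png

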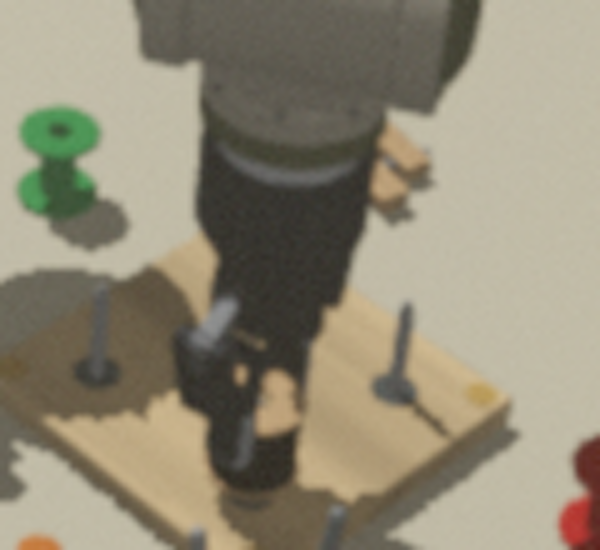

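View pics/v_w.png

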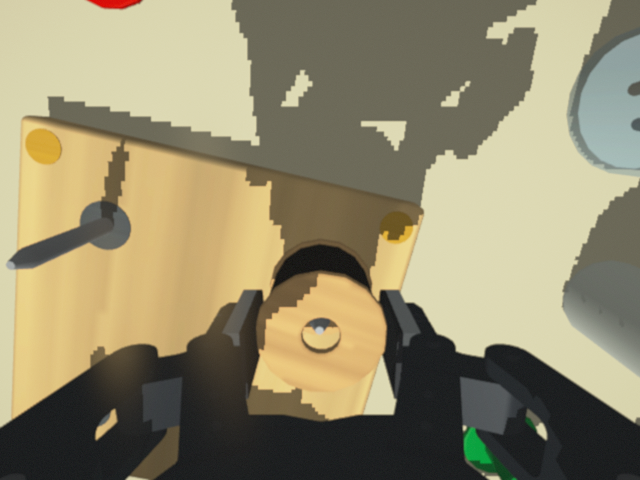

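Emit:
jog_arm:
  dr:
    - [0, 0, 0]
    - [0, 0, 0]
    - [0, 0, 0]
    - [0, 0, 0]
    - [0, 0, 0]
    - [0, 0, 0]
    - [0, 0, 0]
    - [0, 0, 0]
    - [0, 0, 0]
    - [0, 0, 0]
  slide:
    - [0, 0, 0.008]
    - [0, 0, 0.006]
    - [0, 0, 0.002]
    - [0, 0, 0]
    - [0, 0, 0]
    - [0, 0, 0]
    - [0, 0, 0]
    - [0, 0, 0]
    - [0, 0, -0.01]
    - [0, 0, -0.03]
  gripper: [-1, -1, -1, -1, 0.4, 0.4, 0.4, 0.4, 0.4, 0.4]

```text
time_s: 38.9
position: [0.5905, 0.3187, 0.0682]
tool_rot: [[1.0, -0.0, -0.005], [-0.0, -1.0, -0.002], [-0.005, 0.002, -1.0]]
ft_force: [-0.7, -0.1, 0.7]
grip_width: 0.0595
```

Emit:
jog_arm:
  dr:
    - [0, 0, 0]
    - [0, 0, 0]
    - [0, 0, 0]
    - [0, 0, 0]
    - [0, 0, 0]
    - [0, 0, 0]
    - [0, 0, 0]
    - [0, 0, 0]
    - [0, 0, 0]
    - [0, 0, 0]
  slide:
    - [0, 0, -0.04]
    - [0, 0, -0.045]
    - [0, 0, -0.045]
    - [0, 0, -0.045]
    - [0, 0, -0.045]
    - [0, 0, -0.045]
    - [0, 0, -0.045]
    - [0, 0, 0]
    - [0, 0, 0]
    - [0, 0, 0]
  gripper: [1, 1, 1, 1, 1, 1, 1, 1, 1, 1]

```text
time_s: 39.9
position: [0.5915, 0.319, 0.3787]
tool_rot: [[1.0, -0.0, -0.002], [-0.0, -1.0, -0.001], [-0.002, 0.001, -1.0]]
ft_force: [-0.7, -1.0, -0.5]
grip_width: 0.0858
```

Run:
```python
from h import *
snap("wrist","w_w"); o=observe(); p=o["position"];print(p,o["time_s"],o["grip_width"],o["ft_force"])
snap("side","w_s"); snap("scene","w_c",(170,180,450,390),2.85)
```

```text
[0.59150567 0.31909587 0.37847302] 39.95 0.08518352975308305 [ 0.47544904 -0.10241115  0.3422755 ]
```

View pics/w_c.png

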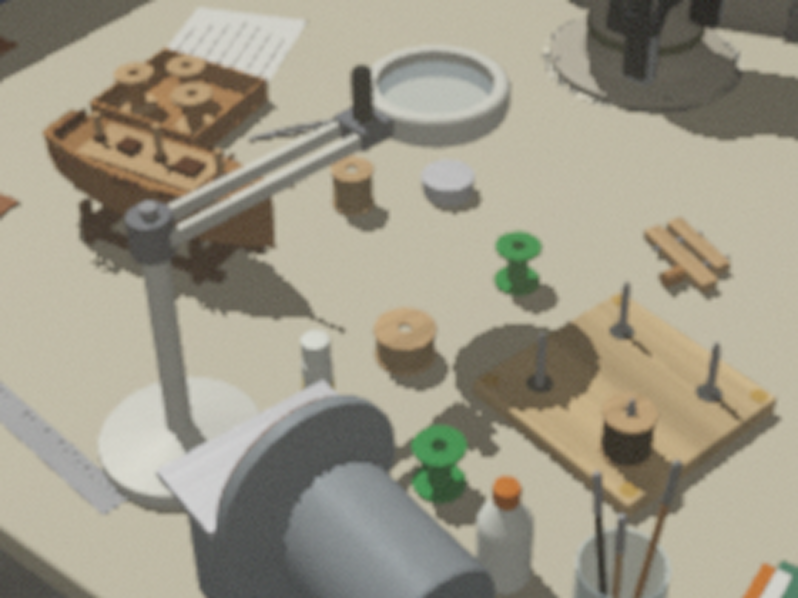

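View pics/w_s.png

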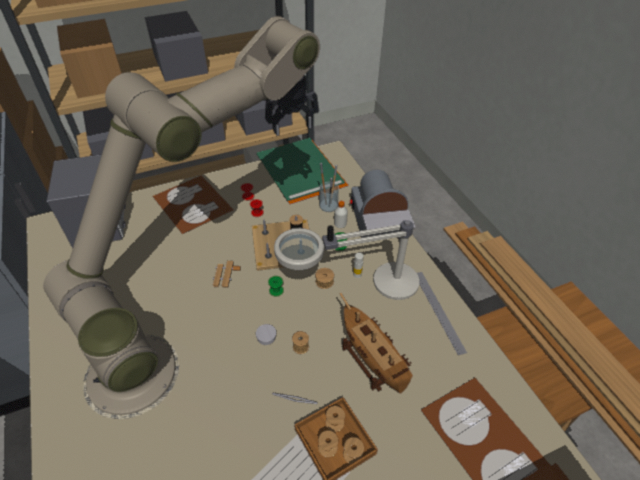

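Run:
```python
from h import *
C=load("w_c");S=load("w_s");W=load("w_w")
cv2.imwrite("pics/w_sz.png",cv2.resize(S["pixels"][230:360,240:400],None,fx=5,fy=4.6))
print(onz(C,170+405/2.85,180+327/2.85,.034),onz(S,325,274.5,.034),tri((C,170+405/2.85,180+327/2.85),(S,325,274.5)))
print("tallA",onz(C,170+353/2.85,180+170/2.85,.046))
```

```text
[0.59449092 0.09207833 0.034     ] [0.59522733 0.0867058  0.034     ] (array([0.5946, 0.0898, 0.032 ]), [0.002, 0.002])
tallA [ 0.44503167 -0.08981826  0.046     ]
```

View pics/w_w.png

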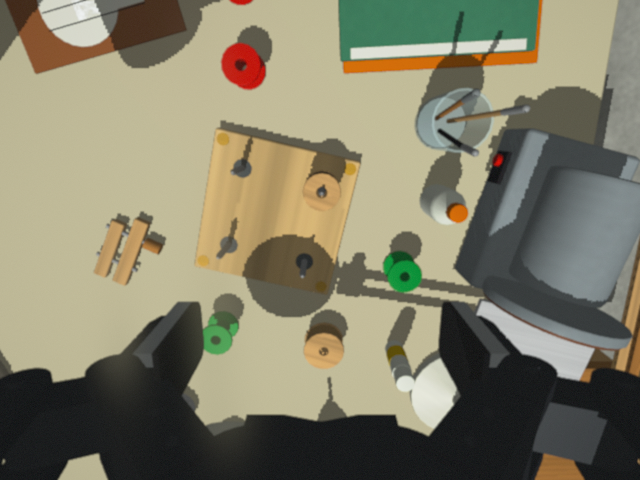

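View pics/w_sz.png

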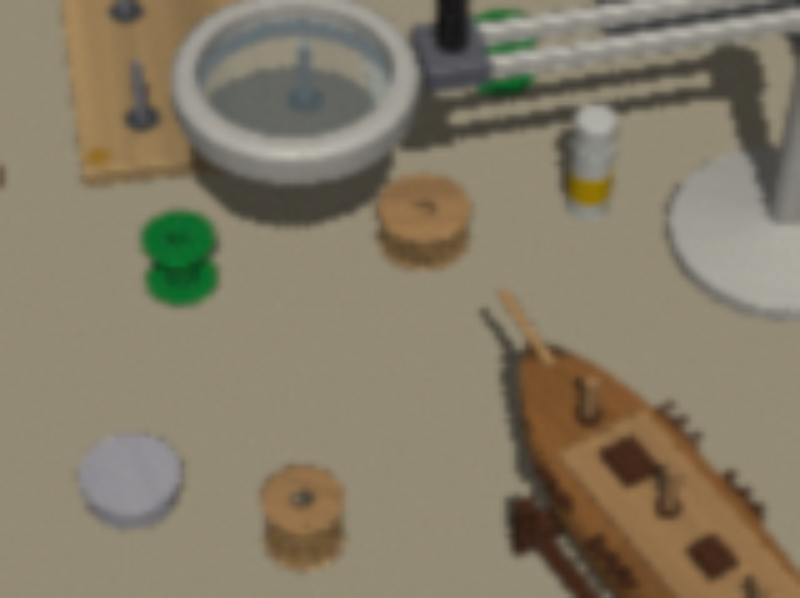

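Emit:
jog_arm:
  dr:
    - [0, 0, 0]
    - [0, 0, 0]
    - [0, 0, 0]
    - [0, 0, 0]
    - [0, 0, 0]
    - [0, 0, 0]
    - [0, 0, 0]
    - [0, 0, 0]
    - [0, 0, 0]
    - [0, 0, 0]
  slide:
    - [-0.0149, 0.0413, 0]
    - [-0.0149, 0.0413, 0]
    - [-0.0149, 0.0413, 0]
    - [-0.0149, 0.0413, 0]
    - [-0.0149, 0.0413, 0]
    - [-0.0149, 0.0413, 0]
    - [-0.0149, 0.0413, 0]
    - [-0.0149, 0.0413, 0]
    - [-0.0149, 0.0413, 0]
    - [-0.0149, 0.0413, 0]
  gripper: [1, 1, 1, 1, 1, 1, 1, 1, 1, 1]

```text
time_s: 41.05
position: [0.4416, -0.0951, 0.3796]
tool_rot: [[1.0, 0.0, -0.001], [0.0, -1.0, 0.0], [-0.001, -0.0, -1.0]]
ft_force: [0.9, -0.4, 0.2]
grip_width: 0.0854
```

Emit:
jog_arm:
  dr:
    - [0, 0, 0]
    - [0, 0, 0]
    - [0, 0, 0]
    - [0, 0, 0]
    - [0, 0, 0]
    - [0, 0, 0]
    - [0, 0, 0]
    - [0, 0, 0]
    - [0, 0, 0]
    - [0, 0, 0]
  slide:
    - [0, 0, 0.03]
    - [0, 0, 0.045]
    - [0, 0, 0.045]
    - [0, 0, 0.045]
    - [0, 0, 0.045]
    - [0, 0, 0.035]
    - [0, 0, 0.02]
    - [0, 0, 0]
    - [0, 0, 0]
    - [0, 0, 0]
  gripper: [1, 1, 1, 1, 1, 1, 1, 1, 1, 1]

```text
time_s: 42.05
position: [0.4433, -0.0941, 0.1161]
tool_rot: [[1.0, 0.0, 0.002], [0.0, -1.0, -0.001], [0.002, 0.001, -1.0]]
ft_force: [0.2, 0.2, 0.0]
grip_width: 0.0855
```

Run:
```python
from h import *
snap("wrist","x_w"); o=observe(); p=o["position"];print(p,o["time_s"],o["grip_width"],o["ft_force"])
print(proj(load("x_w"),[p[0],p[1],.046]))
```

```text
[ 0.4433238  -0.09409735  0.11613159] 42.1 0.08520417196201296 [-0.21284158 -0.09616094  1.20125886]
[321.2 249.7]
```

View pics/x_w.png

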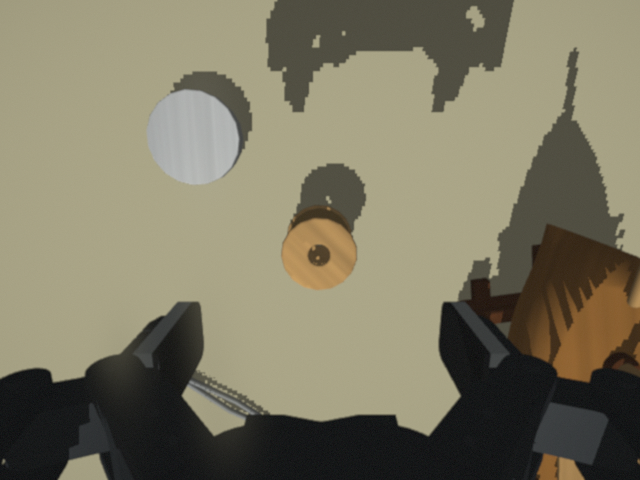

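Emit:
jog_arm:
  dr:
    - [0, 0, 0]
    - [0, 0, 0]
    - [0, 0, 0]
    - [0, 0, 0]
    - [0, 0, 0]
    - [0, 0, 0]
    - [0, 0, 0]
    - [0, 0, 0]
    - [0, 0, 0]
    - [0, 0, 0]
  slide:
    - [-0.001, 0.002, 0.03]
    - [0, 0, 0.04]
    - [0, 0, 0.022]
    - [0, 0, 0.012]
    - [0, 0, 0]
    - [0, 0, 0]
    - [0, 0, 0]
    - [0, 0, 0]
    - [0, 0, 0]
    - [0, 0, 0]
  gripper: [1, 1, 1, 1, 1, 1, -1, -1, -1, -1]

```text
time_s: 43.1
position: [0.4421, -0.096, 0.0118]
tool_rot: [[1.0, 0.0, 0.001], [0.0, -1.0, -0.001], [0.001, 0.001, -1.0]]
ft_force: [-2.0, 0.9, 9.2]
grip_width: 0.0449
```

Emit:
jog_arm:
  dr:
    - [0, 0, 0]
    - [0, 0, 0]
    - [0, 0, 0]
    - [0, 0, 0]
    - [0, 0, 0]
    - [0, 0, 0]
    - [0, 0, 0]
    - [0, 0, 0]
    - [0, 0, 0]
    - [0, 0, 0]
  slide:
    - [0, 0, 0]
    - [0, 0, 0]
    - [0, 0, -0.01]
    - [0, 0, -0.02]
    - [0, 0, -0.04]
    - [0, 0, -0.045]
    - [0, 0, -0.045]
    - [0, 0, 0]
    - [0, 0, 0]
    - [0, 0, 0]
  gripper: [-1, -1, -1, -1, -1, -1, -1, -1, -1, -1]

```text
time_s: 44.1
position: [0.441, -0.0955, 0.17]
tool_rot: [[1.0, -0.0, -0.002], [-0.0, -1.0, 0.001], [-0.002, -0.001, -1.0]]
ft_force: [-0.8, -0.5, -1.0]
grip_width: 0.0449
```

Run:
```python
from h import *
snap("wrist","y_w"); o=observe(); p=o["position"];print(p,o["time_s"],o["grip_width"],o["ft_force"])
print(proj(load("y_w"),[p[0],p[1],p[2]+.034]))
```

```text
[ 0.44105627 -0.09548528  0.16974668] 44.15 0.044753324447275776 [-0.47860199 -0.50031933  0.08213346]
[321.9 336.2]
```

View pics/y_w.png

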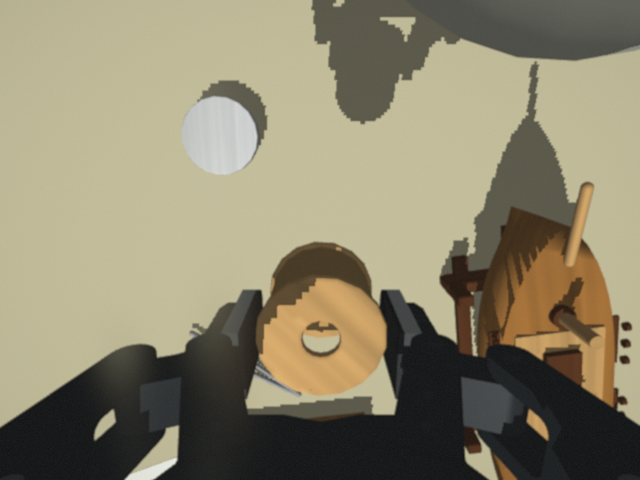

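Emit:
jog_arm:
  dr:
    - [0, 0, 0]
    - [0, 0, 0]
    - [0, 0, 0]
    - [0, 0, 0]
    - [0, 0, 0]
    - [0, 0, 0]
    - [0, 0, 0]
    - [0, 0, 0]
    - [0, 0, 0]
    - [0, 0, 0]
  slide:
    - [0, 0, -0.04]
    - [0, 0, -0.045]
    - [0, 0, -0.045]
    - [0, 0, -0.045]
    - [0, 0, -0.035]
    - [0.0055, -0.043, 0]
    - [0.0055, -0.043, 0]
    - [0.0055, -0.043, 0]
    - [0.0055, -0.043, 0]
    - [0.0055, -0.043, 0]
  gripper: [-1, -1, -1, -1, -1, -1, -1, -1, -1, -1]

```text
time_s: 45.15
position: [0.4692, 0.1209, 0.3795]
tool_rot: [[1.0, -0.0, -0.003], [-0.0, -1.0, -0.0], [-0.003, 0.0, -1.0]]
ft_force: [1.0, 0.3, -0.2]
grip_width: 0.0453
```

Emit:
jog_arm:
  dr:
    - [0, 0, 0]
    - [0, 0, 0]
    - [0, 0, 0]
    - [0, 0, 0]
    - [0, 0, 0]
    - [0, 0, 0]
    - [0, 0, 0]
    - [0, 0, 0]
    - [0, 0, 0]
    - [0, 0, 0]
  slide:
    - [0.004, -0.043, 0]
    - [0.004, -0.043, 0]
    - [0.004, -0.043, 0]
    - [0.004, -0.043, 0]
    - [0.004, -0.043, 0]
    - [0.001, -0.0091, 0.01]
    - [0, 0, 0.045]
    - [0, 0, 0.045]
    - [0, 0, 0.045]
    - [0, 0, 0.02]
  gripper: [-1, -1, -1, -1, -1, -1, -1, -1, -1, -1]

```text
time_s: 46.15
position: [0.4884, 0.3419, 0.2101]
tool_rot: [[1.0, -0.0, -0.009], [-0.0, -1.0, -0.004], [-0.009, 0.004, -1.0]]
ft_force: [-0.2, 0.0, -1.2]
grip_width: 0.0447
```

Emit:
jog_arm:
  dr:
    - [0, 0, 0]
    - [0, 0, 0]
    - [0, 0, 0]
    - [0, 0, 0]
    - [0, 0, 0]
    - [0, 0, 0]
    - [0, 0, 0]
    - [0, 0, 0]
    - [0, 0, 0]
    - [0, 0, 0]
  slide:
    - [0, 0, 0.045]
    - [0, 0, 0.045]
    - [0, 0, 0.02]
    - [0, 0, 0]
    - [0, 0, 0]
    - [0, 0, 0]
    - [0, 0, 0]
    - [0, 0, 0]
    - [0, 0, 0]
    - [0, 0, 0]
  gripper: [-1, -1, -1, -1, -1, -1, -1, -1, -1, -1]

```text
time_s: 47.15
position: [0.4903, 0.3433, 0.1062]
tool_rot: [[1.0, 0.0, 0.0], [0.0, -1.0, 0.0], [0.0, -0.0, -1.0]]
ft_force: [-1.0, 0.5, -1.0]
grip_width: 0.0451
```

Run:
```python
from h import *
o=observe(); p=o["position"];print(p,o["time_s"],o["grip_width"],o["ft_force"])
snap("scene","z_c",(340,220,480,350),4.6);snap("side","z_s",(200,160,330,270),5)
C=load("z_c")
```

```text
[0.49030685 0.34330939 0.10618624] 47.15 0.04510676675567698 [-1.01646237  0.52055095 -1.01181176]
```

View pics/z_c.png

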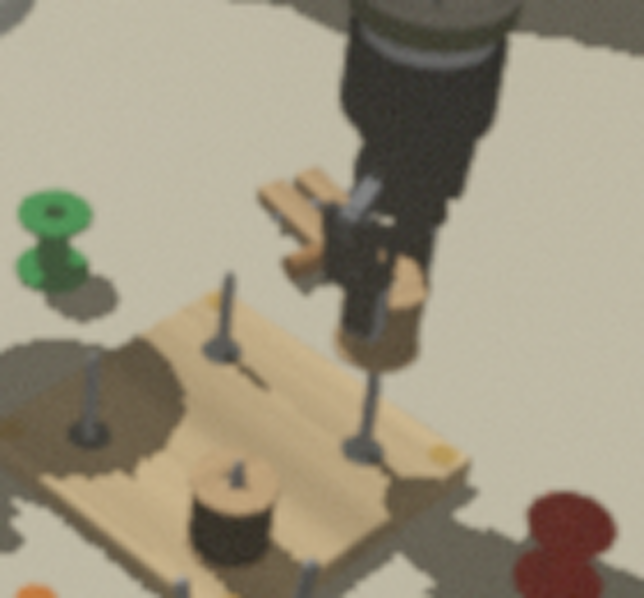

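View pics/z_s.png

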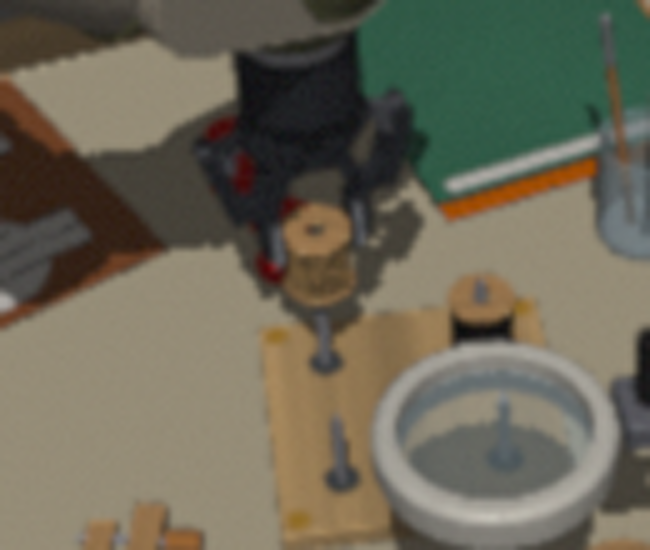

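Aligned; lower to z≈0.046, glimpse, then seat.

Emit:
jog_arm:
  dr:
    - [0, 0, 0]
    - [0, 0, 0]
    - [0, 0, 0]
    - [0, 0, 0]
    - [0, 0, 0]
    - [0, 0, 0]
    - [0, 0, 0]
    - [0, 0, 0]
    - [0, 0, 0]
    - [0, 0, 0]
  slide:
    - [-0.0005, 0, 0.01]
    - [0, 0, 0.01]
    - [0, 0, 0.01]
    - [0, 0, 0.01]
    - [0, 0, 0.01]
    - [0, 0, 0.01]
    - [0, 0, 0]
    - [0, 0, 0]
    - [0, 0, 0]
    - [0, 0, 0]
  gripper: [-1, -1, -1, -1, -1, -1, -1, -1, -1, -1]

```text
time_s: 48.25
position: [0.49, 0.3434, 0.0464]
tool_rot: [[1.0, 0.0, 0.001], [0.0, -1.0, 0.0], [0.001, -0.0, -1.0]]
ft_force: [-0.6, 0.7, -0.8]
grip_width: 0.0449
```

Run:
```python
from h import *
snap("wrist","za_w",(220,220,420,420),3); o=observe(); p=o["position"];print(p,o["time_s"],o["grip_width"],o["ft_force"])
```

```text
[0.48994314 0.34338242 0.04638913] 48.3 0.044986745803252355 [-0.75650154  1.09024101 -0.69708923]
```

View pics/za_w.png

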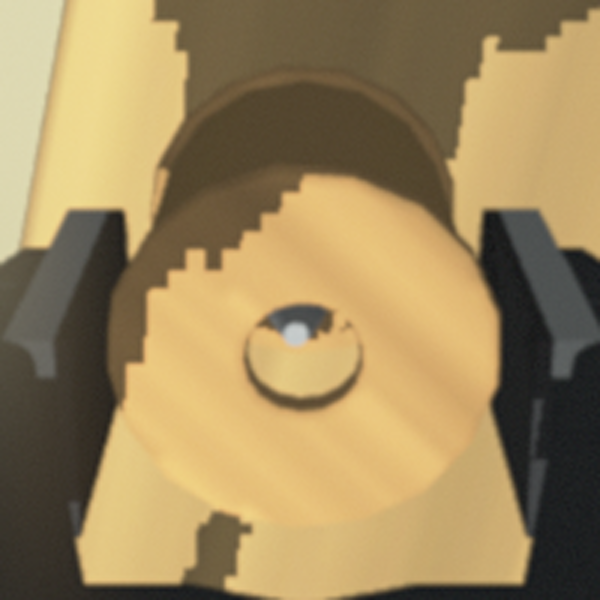

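Emit:
jog_arm:
  dr:
    - [0, 0, 0]
    - [0, 0, 0]
    - [0, 0, 0]
    - [0, 0, 0]
    - [0, 0, 0]
    - [0, 0, 0]
    - [0, 0, 0]
    - [0, 0, 0]
    - [0, 0, 0]
    - [0, 0, 0]
  slide:
    - [0, 0, 0.008]
    - [0, 0, 0.006]
    - [0, 0, 0.002]
    - [0, 0, 0]
    - [0, 0, 0]
    - [0, 0, 0]
    - [0, 0, 0]
    - [0, 0, 0]
    - [0, 0, -0.01]
    - [0, 0, -0.03]
  gripper: [-1, -1, -1, -1, 0.4, 0.4, 0.4, 0.4, 0.4, 0.4]

```text
time_s: 49.3
position: [0.4886, 0.3427, 0.0686]
tool_rot: [[1.0, -0.0, -0.005], [-0.0, -1.0, -0.002], [-0.005, 0.002, -1.0]]
ft_force: [0.1, 0.4, 0.3]
grip_width: 0.06
```

Emit:
jog_arm:
  dr:
    - [0, 0, 0]
    - [0, 0, 0]
    - [0, 0, 0]
    - [0, 0, 0]
    - [0, 0, 0]
    - [0, 0, 0]
    - [0, 0, 0]
    - [0, 0, 0]
    - [0, 0, 0]
    - [0, 0, 0]
  slide:
    - [0, 0, -0.04]
    - [0, 0, -0.045]
    - [0, 0, -0.045]
    - [0, 0, -0.045]
    - [0, 0, -0.045]
    - [0, 0, -0.03]
    - [0, 0, 0]
    - [0, 0, 0]
    - [0, 0, 0]
    - [0, 0, 0]
  gripper: [1, 1, 1, 1, 1, 1, 1, 1, 1, 1]

```text
time_s: 50.3
position: [0.4895, 0.3431, 0.3187]
tool_rot: [[1.0, -0.0, -0.002], [-0.0, -1.0, -0.001], [-0.002, 0.001, -1.0]]
ft_force: [0.1, 0.6, 0.1]
grip_width: 0.0854
```

Run:
```python
from h import *
o=observe(); p=o["position"];print(p,o["q"],o["time_s"],o["grip_width"],o["ft_force"])
snap("scene","zb_c",(210,100,480,350),2.4); snap("side","zb_s",(200,150,440,360),3)
W=viewer.get_image("wrist");c=ray(W,1,1)[0];print("cam",c); C=load("zb_c");print((proj(C,c)-[210,100])*2.4,(proj(load("zb_s"),c)-[200,150])*3)
```

```text
[0.48947752 0.34311444 0.31866904] [ 2.36934806e+01  2.44606749e+01  5.38240210e+01 -1.41263344e-04
  1.01864659e+02  2.36973196e+01] 50.3 0.08543050917398338 [0.14079854 0.63201923 0.08142193]
cam [0.48934799 0.40917048 0.47340138]
[640.08 139.68] [ 135.3 -151.8]
```

View pics/zb_c.png

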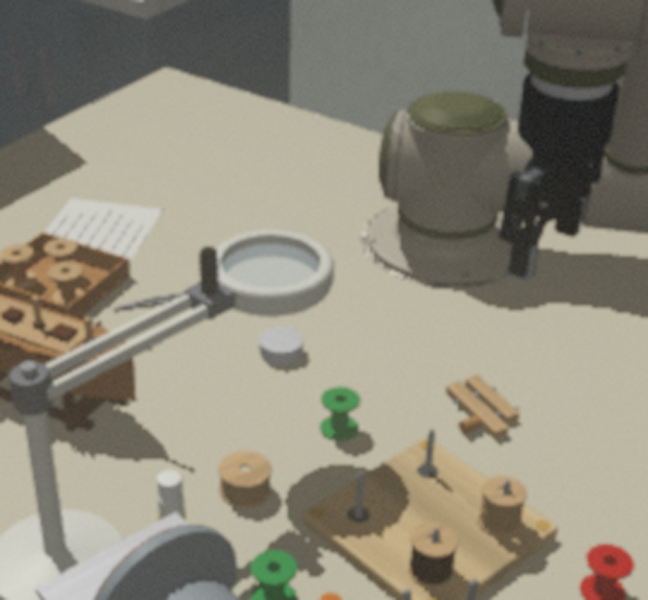

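View pics/zb_s.png

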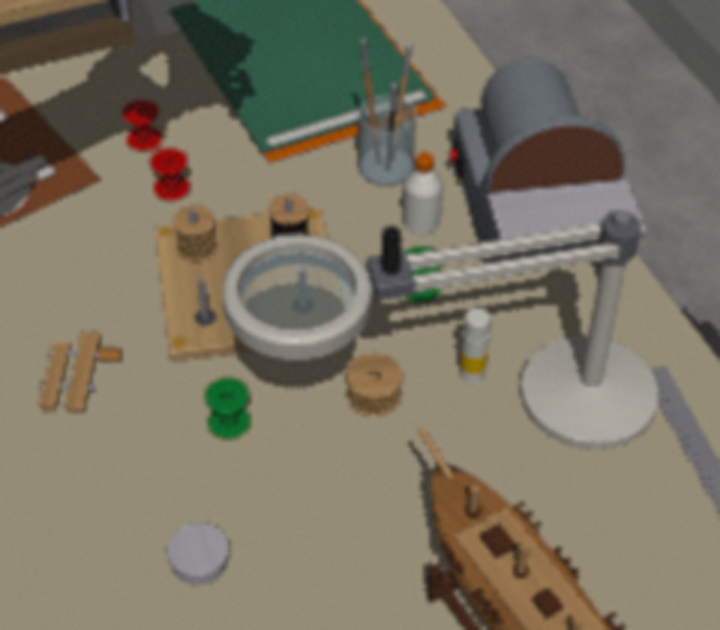

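Emit:
jog_arm:
  dr:
    - [0, 0, 0]
    - [0, 0, 0]
    - [0, 0, 0]
    - [-0.131, 0, 0]
    - [-0.131, 0, 0]
    - [-0.131, 0, 0]
    - [-0.131, 0, 0]
    - [-0.131, 0, 0]
    - [-0.13, 0, 0]
    - [0, 0, 0]
  slide:
    - [0.035, 0.031, 0]
    - [0.035, 0.031, 0]
    - [0.0355, 0.031, 0]
    - [0, 0, 0]
    - [0, 0, 0]
    - [0, 0, 0]
    - [0, 0, 0]
    - [0, 0, 0]
    - [0, 0, 0]
    - [0, 0, 0]
  gripper: [1, 1, 1, 1, 1, 1, 1, 1, 1, 1]

```text
time_s: 51.45
position: [0.5949, 0.2524, 0.3161]
tool_rot: [[1.0, 0.007, -0.002], [0.003, -0.705, -0.71], [-0.007, 0.71, -0.705]]
ft_force: [0.1, 0.4, -0.5]
grip_width: 0.0858
```

Run:
```python
from h import *
o=observe(); p=o["position"];print(p,o["tool_rot"].round(3),o["q"].round(1),o["time_s"],o["grip_width"],o["ft_force"])
snap("scene","zc_c"); snap("wrist","zc_w")
snap("side","zc_s")
```

```text
[0.59485361 0.25236784 0.31609031] [[ 1.     0.007 -0.002]
 [ 0.003 -0.705 -0.71 ]
 [-0.007  0.71  -0.705]] [ 27.6  43.3  32.6 -46.2 119.6   9.1] 51.45 0.08581057951231762 [ 0.13828611  0.44586689 -0.50173314]
```

View pics/zc_c.png

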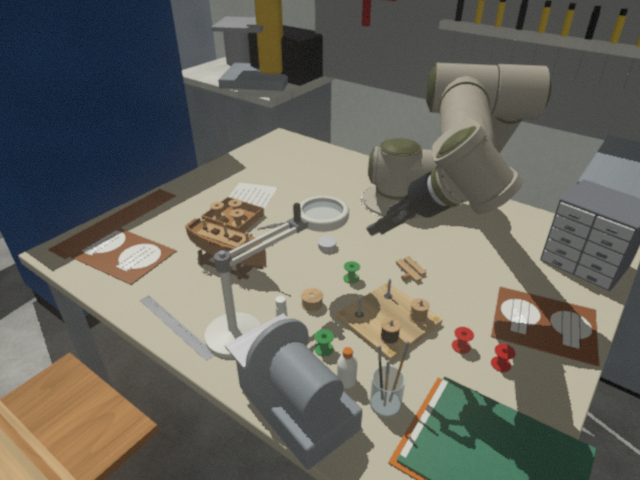

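View pics/zc_w.png

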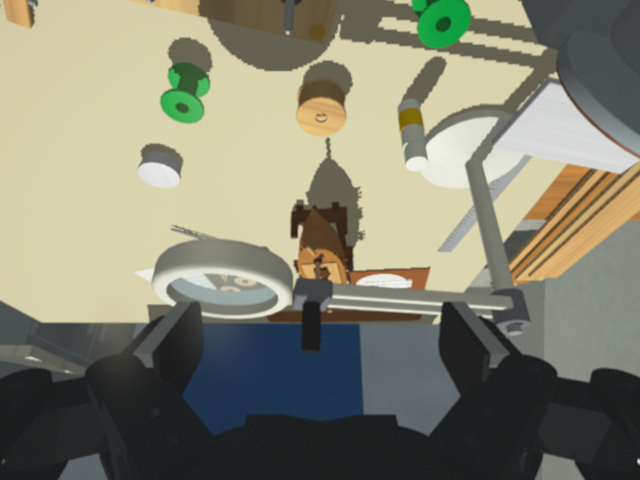

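Run:
```python
from h import *
W=load("zc_w")
print(onz(W,321,118,.034),ray(W,1,1)[0])
C=load("zc_c");cv2.imwrite("pics/zc_cz.png",cv2.resize(C["pixels"][270:330,270:350],None,fx=8,fy=8,interpolation=cv2.INTER_CUBIC))
cv2.imwrite("pics/zc_wz.png",cv2.resize(W["pixels"][60:150,260:380],None,fx=5,fy=5,interpolation=cv2.INTER_CUBIC))
S=load("zc_s");cv2.imwrite("pics/zc_sz.png",cv2.resize(S["pixels"][250:310,290:370],None,fx=8,fy=8,interpolation=cv2.INTER_CUBIC))
```

```text
[0.59462146 0.08875582 0.034     ] [0.59462988 0.4080788  0.37991058]
```

View pics/zc_cz.png

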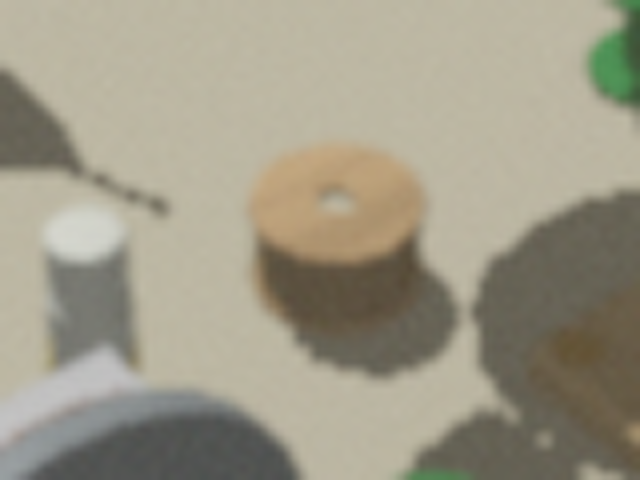

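View pics/zc_wz.png

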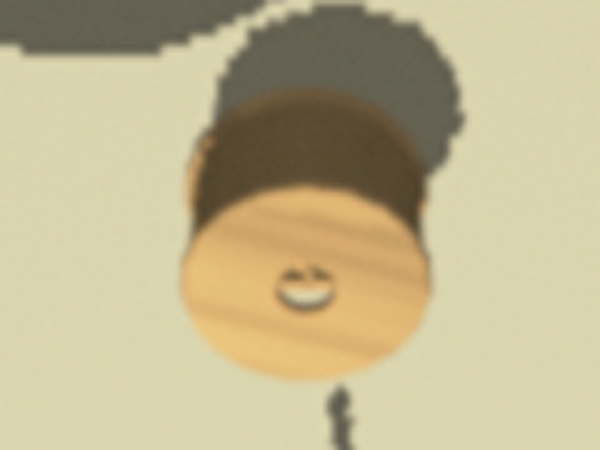

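View pics/zc_sz.png

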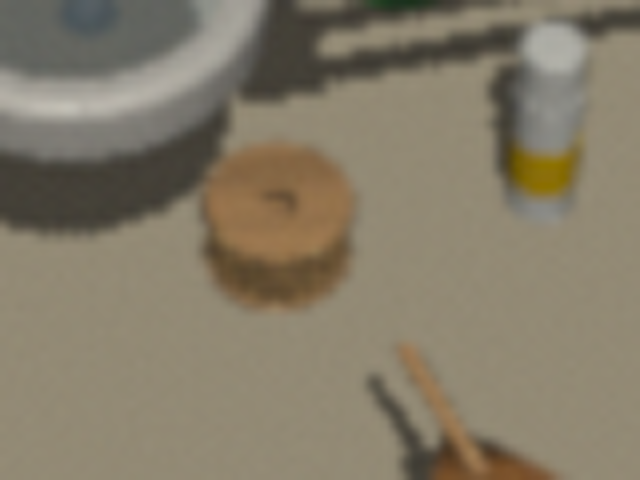

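Emit:
jog_arm:
  dr:
    - [0, 0, 0]
    - [0, 0, 0]
    - [0, 0, 0]
    - [0, 0, 0]
    - [0, 0, 0]
    - [0, 0, 0]
    - [0, 0, 0]
    - [0, 0, 0]
    - [0, 0, 0]
    - [0, 0, 0]
  slide:
    - [0, -0.0427, 0]
    - [0, -0.0427, 0]
    - [0, 0, 0.03]
    - [0, 0, 0.045]
    - [0, 0, 0.045]
    - [0, 0, 0.045]
    - [0, 0, 0.035]
    - [0, 0, 0.02]
    - [0, 0, 0]
    - [0, 0, 0]
  gripper: [1, 1, 1, 1, 1, 1, 1, 1, 1, 1]

```text
time_s: 52.6
position: [0.5959, 0.155, 0.1056]
tool_rot: [[1.0, -0.003, 0.001], [-0.002, -0.709, -0.705], [0.003, 0.705, -0.709]]
ft_force: [-0.3, 0.4, 0.9]
grip_width: 0.0854
```

Run:
```python
from h import *
o=observe(); p=o["position"];print(p,o["tool_rot"].round(3).tolist(),o["q"].round(1),o["time_s"],o["grip_width"],o["ft_force"])
snap("scene","zd_c",(230,90,470,330),2.5); snap("wrist","zd_w")
snap("side","zd_s",(180,60,440,320),2.3)
```

```text
[0.59588328 0.15504601 0.10559176] [[1.0, -0.003, 0.001], [-0.002, -0.709, -0.705], [0.003, 0.705, -0.709]] [ 20.3  45.1  63.9 -41.4  90.   27.7] 52.6 0.08540658185421533 [-0.26593593  0.3529977   0.8758954 ]
```

View pics/zd_c.png

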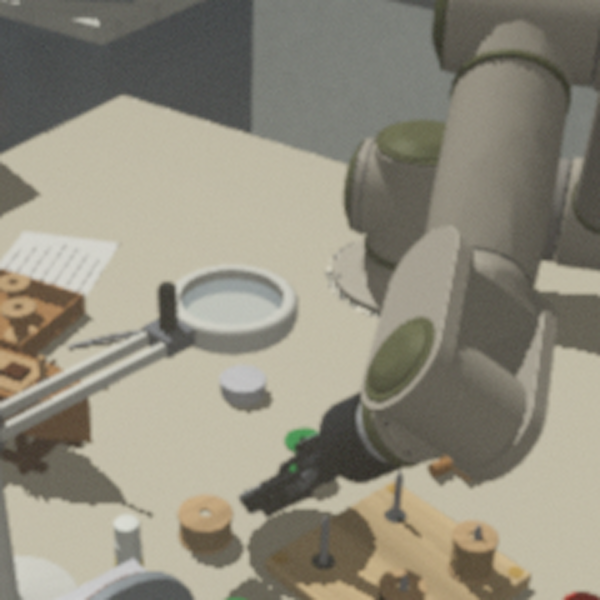

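View pics/zd_w.png

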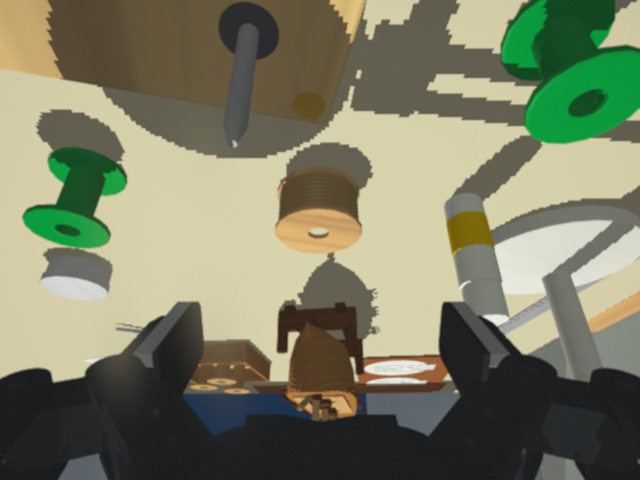

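View pics/zd_s.png

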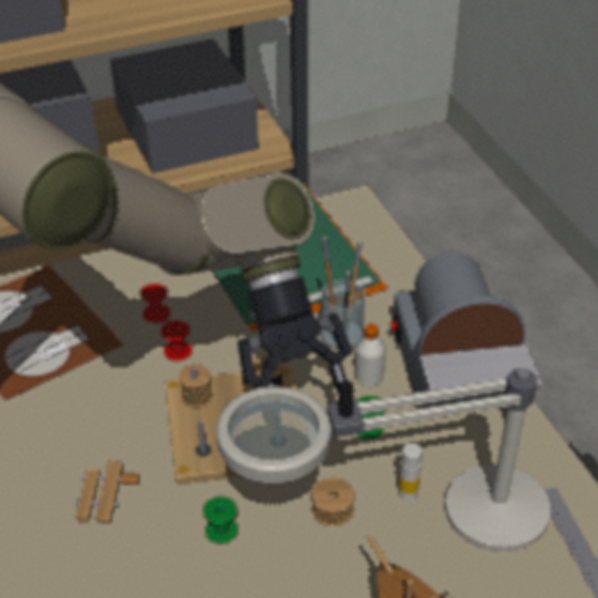

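Run:
```python
from h import *
C=load("zd_c");S=load("zd_s")
c=lambda u,v:(C,230+u/2.5,90+v/2.5); s=lambda u,v:(S,180+u/2.3,60+v/2.3)
print("disk",tri(c(400,358),s(287,207)))
print("flange",tri(c(372,440),s(272,268)),tri(c(250,500),s(250,378)), tri(c(250,500),s(350,408)))
```

```text
disk (array([0.6232, 0.311 , 0.3345]), [0.0005, 0.0005])
flange (array([0.6078, 0.2975, 0.2428]), [0.0129, 0.0129]) (array([0.5768, 0.1971, 0.123 ]), [0.0551, 0.0551]) (array([0.6378, 0.1638, 0.113 ]), [0.0132, 0.0132])
```

Emit:
jog_arm:
  dr:
    - [0, 0, 0]
    - [0, 0, 0]
    - [0, 0, 0]
    - [0, 0, 0]
    - [0, 0, 0]
    - [0, 0, 0]
    - [0, 0, 0]
    - [0, 0, 0]
    - [0, 0, 0]
    - [0, 0, 0]
  slide:
    - [-0.001, -0.005, 0.03]
    - [0, 0, 0.04]
    - [0, 0, 0.03]
    - [0, 0, 0.02]
    - [0, 0, 0.011]
    - [0, 0, 0]
    - [0, 0, 0]
    - [0, 0, 0]
    - [0, 0, 0]
    - [0, 0, 0]
  gripper: [1, 1, 1, 1, 1, 1, 1, 1, 1, 1]

```text
time_s: 53.75
position: [0.5944, 0.0666, 0.0082]
tool_rot: [[1.0, -0.0, 0.001], [0.001, -0.708, -0.707], [0.001, 0.707, -0.708]]
ft_force: [0.3, -0.0, 0.2]
grip_width: 0.0854
```

Run:
```python
from h import *
o=observe(); p=o["position"];print(p,o["tool_rot"].round(3).tolist(),o["q"].round(1),o["time_s"],o["grip_width"],o["ft_force"])
snap("scene","ze_c",(250,180,410,340),3.7); snap("wrist","ze_w")
```

```text
[0.59444425 0.06662852 0.00817342] [[1.0, -0.0, 0.001], [0.001, -0.708, -0.707], [0.001, 0.707, -0.708]] [ 13.   49.   75.3 -45.6  74.4  33.4] 53.75 0.08539067331030449 [ 0.30298362 -0.01373627  0.18203043]
```

View pics/ze_c.png

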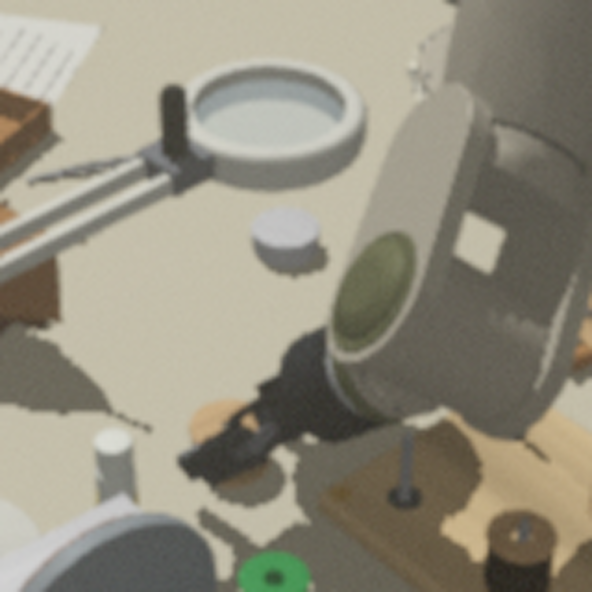

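View pics/ze_w.png

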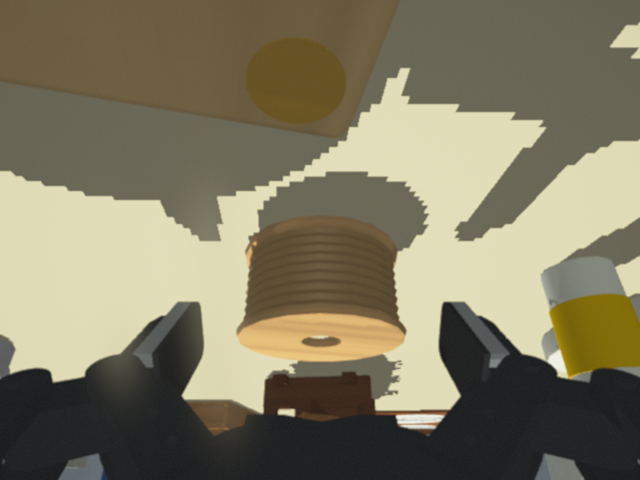

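Emit:
jog_arm:
  dr:
    - [0, 0, 0]
    - [0, 0, 0]
    - [0, 0, 0]
    - [0, 0, 0]
    - [0, 0, 0]
    - [0, 0, 0]
    - [0, 0, 0]
    - [0, 0, 0]
    - [0, 0, 0]
    - [0, 0, 0]
  slide:
    - [0, 0, 0]
    - [0, 0, 0]
    - [0, 0, 0]
    - [0, 0, 0]
    - [0, 0, 0]
    - [0, 0, 0]
    - [0, 0, 0]
    - [0, 0, 0]
    - [0, 0, 0]
    - [0, 0, 0]
  gripper: [-1, -1, -1, -1, -1, -1, -1, -1, -1, -1]
  force: 30

```text
time_s: 54.85
position: [0.5943, 0.0662, 0.0079]
tool_rot: [[1.0, -0.0, 0.0], [0.0, -0.707, -0.707], [0.0, 0.707, -0.707]]
ft_force: [0.1, 2.1, 3.4]
grip_width: 0.056
```

Emit:
jog_arm:
  dr:
    - [0, 0, 0]
    - [0, 0, 0]
    - [0, 0, 0]
    - [0, 0, 0]
    - [0, 0, 0]
    - [0, 0, 0]
    - [0, 0, 0]
    - [0, 0, 0]
    - [0, 0, 0]
    - [0, 0, 0]
  slide:
    - [0, 0.007, -0.007]
    - [0, 0.014, -0.014]
    - [0, 0.01, -0.01]
    - [0, 0, 0]
    - [0, 0, 0]
    - [0, 0, 0]
    - [0, 0, 0]
    - [0, 0, 0]
    - [0, 0, 0]
    - [0, 0, 0]
  gripper: [-1, -1, -1, -1, -1, -1, -1, -1, -1, -1]

```text
time_s: 55.85
position: [0.5942, 0.0661, 0.0514]
tool_rot: [[1.0, 0.0, -0.0], [-0.0, -0.707, -0.707], [-0.0, 0.707, -0.707]]
ft_force: [0.8, 0.2, -1.3]
grip_width: 0.0561
```

Run:
```python
from h import *
o=observe(); p=o["position"];print(p,o["time_s"],o["grip_width"],o["ft_force"])
snap("scene","zf_c",(250,180,410,340),3.7); snap("wrist","zf_w")
```

```text
[0.59420803 0.06608    0.051404  ] 55.85 0.056098353958552435 [ 0.79526798  0.21885059 -1.27706647]
```

View pics/zf_c.png

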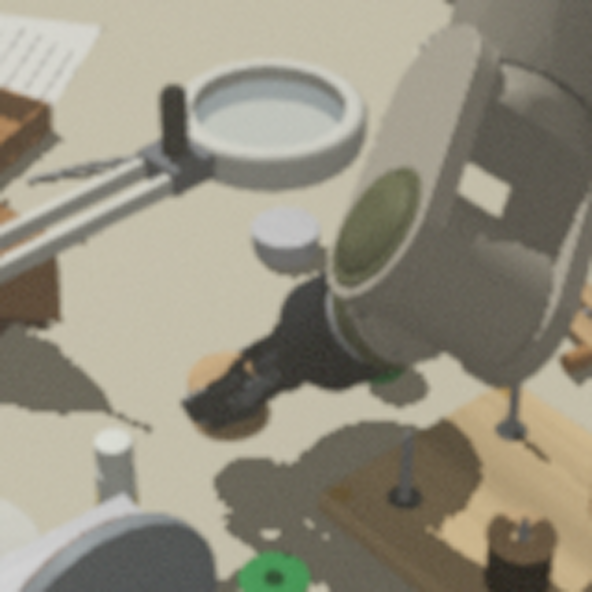

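View pics/zf_w.png

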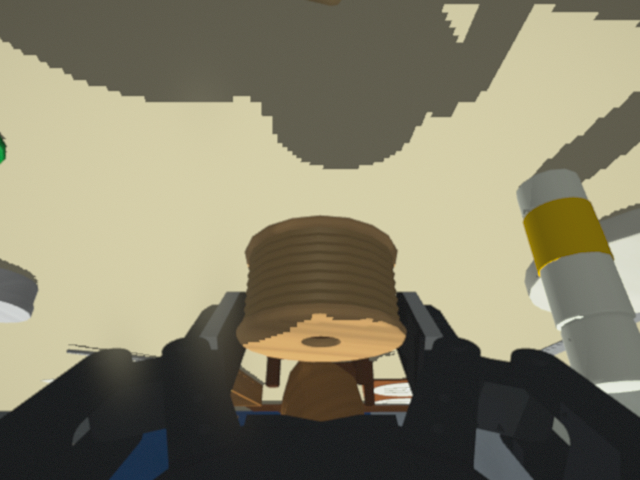

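Run:
```python
from h import *
W=load("zf_w");p=np.array([.5942,.0661,.0514])
for a in [(320,341)]: print((onz(W,*a,p[2]+.0261)-p).round(4))
# flange ellipse: left (238,335) right (405,335); near edge bottom 361 ; 
print((onz(W,321,361,p[2]+.0261)-p).round(4), (onz(W,238,337,p[2]+.0261)-p).round(4),(onz(W,405,337,p[2]+.0261)-p).round(4))
```

```text
[-0.0006  0.0288  0.0261]
[-0.0003  0.0011  0.0261] [-0.0266  0.0333  0.0261] [0.0263 0.0333 0.0261]
```

Emit:
jog_arm:
  dr:
    - [0, 0, 0]
    - [0, 0, 0]
    - [0, 0, 0]
    - [0, 0, 0]
    - [0, 0, 0]
    - [0, 0, 0]
    - [0, 0, 0]
    - [0, 0, 0]
    - [0, 0, 0]
    - [0, 0, 0]
  slide:
    - [0, 0, -0.03]
    - [0, 0, -0.045]
    - [0, 0, -0.045]
    - [0, 0, -0.045]
    - [0, 0.0283, -0.0283]
    - [0, 0.0283, -0.0283]
    - [0, 0.0283, -0.0283]
    - [-0.033, 0, 0]
    - [-0.033, 0, 0]
    - [-0.033, 0, 0]
  gripper: [-1, -1, -1, -1, -1, -1, -1, -1, -1, -1]

```text
time_s: 56.95
position: [0.4939, 0.1825, 0.2884]
tool_rot: [[1.0, -0.0, -0.0], [-0.0, -0.708, -0.707], [0.0, 0.707, -0.708]]
ft_force: [-0.2, 0.2, -0.5]
grip_width: 0.0562
```

Emit:
jog_arm:
  dr:
    - [0, 0.0925, -0.0925]
    - [0, 0.0925, -0.0925]
    - [0, 0.0925, -0.0925]
    - [0, 0.0925, -0.0925]
    - [0, 0.0925, -0.0925]
    - [0, 0.0925, -0.0925]
    - [0, 0.0925, -0.0925]
    - [0, 0.0925, -0.0925]
    - [0, 0.0925, -0.0925]
    - [0, 0.0925, -0.0925]
  slide:
    - [0, 0, 0]
    - [0, 0, 0]
    - [0, 0, 0]
    - [0, 0, 0]
    - [0, 0, 0]
    - [0, 0, 0]
    - [0, 0, 0]
    - [0, 0, 0]
    - [0, 0, 0]
    - [0, 0, 0]
  gripper: [-1, -1, -1, -1, -1, -1, -1, -1, -1, -1]

```text
time_s: 57.95
position: [0.4947, 0.1828, 0.2885]
tool_rot: [[0.254, 0.683, 0.684], [0.967, -0.18, -0.18], [-0.0, 0.708, -0.706]]
ft_force: [0.7, -0.4, -1.7]
grip_width: 0.0563
```

Emit:
jog_arm:
  dr:
    - [0, 0.0925, -0.0925]
    - [0, 0.0925, -0.0925]
    - [0, 0, 0]
    - [0, 0, 0]
    - [0, 0, 0]
    - [0, 0, 0]
    - [0, 0, 0]
    - [0, 0, 0]
    - [0, 0, 0]
    - [0, 0, 0]
  slide:
    - [0, 0, 0]
    - [0, 0, 0]
    - [0, 0, 0]
    - [0, 0, 0]
    - [0, 0, 0]
    - [0, 0, 0]
    - [0, 0, 0]
    - [0, 0, 0]
    - [0, 0, 0]
    - [0, 0, 0]
  gripper: [-1, -1, -1, -1, -1, -1, -1, -1, -1, -1]

```text
time_s: 58.95
position: [0.4947, 0.1831, 0.287]
tool_rot: [[0.05, 0.711, 0.701], [0.999, -0.036, -0.035], [0.001, 0.702, -0.712]]
ft_force: [-1.0, -0.2, -0.6]
grip_width: 0.0558
```

Run:
```python
from h import *
o=observe(); p=o["position"];print(p,o["tool_rot"].round(3).tolist(),o["q"].round(1),o["time_s"],o["grip_width"],o["ft_force"])
snap("scene","zg_c",(250,80,490,320),2.5); snap("wrist","zg_w");snap("side","zg_s",(180,120,340,280),3.7)
```

```text
[0.49470046 0.18312189 0.28704747] [[0.05, 0.711, 0.701], [0.999, -0.036, -0.035], [0.001, 0.702, -0.712]] [ 13.2   2.8 101.5 -20.4  33.9 -61.2] 58.95 0.05575970813920249 [-1.03690175 -0.24250891 -0.59230934]
```

View pics/zg_c.png

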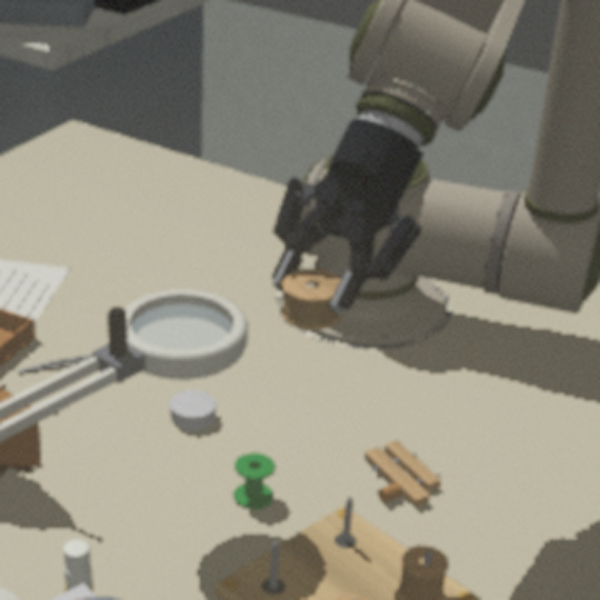

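View pics/zg_w.png

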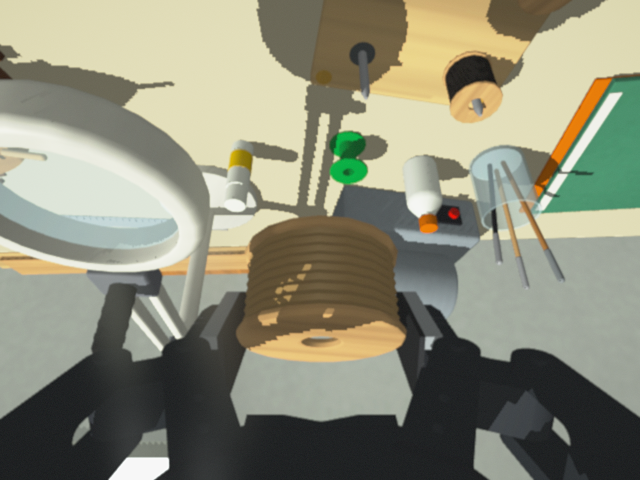

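View pics/zg_s.png

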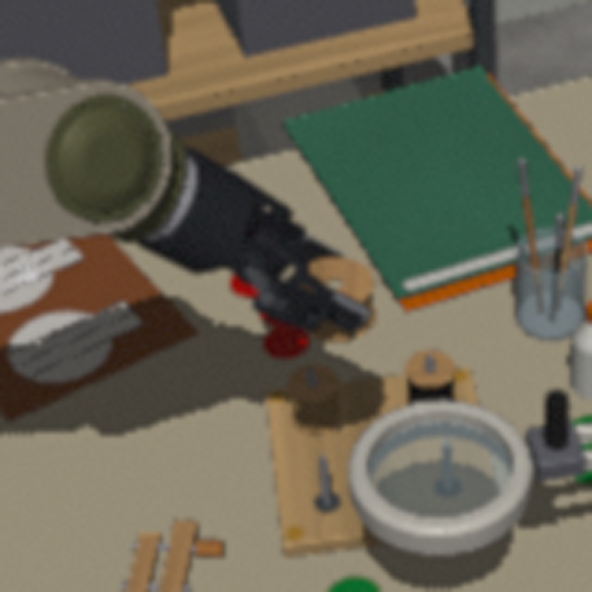

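Run:
```python
from h import *
C=load("zg_c");S=load("zg_s");W=load("zg_w");p=np.array([.4947,.1831,.287])
c=lambda u,v:(C,250+u/2.5,80+v/2.5); s=lambda u,v:(S,180+u/3.7,120+v/3.7)
X=tri(c(314,284),s(343,267)); print(X,X[0]-p)
for dz in (.026,.03): print((onz(W,321,340,p[2]+dz)-p).round(4),(onz(*c(314,284),p[2]+dz)-p).round(4),(onz(*s(343,267),p[2]+dz)-p).round(4))
```

```text
(array([0.4819, 0.1922, 0.3169]), [0.0013, 0.0013]) [-0.0128  0.0091  0.0299]
[-0.0294  0.0014  0.026 ] [-0.0205  0.0061  0.026 ] [-0.0109  0.012   0.026 ]
[-0.0431  0.002   0.03  ] [-0.0144  0.0095  0.03  ] [-0.0122  0.0075  0.03  ]
```

Emit:
jog_arm:
  dr:
    - [0, 0, 0]
    - [0, 0, 0]
    - [0, 0, 0]
    - [0, 0, 0]
    - [0, 0, 0]
    - [0, 0, 0]
    - [0, 0, 0]
    - [0, 0, 0]
    - [0, 0, 0]
    - [0, 0, 0]
  slide:
    - [0.0283, 0, 0]
    - [0.0283, 0, 0]
    - [0, -0.0268, 0.0252]
    - [0, -0.0268, 0.0252]
    - [0, -0.0268, 0.0252]
    - [0, -0.0268, 0.0252]
    - [0, -0.0268, 0.0252]
    - [0, 0, 0]
    - [0, 0, 0]
    - [0, 0, 0]
  gripper: [-1, -1, -1, -1, -1, -1, -1, -1, -1, -1]

```text
time_s: 60.1
position: [0.4939, 0.2386, 0.129]
tool_rot: [[0.056, 0.706, 0.706], [0.998, -0.038, -0.042], [-0.003, 0.707, -0.707]]
ft_force: [-0.0, -0.2, -0.4]
grip_width: 0.0558
```

Run:
```python
from h import *
snap("scene","zh_c",(350,220,450,310),7.5); snap("wrist","zh_w");snap("side","zh_s",(220,180,310,270),6.6)
o=observe(); p=o["position"];print(p,o["tool_rot"].round(3).tolist(),o["q"].round(1),o["time_s"],o["grip_width"],o["ft_force"])
```

```text
[0.4936326  0.23842896 0.12874328] [[0.056, 0.706, 0.706], [0.998, -0.038, -0.042], [-0.003, 0.707, -0.707]] [ 22.1  20.3 112.4 -74.   18.5   1.6] 60.25 0.056142576341758024 [-0.22192858  0.64580542 -1.12498754]
```

View pics/zh_c.png

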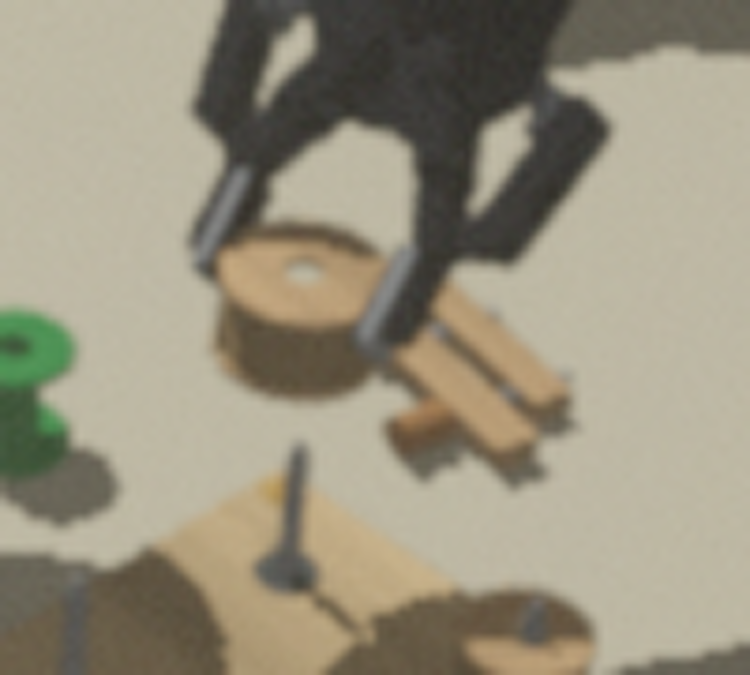

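View pics/zh_w.png

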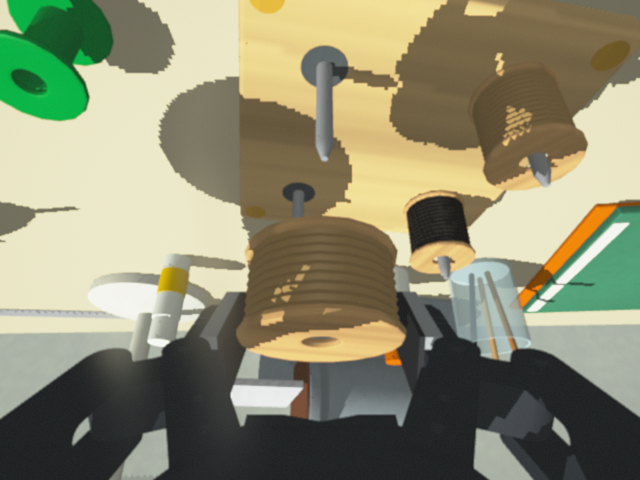

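View pics/zh_s.png

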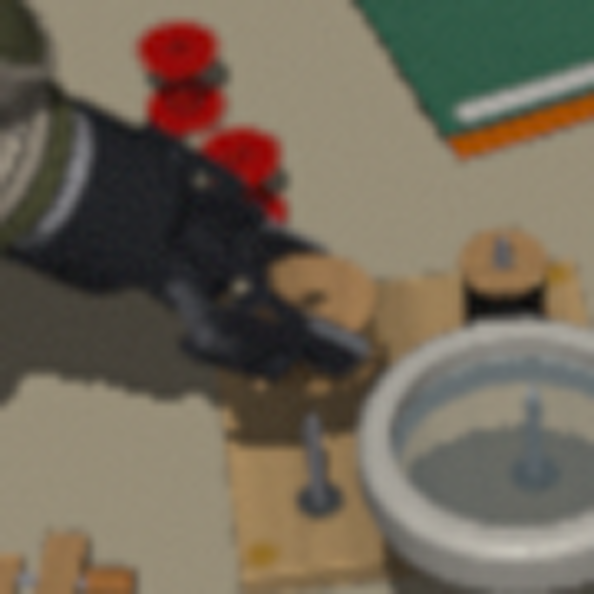

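Run:
```python
from h import *
C=load("zh_c");S=load("zh_s");W=load("zh_w");p=np.array([.4936,.2384,.1287])
c=(C,350+303/7.5,220+270/7.5);s=(S,220+316/6.6,180+297/6.6)
X=tri(c,s);print(X,X[0]-p)
# calibrate: pin1 tip & pin3 top via same cams
print("pin1 tip",tri((C,350+299/7.5,220+446/7.5),(S,220+313/6.6,180+416/6.6)))
print("pin1 foot",tri((C,350+287/7.5,220+572/7.5),(S,220+320/6.6,180+498/6.6)))
print("wrist",[(onz(W,321,340,p[2]+dz)-p).round(4).tolist() for dz in (.022,.026,.03)])
print("wrist pin1 tip",onz(W,324,157,.078),"foot",onz(W,324,66,.018))
print("spool bottom edge in wrist (323,~215)")
```

```text
(array([0.4724, 0.241 , 0.1521]), [0.0018, 0.0018]) [-0.0212  0.0026  0.0234]
pin1 tip (array([0.466 , 0.2433, 0.0736]), [0.0017, 0.0017])
pin1 foot (array([0.4653, 0.2435, 0.0155]), [0.0017, 0.0017])
wrist [[-0.0151, 0.001, 0.022], [-0.0292, 0.0018, 0.026], [-0.0432, 0.0026, 0.03]]
wrist pin1 tip [0.46236351 0.24128967 0.078     ] foot [0.46312269 0.2412857  0.018     ]
spool bottom edge in wrist (323,~215)
```

Emit:
jog_arm:
  dr:
    - [0, 0, 0]
    - [0, 0, 0]
    - [0, -0.0966, 0.0966]
    - [0, -0.0966, 0.0966]
    - [0, -0.0966, 0.0966]
    - [0, -0.0966, 0.0966]
    - [0, -0.0966, 0.0966]
    - [0, -0.0966, 0.0966]
    - [0, -0.0966, 0.0966]
    - [0, 0, 0]
  slide:
    - [0, 0.018, -0.018]
    - [0, 0.018, -0.018]
    - [0, 0, 0]
    - [0, 0, 0]
    - [0, 0, 0]
    - [0, 0, 0]
    - [0, 0, 0]
    - [0, 0, 0]
    - [0, 0, 0]
    - [0, 0, 0]
  gripper: [-1, -1, -1, -1, -1, -1, -1, -1, -1, -1]

```text
time_s: 61.25
position: [0.4945, 0.2394, 0.1769]
tool_rot: [[0.849, 0.375, 0.372], [0.528, -0.599, -0.602], [-0.003, 0.708, -0.706]]
ft_force: [0.2, 0.1, -1.8]
grip_width: 0.0561
```

Emit:
jog_arm:
  dr:
    - [0, 0, 0]
    - [0, 0, 0]
    - [0, 0, 0]
    - [0, 0, 0]
    - [0, 0, 0]
    - [0, 0, 0]
    - [0, 0, 0]
    - [0, 0, 0]
    - [0, 0, 0]
    - [0, 0, 0]
  slide:
    - [0, 0, 0]
    - [0, 0, 0]
    - [0, 0, 0]
    - [0, 0, 0]
    - [0, 0, 0]
    - [0, 0, 0]
    - [0, 0, 0]
    - [0, 0, 0]
    - [0, 0, 0]
    - [0, 0, 0]
  gripper: [-1, -1, -1, -1, -1, -1, -1, -1, -1, -1]

```text
time_s: 62.25
position: [0.4935, 0.2384, 0.1769]
tool_rot: [[0.848, 0.376, 0.373], [0.529, -0.597, -0.603], [-0.004, 0.709, -0.705]]
ft_force: [-0.9, 0.0, -1.5]
grip_width: 0.0561
```

```bash
cat >> h.py <<'E'
def goto(T):
    o=observe();R=o["tool_rot"];p=o["position"];print("pos",p.round(4),"t",o["time_s"],"q",o["q"].round(1),"grip",round(o["grip_width"],4),"f",o["ft_force"].round(1));print(R.round(3).tolist())
    print("slide",(R.T@(np.array(T)-p)).round(4),"up unit",(R.T@[0,0,1]).round(3))
E
python3 - <<'E'
from h import *
R=observe()["tool_rot"];l=-R[:2,2];l/=np.linalg.norm(l);print("lean",l)
t=np.array([.568,.217])-.022*l
goto([*t,.16]);goto([*t,.105])
E
```

```text
lean [-0.5258916  0.8505516]
pos [0.4935 0.2384 0.1769] t 62.25 q [ 33.6  29.5  83.  -47.   75.6  17.3] grip 0.0561 f [-0.9  0.  -1.5]
[[0.848, 0.376, 0.373], [0.529, -0.597, -0.603], [-0.004, 0.709, -0.705]]
slide [0.0519 0.0443 0.0682] up unit [-0.004  0.709 -0.705]
pos [0.4935 0.2384 0.1769] t 62.25 q [ 33.6  29.5  83.  -47.   75.6  17.3] grip 0.0561 f [-0.9  0.  -1.5]
[[0.848, 0.376, 0.373], [0.529, -0.597, -0.603], [-0.004, 0.709, -0.705]]
slide [0.0521 0.0053 0.107 ] up unit [-0.004  0.709 -0.705]
```

Emit:
jog_arm:
  dr:
    - [0, 0, 0]
    - [0, 0, 0]
    - [0, 0, 0]
    - [0, 0, 0]
    - [0, 0, 0]
    - [0, 0, 0]
    - [0, 0, 0]
    - [0, 0, 0]
    - [0, 0, 0]
    - [0, 0, 0]
  slide:
    - [0.0173, 0.0148, 0.0227]
    - [0.0173, 0.0148, 0.0227]
    - [0.0174, 0.0147, 0.0227]
    - [0, -0.02, 0.02]
    - [0, -0.019, 0.019]
    - [0, 0, 0]
    - [0, 0, 0]
    - [0, 0, 0]
    - [0, 0, 0]
    - [0, 0, 0]
  gripper: [-1, -1, -1, -1, -1, -1, -1, -1, -1, -1]

```text
time_s: 63.25
position: [0.5798, 0.1984, 0.106]
tool_rot: [[0.848, 0.375, 0.374], [0.529, -0.597, -0.602], [-0.002, 0.709, -0.705]]
ft_force: [0.2, 0.4, -1.2]
grip_width: 0.0559
```

Run:
```python
from h import *
snap("scene","zi_c",(320,230,420,320),7.5); snap("wrist","zi_w");snap("side","zi_s",(240,170,340,260),6.6)
R=observe()["tool_rot"];l=-R[:2,2];l/=np.linalg.norm(l)
t=np.array([.568,.217])-.022*l
goto([*t,.105])
```

```text
pos [0.5796 0.1982 0.1054] t 63.4 q [ 25.8  37.8  80.8 -50.4  66.3  17.2] grip 0.0559 f [ 0.4 -0.8 -0.6]
[[0.848, 0.375, 0.373], [0.529, -0.597, -0.603], [-0.003, 0.709, -0.705]]
slide [ 0.     -0.0003  0.0002] up unit [-0.003  0.709 -0.705]
```

View pics/zi_c.png

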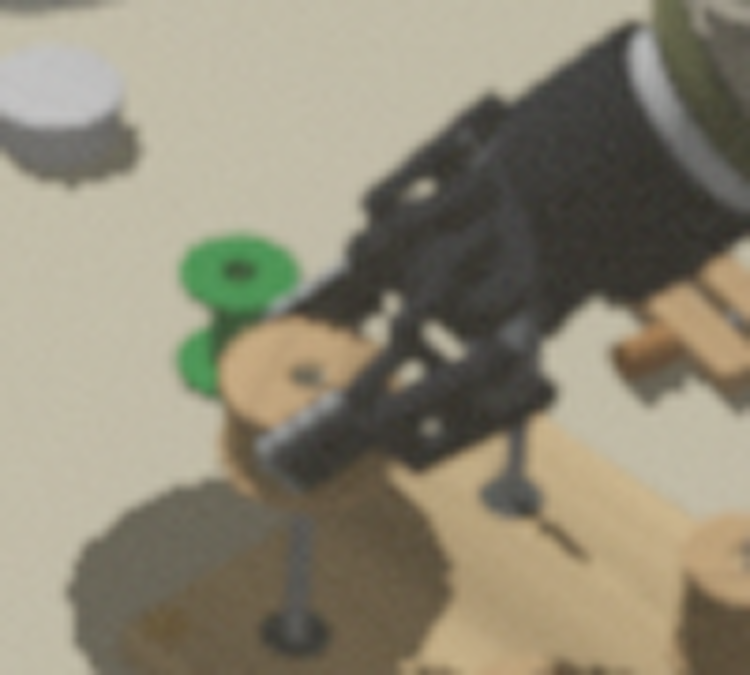

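View pics/zi_w.png

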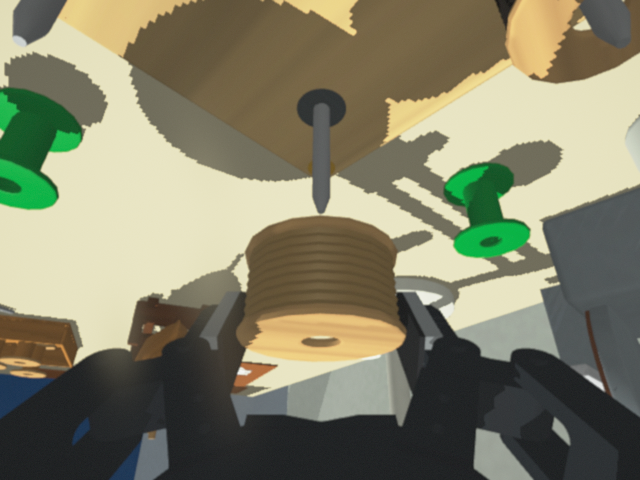

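View pics/zi_s.png

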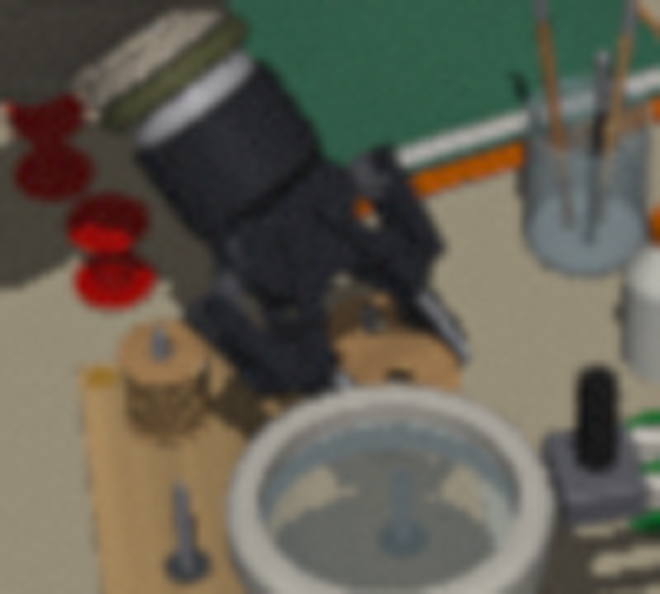

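Run:
```python
from h import *
C=load("zi_c");S=load("zi_s")
c=lambda u,v:(C,320+u/7.5,230+v/7.5); s=lambda u,v:(S,240+u/6.6,170+v/6.6)
X=tri(c(311,375),s(400,377));print("hole",X)
print("foot",tri(c(295,633),s(403,537)))
p=np.array([.5796,.1982,.1054]);print(X[0]-p)
# predicted hole pixel for spool centred over pin
for d in (-.004,0,.004):
  h=np.array([.568,.2195,.105-.008+.034-.003]); l=np.array([-.526,.851,0])
  q=h+d*l; a=proj(C,q);b=proj(S,q);print(d,((a-[320,230])*7.5).round(),((b-[240,170])*6.6).round())
```

```text
hole (array([0.5674, 0.2182, 0.1279]), [0.0023, 0.0023])
foot (array([0.5677, 0.2194, 0.0159]), [0.0015, 0.0015])
[-0.0122  0.02    0.0225]
-0.004 [294. 380.] [403. 376.]
0 [307. 380.] [396. 372.]
0.004 [320. 381.] [389. 369.]
```

Emit:
jog_arm:
  dr:
    - [0, 0, 0]
    - [0, 0, 0]
    - [0, 0, 0]
    - [0, 0, 0]
    - [0, 0, 0]
    - [0, 0, 0]
    - [0, 0, 0]
    - [0, 0, 0]
    - [0, 0, 0]
    - [0, 0, 0]
  slide:
    - [0, -0.008, 0.0065]
    - [0, -0.0071, 0.007]
    - [0, -0.0071, 0.007]
    - [0, -0.0071, 0.007]
    - [0, -0.0035, 0.0035]
    - [0, 0, 0]
    - [0, 0, 0]
    - [0, 0, 0]
    - [0, 0, 0]
    - [0, 0, 0]
  gripper: [-1, -1, -1, -1, -1, -1, -1, -1, -1, -1]

```text
time_s: 64.4
position: [0.5788, 0.1991, 0.0602]
tool_rot: [[0.848, 0.375, 0.373], [0.529, -0.597, -0.603], [-0.003, 0.709, -0.705]]
ft_force: [0.6, 1.4, -0.7]
grip_width: 0.0564
```

Run:
```python
from h import *
snap("scene","zj_c",(320,230,420,320),7.5); snap("wrist","zj_w");snap("side","zj_s",(240,170,340,260),6.6)
goto([.5796,.1982,.027])
```

```text
pos [0.5788 0.199  0.06  ] t 64.55 q [ 25.9  41.4  82.7 -52.4  62.9  22. ] grip 0.0559 f [ 0.2  0.  -1.3]
[[0.848, 0.376, 0.373], [0.529, -0.597, -0.603], [-0.004, 0.709, -0.705]]
slide [ 0.0004 -0.0226  0.0241] up unit [-0.004  0.709 -0.705]
```

View pics/zj_c.png

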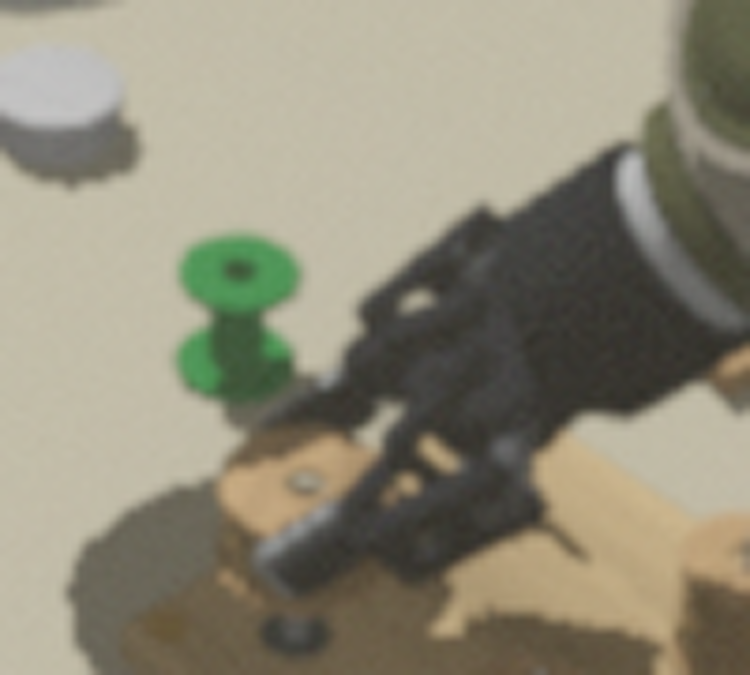

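View pics/zj_w.png

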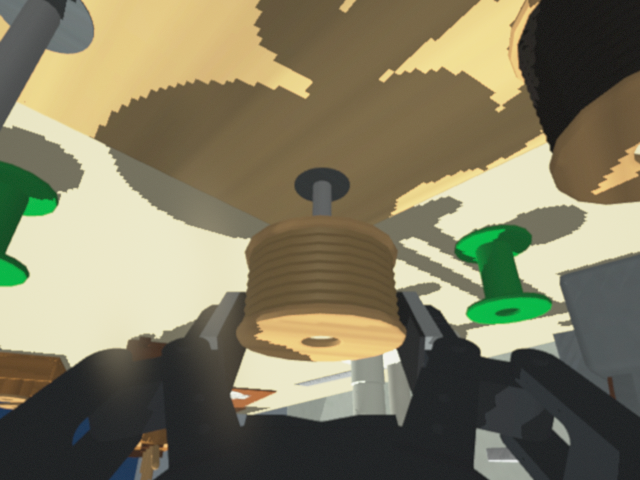

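Emit:
jog_arm:
  dr:
    - [0, 0, 0]
    - [0, 0, 0]
    - [0, 0, 0]
    - [0, 0, 0]
    - [0, 0, 0]
    - [0, 0, 0]
    - [0, 0, 0]
    - [0, 0, 0]
    - [0, 0, 0]
    - [0, 0, 0]
  slide:
    - [0, -0.0057, 0.006]
    - [0, -0.0057, 0.006]
    - [0, -0.0057, 0.006]
    - [0, -0.0055, 0.006]
    - [0, 0, 0]
    - [0, 0, 0]
    - [0, 0, 0]
    - [0, 0, 0]
    - [0, 0, 0]
    - [0, 0, 0]
  gripper: [-1, -1, -1, -1, -1, -1, -1, -1, -1, -1]

```text
time_s: 65.55
position: [0.5792, 0.1981, 0.027]
tool_rot: [[0.849, 0.376, 0.373], [0.529, -0.597, -0.603], [-0.004, 0.709, -0.705]]
ft_force: [0.1, -0.3, -0.7]
grip_width: 0.0559
```

Run:
```python
from h import *
snap("scene","zk_c",(320,230,420,320),7.5);snap("wrist","zk_w")
goto([.5796,.1982,.026])
```

```text
pos [0.5792 0.198  0.0269] t 65.65 q [ 25.8  44.2  83.8 -54.1  60.5  25.4] grip 0.0558 f [-0.2 -0.5 -1.1]
[[0.848, 0.376, 0.373], [0.529, -0.597, -0.603], [-0.004, 0.709, -0.705]]
slide [ 0.0004 -0.0006  0.0007] up unit [-0.004  0.709 -0.705]
```

View pics/zk_c.png

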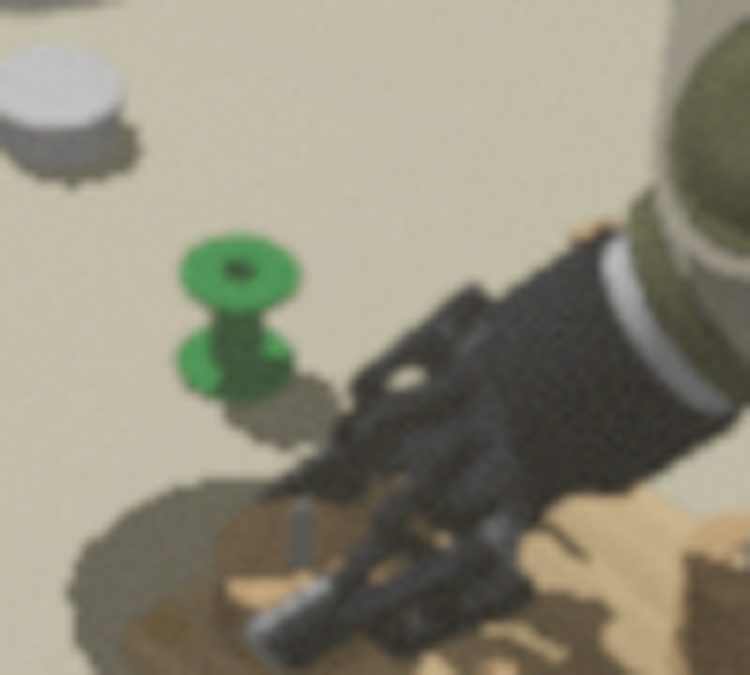

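View pics/zk_w.png

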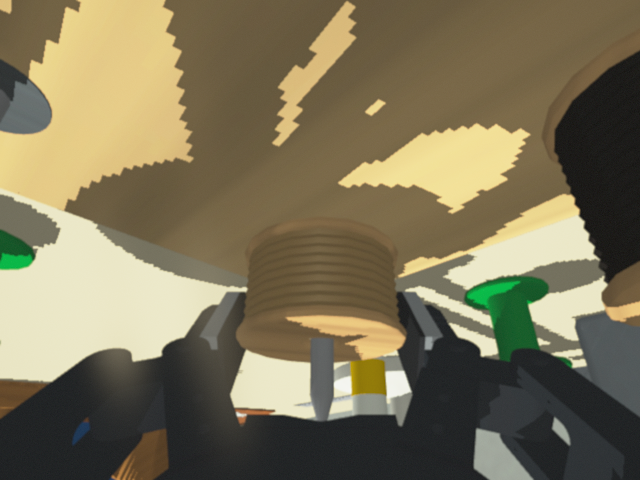

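Emit:
jog_arm:
  dr:
    - [0, 0, 0]
    - [0, 0, 0]
    - [0, 0, 0]
    - [0, 0, 0]
    - [0, 0, 0]
    - [0, 0, 0]
    - [0, 0, 0]
    - [0, 0, 0]
    - [0, 0, 0]
    - [0, 0, 0]
  slide:
    - [0, 0, 0]
    - [0, 0, 0]
    - [0, 0, 0]
    - [0, 0, 0]
    - [0, 0.007, -0.007]
    - [0, 0.014, -0.014]
    - [0, 0.028, -0.028]
    - [0, 0.028, -0.028]
    - [0, 0.028, -0.028]
    - [0, 0.028, -0.028]
  gripper: [0.7, 0.7, 0.7, 0.7, 0.7, 0.7, 0.7, 0.7, 0.7, 0.7]

```text
time_s: 66.65
position: [0.5792, 0.1987, 0.2175]
tool_rot: [[0.848, 0.376, 0.373], [0.529, -0.597, -0.602], [-0.003, 0.709, -0.706]]
ft_force: [0.3, 0.9, 0.1]
grip_width: 0.0726
```

Emit:
jog_arm:
  dr:
    - [0, 0, 0]
    - [0, 0, 0]
    - [0, 0, 0]
    - [0, 0, 0]
    - [0, 0, 0]
    - [0, 0, 0]
    - [0, 0, 0]
    - [0, 0, 0]
    - [0, 0, 0]
    - [0, 0, 0]
  slide:
    - [0, 0.028, -0.028]
    - [0, 0.028, -0.028]
    - [0, 0.028, -0.028]
    - [0, 0.028, -0.028]
    - [0, 0, -0.03]
    - [0, 0, 0]
    - [0, 0, 0]
    - [0, 0, 0]
    - [0, 0, 0]
    - [0, 0, 0]
  gripper: [1, 1, 1, 1, 1, 1, 1, 1, 1, 1]

```text
time_s: 67.65
position: [0.5689, 0.2172, 0.3937]
tool_rot: [[0.849, 0.376, 0.371], [0.529, -0.597, -0.604], [-0.006, 0.709, -0.705]]
ft_force: [0.4, 0.8, -0.0]
grip_width: 0.0855
```

Run:
```python
from h import *
snap("scene","zl_c",(170,180,450,390),2.85);snap("wrist","zl_w");snap("side","zl_s",(200,180,460,480),2)
goto([.58,.2,.38])
```

```text
pos [0.5689 0.2174 0.3942] t 67.8 q [ 27.9  25.1  53.5 -45.3  95.4 -11.1] grip 0.085 f [-0.5 -0.1 -0.1]
[[0.849, 0.376, 0.372], [0.529, -0.597, -0.603], [-0.005, 0.709, -0.705]]
slide [0.0003 0.0045 0.0247] up unit [-0.005  0.709 -0.705]
```

View pics/zl_c.png

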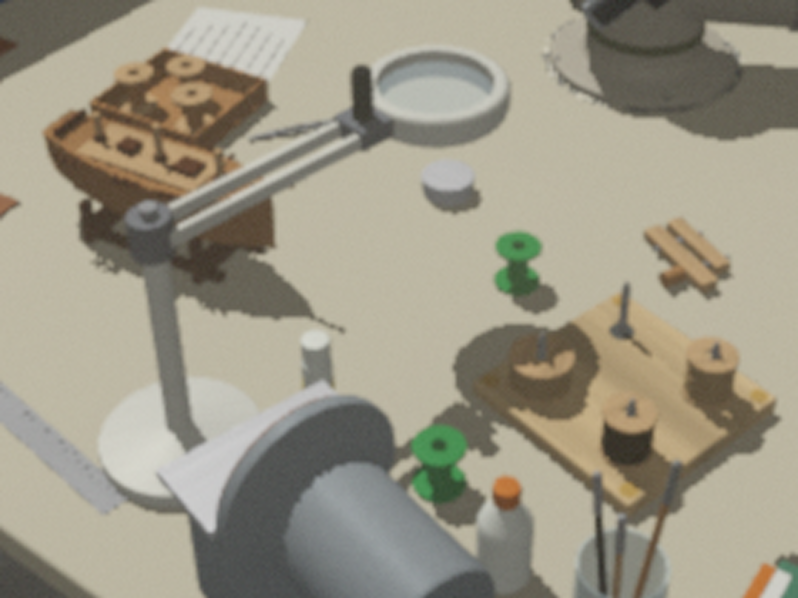

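View pics/zl_s.png

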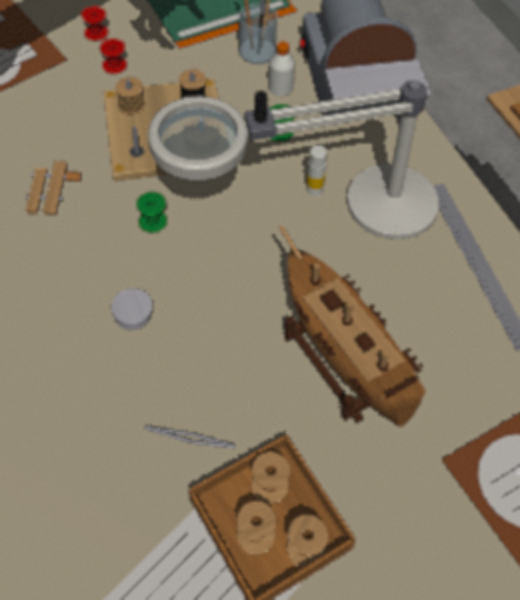

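Emit:
jog_arm:
  dr:
    - [0.131, 0, 0]
    - [0.131, 0, 0]
    - [0.131, 0, 0]
    - [0.131, 0, 0]
    - [0.131, 0, 0]
    - [0.13, 0, 0]
    - [0, 0, 0.145]
    - [0, 0, 0.145]
    - [0, 0, 0.145]
    - [0, 0, 0.145]
  slide:
    - [0, 0, 0]
    - [0, 0, 0]
    - [0, 0, 0]
    - [0, 0, 0]
    - [0, 0, 0]
    - [0, 0, 0]
    - [0, 0, 0]
    - [0, 0, 0]
    - [0, 0, 0]
    - [0, 0, 0]
  gripper: [1, 1, 1, 1, 1, 1, 1, 1, 1, 1]

```text
time_s: 68.8
position: [0.5689, 0.2174, 0.3944]
tool_rot: [[1.0, -0.029, -0.002], [-0.029, -1.0, -0.005], [-0.002, 0.005, -1.0]]
ft_force: [0.9, 0.2, -0.4]
grip_width: 0.0852
```

Emit:
jog_arm:
  dr:
    - [0, 0, 0.145]
    - [0, 0, 0.145]
    - [0, 0, 0.145]
    - [0, 0, 0.145]
    - [0, 0, 0.145]
    - [0, 0, 0.145]
    - [0, 0, 0.145]
    - [0, 0, 0.145]
    - [0, 0, 0.145]
    - [0, 0, 0.145]
  slide:
    - [0, 0, 0]
    - [0, 0, 0]
    - [0, 0, 0]
    - [0, 0, 0]
    - [0, 0, 0]
    - [0, 0, 0]
    - [0, 0, 0]
    - [0, 0, 0]
    - [0, 0, 0]
    - [0, 0, 0]
  gripper: [1, 1, 1, 1, 1, 1, 1, 1, 1, 1]

```text
time_s: 69.8
position: [0.5688, 0.2175, 0.3944]
tool_rot: [[0.092, -0.996, -0.002], [-0.996, -0.092, -0.005], [0.004, 0.002, -1.0]]
ft_force: [-0.1, 0.8, 0.4]
grip_width: 0.0855
```

Emit:
jog_arm:
  dr:
    - [0, 0, 0.145]
    - [0, 0, 0.145]
    - [0, 0, 0]
    - [0, 0, 0]
    - [0, 0, 0]
    - [0, 0, 0]
    - [0, 0, 0]
    - [0, 0, 0]
    - [0, 0, 0]
    - [0, 0, 0]
  slide:
    - [0, 0, 0]
    - [0, 0, 0]
    - [0, 0, 0]
    - [0, 0, 0]
    - [0, 0, 0]
    - [0, 0, 0]
    - [0, 0, 0]
    - [0, 0, 0]
    - [0, 0, 0]
    - [0, 0, 0]
  gripper: [1, 1, 1, 1, 1, 1, 1, 1, 1, 1]

```text
time_s: 70.8
position: [0.5688, 0.2176, 0.3945]
tool_rot: [[-0.19, -0.982, -0.002], [-0.982, 0.19, -0.004], [0.005, 0.001, -1.0]]
ft_force: [0.7, -0.6, 0.5]
grip_width: 0.0854
```

Run:
```python
from h import *
snap("wrist","zm_w");goto([.584,.041,.38])
```

```text
pos [0.5688 0.2176 0.3945] t 70.85 q [  9.9  26.1  39.2  -0.3 114.8 110.8] grip 0.0854 f [0.1 1.1 0.3]
[[-0.19, -0.982, -0.002], [-0.982, 0.19, -0.004], [0.005, 0.001, -1.0]]
slide [ 0.1704 -0.0486  0.0153] up unit [ 0.005  0.001 -1.   ]
```

View pics/zm_w.png

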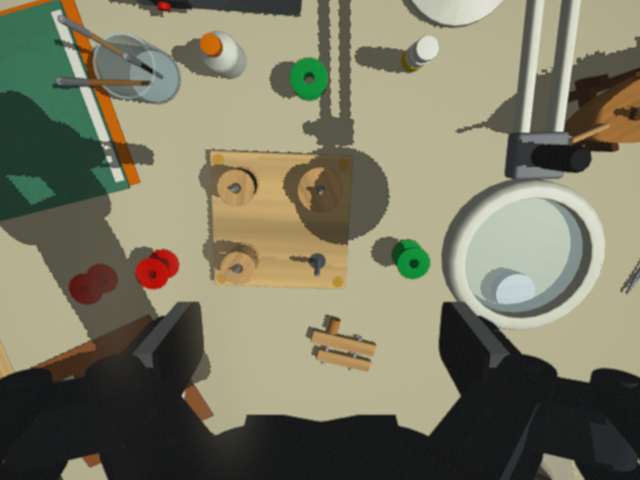

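Emit:
jog_arm:
  dr:
    - [0, 0, 0]
    - [0, 0, 0]
    - [0, 0, 0]
    - [0, 0, 0]
    - [0, 0, 0]
    - [0, 0, 0]
    - [0, 0, 0]
    - [0, 0, 0]
    - [0, 0, 0]
    - [0, 0, 0]
  slide:
    - [0.0426, -0.0122, 0]
    - [0.0426, -0.0122, 0]
    - [0.0426, -0.0122, 0]
    - [0.0426, -0.0122, 0]
    - [0, 0, 0.03]
    - [0, 0, 0.03]
    - [0, 0, 0]
    - [0, 0, 0]
    - [0, 0, 0]
    - [0, 0, 0]
  gripper: [1, 1, 1, 1, 1, 1, 1, 1, 1, 1]

```text
time_s: 71.85
position: [0.5845, 0.0409, 0.3369]
tool_rot: [[-0.19, -0.982, 0.001], [-0.982, 0.19, -0.005], [0.005, -0.002, -1.0]]
ft_force: [0.0, 0.6, -0.1]
grip_width: 0.0856
```

Run:
```python
from h import *
snap("wrist","zn_w");goto([.584,.041,.241]);W=load("zn_w");p=observe()["position"]
print(proj(W,[p[0],p[1],.287]),proj(W,[p[0],p[1],.24]))
```

```text
pos [0.5844 0.0409 0.3366] t 71.9 q [ -7.4  22.9  53.5  -0.3 103.5  93.4] grip 0.0855 f [ 0.2  0.2 -1.5]
[[-0.19, -0.982, 0.0], [-0.982, 0.19, -0.005], [0.005, -0.001, -1.0]]
slide [-0.0004  0.0005  0.0955] up unit [ 0.005 -0.001 -1.   ]
[319.6 260.6] [319.4 238.8]
```

View pics/zn_w.png

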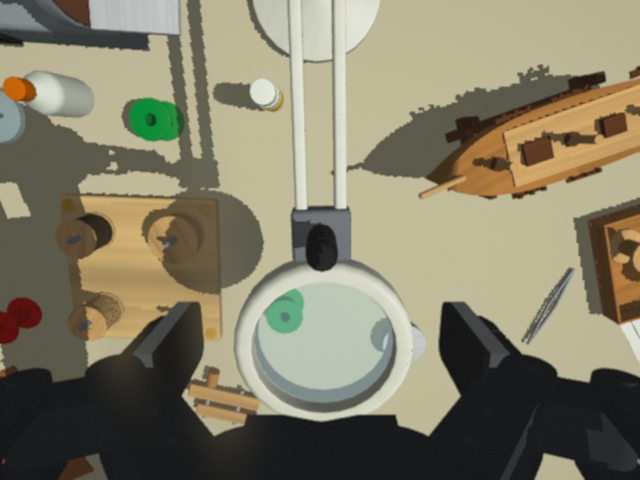

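Emit:
jog_arm:
  dr:
    - [0, 0, 0]
    - [0, 0, 0]
    - [0, 0, 0]
    - [0, 0, 0]
    - [0, 0, 0]
    - [0, 0, 0]
    - [0, 0, 0]
    - [0, 0, 0]
    - [0, 0, 0]
    - [0, 0, 0]
  slide:
    - [0, -0.002, 0.03]
    - [0, 0, 0.04]
    - [0, 0, 0.02]
    - [0, 0, 0.004]
    - [0, 0, 0]
    - [0, 0, 0]
    - [0, 0, 0]
    - [0, 0, 0]
    - [0, 0, 0]
    - [0, 0, 0]
  gripper: [1, 1, 1, 1, -1, -1, -1, -1, -1, -1]
  force: 30

```text
time_s: 72.9
position: [0.5861, 0.0399, 0.242]
tool_rot: [[-0.19, -0.982, -0.001], [-0.982, 0.19, -0.005], [0.005, -0.0, -1.0]]
ft_force: [-0.8, -0.3, 4.6]
grip_width: 0.0171
```

Emit:
jog_arm:
  dr:
    - [0, 0, 0]
    - [0, 0, 0]
    - [0, 0, 0]
    - [0, 0, 0]
    - [0, 0, 0]
    - [0, 0, 0]
    - [0, 0, 0]
    - [0, 0, 0]
    - [0, 0, 0]
    - [0, 0, 0]
  slide:
    - [0, 0, 0]
    - [0, 0, 0]
    - [0, 0, 0]
    - [0, 0, 0]
    - [0, 0, 0]
    - [0, 0, 0]
    - [0, 0, 0]
    - [0, 0, 0]
    - [0, 0, 0]
    - [0, 0, 0]
  gripper: [-1, -1, -1, -1, -1, -1, -1, -1, -1, -1]

```text
time_s: 73.9
position: [0.5861, 0.0399, 0.242]
tool_rot: [[-0.19, -0.982, -0.001], [-0.982, 0.19, -0.005], [0.005, -0.0, -1.0]]
ft_force: [-0.7, -0.8, 4.8]
grip_width: 0.017
```

Run:
```python
from h import *
snap("wrist","zo_w");snap("scene","zo_c",(200,120,360,280),3.7);goto([.584,.041,.241])
Z=load("zn_w")
cv2.imwrite("pics/zn_z.png",cv2.resize(Z["pixels"][60:220,420:640],None,fx=3.5,fy=3.5))
```

```text
pos [0.5861 0.0399 0.242 ] t 74.0 q [-7.5 24.8 65.5 -0.3 89.7 93.5] grip 0.017 f [-1.8 -0.1  6. ]
[[-0.19, -0.982, -0.0], [-0.982, 0.19, -0.005], [0.005, -0.0, -1.0]]
slide [-0.0007  0.0023  0.001 ] up unit [ 0.005 -0.    -1.   ]
```

View pics/zo_c.png

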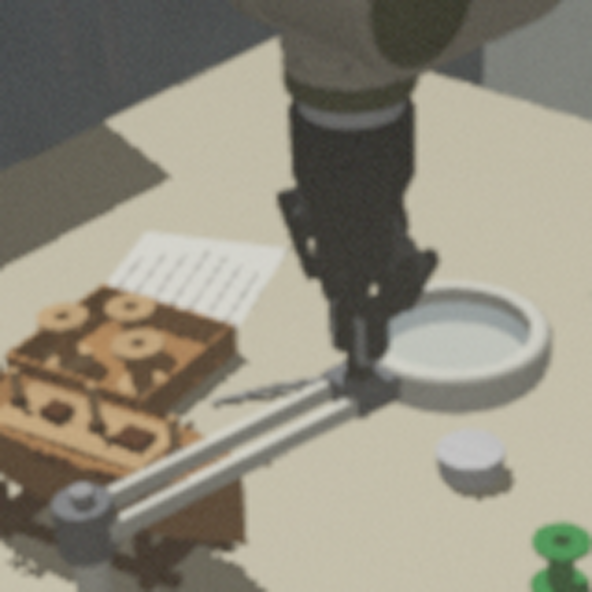

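View pics/zn_z.png

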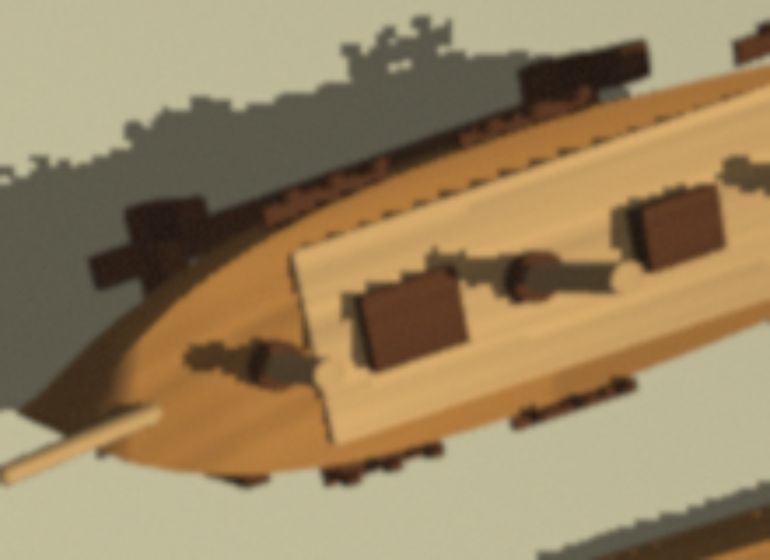

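Run:
```python
from h import *
W=load("zn_w");M=onz(W,572.3,139.4,.097);print("mast wrist",M)
M2=np.array([.5999,-.2076-.0025]);K=np.array([.5855,.040])
for H in (np.array([.7965,-.0005]),):
  for m in (M[:2],M2):
    d=m-H;k=K-H;a=lambda v:np.degrees(np.arctan2(-v[1],-v[0]))
    th=a(d)-a(k);print(np.linalg.norm(d),np.linalg.norm(k),a(d),a(k),th)
    r=np.linalg.norm(k);n=10;s=np.radians(th)/n
    print("per row rot",s,"chord",2*r*np.sin(s/2), "angle of chord rel", np.degrees(s/2))
```

```text
mast wrist [ 0.59892957 -0.21189637  0.097     ]
0.28934840607288437 0.2148516930349863 46.93625995762 -10.865382630943438 57.80164258856344
per row rot 0.100882897623141 chord 0.02166567115325224 angle of chord rel 2.8900821294281718
0.287373833185974 0.2148516930349863 46.83306496004918 -10.865382630943438 57.698447590992615
per row rot 0.10070278837522117 chord 0.02162702350704203 angle of chord rel 2.8849223795496313
```

Emit:
jog_arm:
  dr:
    - [0, 0, -0.1]
    - [0, 0, -0.1]
    - [0, 0, -0.1]
    - [0, 0, 0]
    - [0, 0, 0]
    - [0, 0, 0]
    - [0, 0, 0]
    - [0, 0, 0]
    - [0, 0, 0]
    - [0, 0, 0]
  slide:
    - [0.0215, -0.0011, 0]
    - [0.0215, -0.0011, 0]
    - [0.0215, -0.0011, 0]
    - [0, 0, 0]
    - [0, 0, 0]
    - [0, 0, 0]
    - [0, 0, 0]
    - [0, 0, 0]
    - [0, 0, 0]
    - [0, 0, 0]
  gripper: [-1, -1, -1, -1, -1, -1, -1, -1, -1, -1]

```text
time_s: 75.0
position: [0.5849, -0.0248, 0.2421]
tool_rot: [[0.108, -0.994, 0.003], [-0.994, -0.108, -0.005], [0.005, -0.002, -1.0]]
ft_force: [6.6, -1.1, 2.1]
grip_width: 0.0171
```

Run:
```python
from h import *
H=np.array([.7965,-.0005]);k=np.array([.5861,.0399])-H
a=.3;R=np.array([[np.cos(a),-np.sin(a)],[np.sin(a),np.cos(a)]]);T=H+R@k;print(T);goto([*T,.242])
print(observe()["wrist_torque"]); snap("wrist","zp_w")
```

```text
[ 0.58355819 -0.02408186]
pos [ 0.5849 -0.0248  0.2421] t 75.0 q [-13.9  24.5  66.   -0.3  89.3  69.9] grip 0.0171 f [ 6.6 -1.1  2.1]
[[0.108, -0.994, 0.003], [-0.994, -0.108, -0.005], [0.005, -0.002, -1.0]]
slide [-0.0008  0.0012  0.0001] up unit [ 0.005 -0.002 -1.   ]
[-0.05085384 -1.08099151  0.02847912]
```

View pics/zp_w.png

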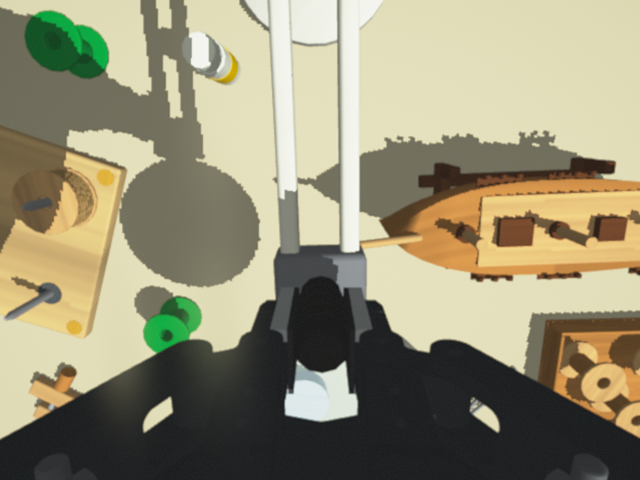

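Emit:
jog_arm:
  dr:
    - [0, 0, -0.1012]
    - [0, 0, -0.1012]
    - [0, 0, -0.1012]
    - [0, 0, -0.1012]
    - [0, 0, -0.1012]
    - [0, 0, -0.1012]
    - [0, 0, -0.1012]
    - [0, 0, 0]
    - [0, 0, 0]
    - [0, 0, 0]
  slide:
    - [0.0215, -0.0005, 0]
    - [0.0217, -0.001, 0]
    - [0.0217, -0.001, 0]
    - [0.0217, -0.001, 0]
    - [0.0217, -0.001, 0]
    - [0.0217, -0.001, 0]
    - [0.0217, -0.001, 0]
    - [0, 0, 0]
    - [0, 0, 0]
    - [0, 0, 0]
  gripper: [-1, -1, -1, -1, -1, -1, -1, -1, -1, -1]

```text
time_s: 76.05
position: [0.6516, -0.1545, 0.242]
tool_rot: [[0.732, -0.681, 0.005], [-0.681, -0.732, 0.0], [0.003, -0.004, -1.0]]
ft_force: [15.4, 13.3, 0.5]
grip_width: 0.0169
```

Run:
```python
from h import *
H=np.array([.7965,-.0005]);d=np.array([.5989,-.2119])-H;T=H+.2142*d/np.linalg.norm(d);print(T,H+.3*d/np.linalg.norm(d));goto([*T,.242])
snap("wrist","zq_w");snap("side","zq_s",(200,180,460,480),2);snap("scene","zq_c",(170,180,450,390),2.85)
```

```text
[ 0.65023143 -0.15698369] [ 0.59164205 -0.21966483]
pos [ 0.6516 -0.1545  0.242 ] t 76.05 q [-23.5  33.7  50.    0.1  96.   19.5] grip 0.0169 f [15.4 13.3  0.5]
[[0.732, -0.681, 0.005], [-0.681, -0.732, 0.0], [0.003, -0.004, -1.0]]
slide [0.0007 0.0027 0.    ] up unit [ 0.003 -0.004 -1.   ]
```

View pics/zq_s.png

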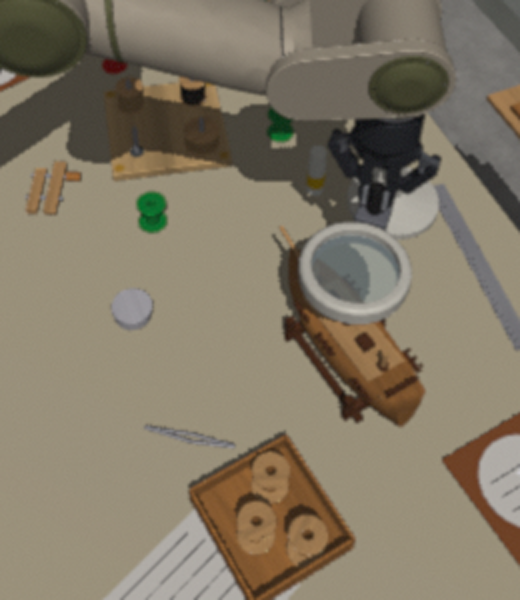

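View pics/zq_c.png

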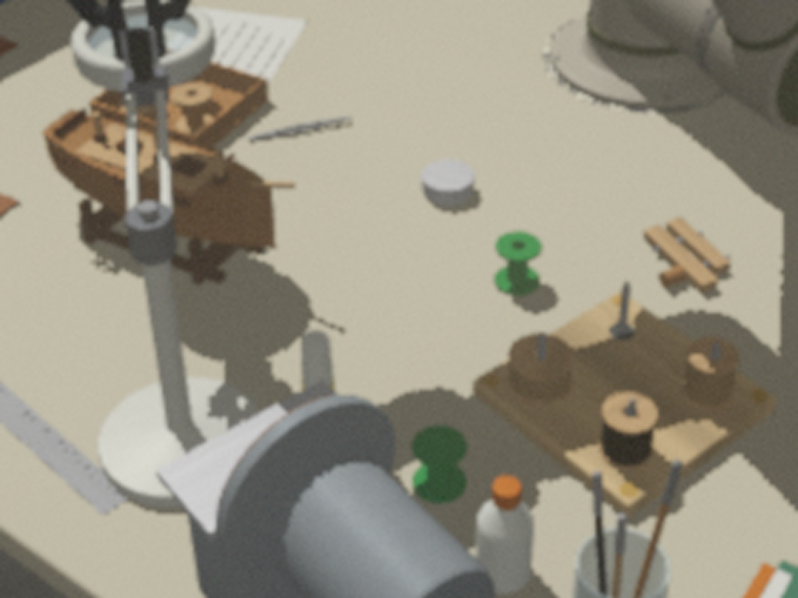

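Emit:
jog_arm:
  dr:
    - [0, 0, 0]
    - [0, 0, 0]
    - [0, 0, 0]
    - [0, 0, 0]
    - [0, 0, 0]
    - [0, 0, 0]
    - [0, 0, 0]
    - [0, 0, 0]
    - [0, 0, 0]
    - [0, 0, 0]
  slide:
    - [0.0005, 0.0025, 0]
    - [0, 0, 0]
    - [0, 0, 0]
    - [0, 0, 0]
    - [0, 0, 0]
    - [0, 0, 0]
    - [0, 0, 0]
    - [0, 0, -0.02]
    - [0, 0, -0.03]
    - [0, 0, -0.04]
  gripper: [-1, -1, -1, 0, 0, 0, 0, 0, 0, 0]

```text
time_s: 77.2
position: [0.6469, -0.1598, 0.3318]
tool_rot: [[0.729, -0.685, -0.005], [-0.685, -0.729, -0.003], [-0.002, 0.006, -1.0]]
ft_force: [1.2, 0.1, 1.0]
grip_width: 0.0427
```

Emit:
jog_arm:
  dr:
    - [0, 0, 0]
    - [0, 0, 0]
    - [0, 0, 0]
    - [0, 0, 0]
    - [0, 0, 0]
    - [0, 0, 0]
    - [0, 0, 0]
    - [0, 0, 0]
    - [0, 0, 0]
    - [0, 0, 0]
  slide:
    - [0, 0, -0.04]
    - [0, 0, -0.04]
    - [0, 0, -0.02]
    - [0, 0, 0]
    - [0, 0, 0]
    - [0, 0, 0]
    - [0, 0, 0]
    - [0, 0, 0]
    - [0, 0, 0]
    - [0, 0, 0]
  gripper: [1, 1, 1, 1, 1, 1, 1, 1, 1, 1]

```text
time_s: 78.2
position: [0.6477, -0.1591, 0.432]
tool_rot: [[0.729, -0.684, -0.002], [-0.684, -0.729, -0.004], [0.002, 0.005, -1.0]]
ft_force: [-0.8, -0.6, -0.1]
grip_width: 0.0851
```

Run:
```python
from h import *
goto([.5,0,.4])
snap("wrist","zr_w");snap("side","zr_s",(200,180,460,480),2);snap("scene","zr_c",(170,160,450,370),2.85)
```

```text
pos [ 0.6477 -0.1591  0.432 ] t 78.2 q [-23.8  36.5  14.5  -0.4 129.   19.1] grip 0.0851 f [-0.8 -0.6 -0.1]
[[0.729, -0.684, -0.002], [-0.684, -0.729, -0.004], [0.002, 0.005, -1.0]]
slide [-0.2166 -0.0151  0.0316] up unit [ 0.002  0.005 -1.   ]
```

View pics/zr_w.png

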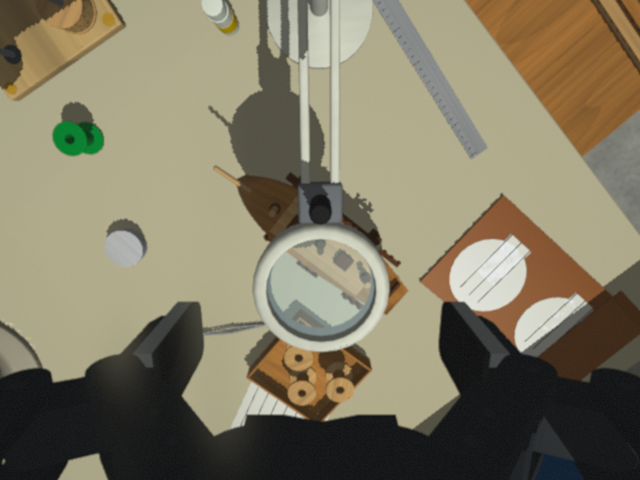

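View pics/zr_s.png

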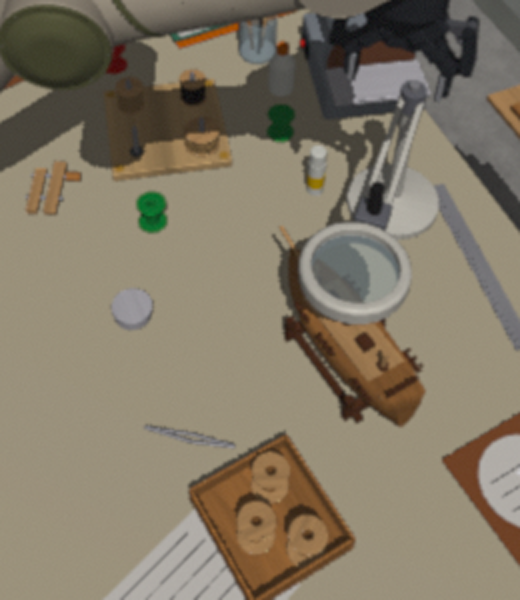

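View pics/zr_c.png

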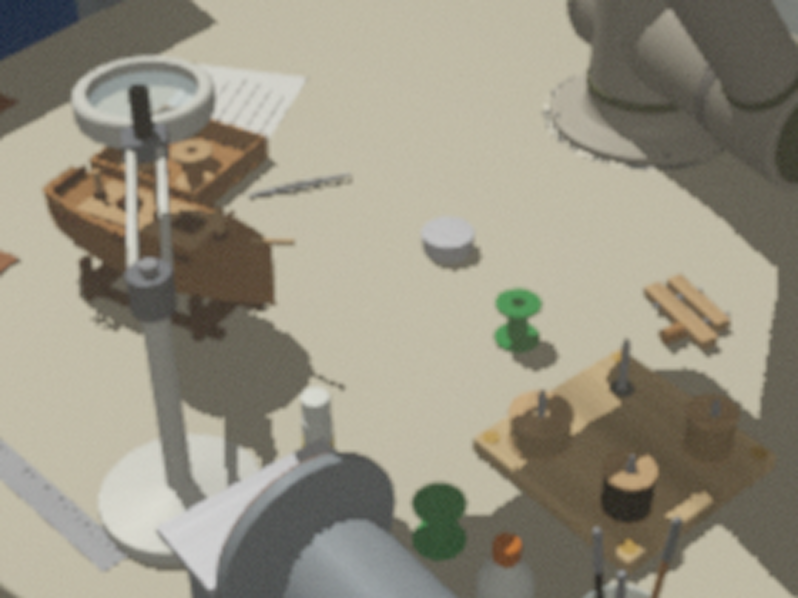

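Run:
```python
from h import *
C=load("zr_c");S=load("zr_s");W=load("zr_w")
c=(C,170+144/2.85,160+100/2.85);s=(S,200+354.5/2,180+272/2)
print("lens",tri(c,s),onz(*c,.228),onz(*s,.228),"wrist",onz(W,321,287,.235))
print("wrist knob top",onz(W,320,208,.287))
```

```text
lens (array([ 0.5928, -0.2168,  0.2228]), [0.0017, 0.0017]) [ 0.59728115 -0.20890573  0.228     ] [ 0.59190685 -0.22093682  0.228     ] wrist [ 0.59661446 -0.2144053   0.235     ]
wrist knob top [ 0.65468997 -0.15110803  0.287     ]
```

Run:
```python
from h import *
snap("side","zs_s",(245,210,325,275),8);snap("scene","zs_c",(330,280,450,370),6.5)
```

```text
(no output)
```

View pics/zs_s.png

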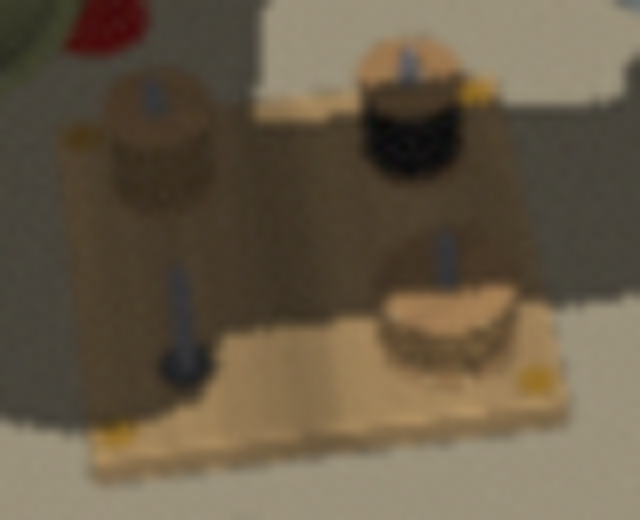

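View pics/zs_c.png

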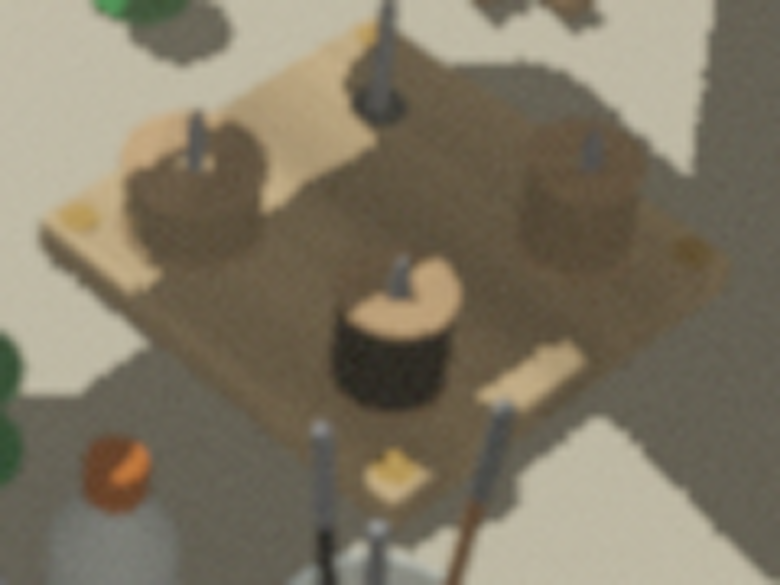

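All three full spools sit flat on the base with their pins showing through, so I'm handing in the job.

Run:
```python
from rig import env
print(env.close_job())
```

```text
the job is handed in; nothing more can be done
None
```

The job is handed in at about 78 s on the robot's clock, with the work done in the order you asked.

- **Empty spools:** all three are off the stand and standing upright in the tray.
- **Full spools:** I found three on the bench and put each on its own pin: tall_b, tall_a and squat_b. I saw no squat_a. In the last pictures all three sit flat on the base with the pins coming up through them.
- **Lamp:** I gripped its knob and swung it round by about 58°. Measured afterwards, the lens centre is at about (0.593, −0.217) and the main mast at about (0.599, −0.211), so they are roughly 9 mm apart. The robot was clear of everything at the end.

**What went differently:**
- **First grasp:** it missed and closed above the spool, because the fingertips sit about 20 mm higher than `env.tcp_to_tips` says. I corrected for that from then on.
- **squat_b:** it was knocked about 5 cm aside partway through and lay under the lamp arm. I measured it again and picked it up with the tool tilted 45°. From that tilt the wrist camera disagreed with the fixed cameras by several mm on where it sat in the grip, so I used the fixed cameras.
- **Lamp swing:** the sideways force on the hand rose to about 20 N, and I eased it off before letting go.

The hull and the other items look unmoved in the last pictures, but I judged that by eye only.

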